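# Issue the slim pillars from the turret-cap magazine into the row rack

## Task

The clear upright tube of the tipping magazine holds slim square pillars on top of one stout round bush: turn its turret cap so that the middle-sized hole lies over the tube, then swing the magazine over by its crank until all the slim pillars have slid out into the catch tray, with the bush kept back in the tube, bring the magazine back fully upright and turn the cap back until the small hole lies over the tube. Lay these pillars, and any left over on the bench, side by side on the row rack, one to a lane (any lanes), centred in the lane between the fins, flat and straight along it, with their middles in line with the two end posts; then lay the retaining bar over them, centred lengthwise, handle up, down in the notches of both end posts. Leave the cold chisel and the try square where they are.

Things in the scene. Friction and masses are not known exactly. Their poses are not given: they have to be found in the camera images.
- dispenser: Fixed unit, place and yaw vary: dark base plate 150 x 110 x 10 mm, two grey uprights carrying the tipping magazine (clear tube), and a catch tray joined to its -y side. Origin on the bench under the tube's axis, z up.
- tray (a point): Centre of the tray's floor, 2 mm above the bench, axes as the unit's. Shallow aluminium tray 200 mm (x) by 235 mm (y) outside, walls 3 mm thick, their tops 18 mm above the bench. A smooth chute 130 mm wide, with low side cheeks, slopes down into it from 65 mm high at the unit's y = -58 mm to the floor at y = -138 mm.
- tilt_axis (a point): Point of the magazine's tilt axis in the middle of the tube, 155 mm above the unit's origin; the axis is level and runs along the unit's x.
- magazine (a joint): Tilt of the magazine, rad: 0 upright with the cap on top (end stop), grows as the mouth tips to the unit's -y side over the tray, 2.2 at the other end stop (mouth 36 degrees below level). Stays where left, 0.4 N m of friction. The bore is slippery: contents slide out from a tilt of about 1.8 to 2.0 on.
- crank_grip (a point): Middle of the round black crank grip, 18 mm diameter, 70 mm long, along the unit's x. It swings with the magazine on a circle of radius 100 mm about the tilt axis, 127 mm to the unit's -x side of it: at tilt t it is at y = 100 cos(0.471 + t), z = 100 sin(0.471 + t) mm from the axis. It turns between fingers if gripped lightly.
- tube_mouth (a point): Centre of the clear tube's open end, 104 mm from the tilt axis, z axis out of the tube. Tube 46 mm outside and 40 mm inside diameter, 239 mm long, closed at the bottom.
- turret_cap (a joint): Turn of the cap on its pivot, rad, counter-clockwise from above when upright, -2.4 to 1.9. At 0 the middle hole (33 mm) lies over the tube, at +1.571 the large one (42 mm, would let the bush out), at -1.571 the small one (16 mm, lets nothing out); elsewhere shut or partly shut. Pillars pass only within about 0.08 of 0. Friction 0.12 N m; stays where left.
- cap_knob (a point): On the cap's pivot, amid its black bar knob, 36 x 14 mm; knob top 13 mm above this point, cap disc (steel, 130 mm diameter, 6 mm thick) 24 mm below. Pivot parallel to the tube, 36 mm from the tube's axis on the side away from the tray. The knob's length lies along the unit's y at cap joint 0 and turns with the cap. 0.29 m above the bench when upright.
- pillar_1: Slim aluminium pillar, 20 mm square with 3 mm chamfered edges, 60 mm long, 60 g, small dark hole in either end. Origin at its centre, z along its length. Starts upright in the tube above the bush. In the tray it may come to lie anyhow, leaning or on another.
- pillar_2: Slim aluminium pillar, 20 mm square with 3 mm chamfered edges, 60 mm long, 60 g, small dark hole in either end. Origin at its centre, z along its length. Starts upright in the tube above the bush. In the tray it may come to lie anyhow, leaning or on another.
- pillar_3: Slim aluminium pillar, 20 mm square with 3 mm chamfered edges, 60 mm long, 60 g, small dark hole in either end. Origin at its centre, z along its length. Starts upright in the tube above the bush, topmost; absent in some runs. In the tray it may come to lie anyhow, leaning or on another.
- pillar_4: Slim aluminium pillar, 20 mm square with 3 mm chamfered edges, 60 mm long, 60 g, small dark hole in either end. Origin at its centre, z along its length. Lies loose on the bench, left over from an earlier issue; absent in some runs.
- bush: Stout round steel bush, 36 mm in diameter and 45 mm long, 80 g, that starts upright at the bottom of the tube and is to stay in the tube. Origin at its centre, z along its axis.
- row_rack: Fixed low wooden rack, place and yaw vary. Origin on the bench at its centre, z up. Deck 104 mm (x) by 256 mm (y), its top 10 mm above the bench. Four lanes along x, centred at y = -66, -22, 22, 66 mm. A pillar well laid has its centre at x = 0 of a lane, 20 mm above the bench, length along x.
- fence (a point): Middle of the foot of the rack's back fence at x = 43 mm of the rack; fence 18 mm high above the deck. Five fins before it divide the lanes: 4 mm thick, 12 mm high, at the rack's y = -88, -44, 0, 44, 88 mm, from x = 25 to 43 mm.
- notch_left (a point): Centre of the notch floor of the post at the rack's +y end (y = 112 mm, x = 0), 38 mm above the bench. Post dark, 16 mm thick in y, 44 mm wide in x; notch 26 mm wide in x, its cheeks end 50 mm above the bench.
- notch_right (a point): The same for the post at the rack's -y end (y = -112 mm).
- retaining_bar: Loose steel bar 18 mm (x) by 250 mm (y) by 12 mm, 250 g, lying on the bench, with a black block handle on top of its middle, 14 mm (x) by 44 mm (y), from 12 to 44 mm above the bar's underside. Origin at the centre of its underside. When laid in the notches its y lies along the rack's y, its underside 38 mm above the bench.
- cold_chisel: Loose cold chisel, 168 x 21 x 17 mm, on the bench, a bystander. Origin at the centre of its underside.
- try_square: Loose engineer's square, 75 x 120 x 15 mm, on the bench, a bystander. Origin at the centre of its underside.
Not all that is in view belongs to the job. Leave any green or red look-alike of the pillar_4 alone.

How it is judged:
By the outcome, as a careful person would: the job done as asked, in the order asked, and still so for the second after the job is handed in, with the robot touching nothing.
Of pillar_3, pillar_4 only 1 to 2 are there at a start; the rules pass over those that are not, and their reading is None.
At some moment in a run one of retaining_bar may be knocked a few centimetres aside while the robot is not near it.
Once in a run the grip may slacken for a moment while it holds something.
It also fails if it takes over 208 s, if anything falls off the work surface, if the arm or the gripper's body presses on something with over 40 N, if the wrist force passes 120 N, or if a joint passes its speed limit or range.

## Robot

A 6-joint arm with a two-finger parallel gripper is mounted at the origin on a cart in front of the work surface, level with it; the furniture and walls round the work are solid. World frame = base frame: x ahead of the robot, y to its left, z up, the work surface at z = 0. Lengths are in m, angles in rad, forces in N, time in s.
With the tool pointing down it reaches from about 0.25 to 0.775 m from the base axis. Payload 4 kg.
Tool frame: the origin (TCP) lies between the finger pads; the fingertips stand env.finger_overhang ahead of it and the grasp point (between the pads) lies 5 mm behind it (env.finger_overhang is the distance from the TCP to the fingertips, in m); z points along the fingers, y is the direction in which the jaws open and shut (so a half turn about z gives the same grasp; the last joint's range is limited). The gripper opens to 94 mm and grips with 3 to 60 N. Pads are 16 mm wide; open, the fingers measure 119 mm over their backs; the gripper's body (75 mm by 177 mm) begins 78 mm behind the grasp point.
Start: joints at [1.235, 0.087, 1.371, -0, 1.684, -0.103], TCP at [0.127, 0.535, 0.22] pointing down, gripper open.
Joint ranges: [-3.1, 3.1], [-0.76, 2.03], [0.27, 2.55], [-1.08, 4.22], [0.17, 2.65], [-2.57, 2.57]. Speed limits (rad/s): [2.79, 2.79, 3.14, 3.14, 3.14, 3.14].

## Interface

Orientations are given as a 3x3 rotation matrix whose columns are the frame's x, y, z axes.
In Python, from workcell import env gives the robot as it stands.
- The arm moves only by the tool move_arm, never from a script. Its argument "targets" is a list that holds one entry, the list of rows, each a list of 6 numbers: the shift along the tool's x, y, z each as a share of 0.05 m, from -1 to 1, then the turn, a rotation vector about the tool's x, y, z each as a share of 5 degrees, from -1 to 1. A call has 1 to 20 rows; each row shifts and turns the commanded pose from where the row before left it, along the tool's axes as they then stand; what a row does not reach is not made up. A row lasts 1/10 s, in which the tool goes at most 50 mm and 8.59 degrees, less where a joint would pass 70% of its speed; a pose out of reach is approached as far as the arm can. A call with a number of a shift or a turn outside -1 to 1 is refused whole. A call with a gripper value outside its range is refused whole. "hand" is the opening, from -1 (shut) to 1 (fully open), set as the call begins (left out, the last holds). The fingers move at their own pace and stop on an object; the grip force is fixed at half the most. Time passes only in rows, so rows that do not move let the fingers close. It gives the time, the measured TCP pose, the force and the opening at its end, in the units of the state.
- env.get_state(): the state, without advancing time (a new reading comes with each control period).
- env.snapshot(name): name is "scene" or "side" or "wrist"; returns (picture, depth): 480x640x3 uint8, blue, green, red; 480x640 float32, m along the optical axis (not along the pixel's ray), 0 where there is no reading.
- env.camera_params(name): a dict with "fx", "fy", "cx", "cy" (pixels), "rvec" (rotation vector, rad) and "tvec" (3), from world to camera coordinates, as OpenCV has them. Camera axes: x right, y down, z forward; pixel columns grow to the right and rows downward; lengths in m; the calibration is good to about 2 mm. A picture is of the moment at which its call begins: read the wrist's pose just before it. camera_params takes no time and is no camera call; for the wrist camera it gives the pose at the moment of the call.
- env.sign_off(): hands the job in, once; it reports no verdict.
The state is a dict: "time": time; "qpos": joint angles; "qd": joint speeds; "tau": joint torques, N m; "tcp_pos": TCP position; "ee_rot": TCP orientation; "ft_force": force on the tool from outside, world axes, zero at the start; "wrist_torque": the same for the moment, N m; "width": finger opening in m.
Only numpy, scipy, OpenCV 4.12 (cv2) and the standard library are available. Lean on these libraries where they do the work, as an engineer would, in place of code of your own. Each camera call takes 0.05 s, during which the arm holds its last target.

## Working session

There is one attempt and no reset: what is moved stays moved. The work goes in short steps, Python scripts to look and compute and a tool call to move; the robot and the scene stay as the last step left them, time stands still between calls to the robot, and variables do not carry over. Pictures are saved under pics/ and viewed, and the job is handed in when it is done.

Besides the shell and the picture viewer there is one more tool, called after "Request:" by a JSON object that holds its "fn" and its "kwargs". move_arm: Moves the arm, as the interface text tells. Shift numbers are shares of 0.05 m and turn numbers shares of 5 degrees, none past 1 either way. Its arguments: {"type":"object","properties":{"targets":{"type":"array","items":{"type":"array","items":{"type":"array","items":{"type":"number"}}}},"hand":{"type":"number"}},"required":["targets"]}

```bash
ls -la; mkdir -p pics
cat > h.py <<'E'
import numpy as np,cv2
from workcell import env
def snap(n,f):
    p=env.camera_params(n); im,d=env.snapshot(n); cv2.imwrite('pics/'+f+'.png',im); np.savez('pics/'+f+'.npz',d=d,im=im,**{k:np.array(v) for k,v in p.items()}); return im,d,p
def load(f):
    z=np.load('pics/'+f+'.npz'); return z['im'],z['d'],{k:z[k] for k in ['fx','fy','cx','cy','rvec','tvec']}
def RT(p): return cv2.Rodrigues(np.array(p['rvec'],float))[0],np.array(p['tvec'],float).ravel()
def cloud(d,p):
    v,u=np.mgrid[0:480,0:640]; X=np.stack([(u-p['cx'])/p['fx']*d,(v-p['cy'])/p['fy']*d,d],-1)
    R,t=RT(p); return (X-t)@R
def ray(u,v,z,p):
    R,t=RT(p); c=-R.T@t; r=R.T@np.array([(u-p['cx'])/p['fx'],(v-p['cy'])/p['fy'],1]); return c+r*(z-c[2])/r[2]
def proj(P,p): return cv2.projectPoints(np.atleast_2d(np.array(P,float)),np.array(p['rvec'],float),np.array(p['tvec'],float),np.array([[p['fx'],0,p['cx']],[0,p['fy'],p['cy']],[0,0,1.]]),None)[0].reshape(-1,2)
def crop(f,x0,y0,x1,y1,s,o):
    im=cv2.imread('pics/'+f+'.png')[y0:y1,x0:x1]; cv2.imwrite('pics/'+o+'.png',cv2.resize(im,None,fx=s,fy=s,interpolation=cv2.INTER_CUBIC))
E
python3 - <<'E'
from h import *
np.set_printoptions(precision=3,suppress=True)
for n in ['scene','side','wrist']:
    im,d,p=snap(n,n+'0'); R,t=RT(p); print(n,-R.T@t,p['fx'],R[2])
print(env.get_state(),env.finger_overhang)
E
```

```text
total 12
drwxr-xr-x  3 agent agent 4096 Dec  6 07:14 .
drwxr-xr-x 23 root  root  4096 Dec  6 07:14 ..
drwxr-xr-x  2 agent agent 4096 Dec  6 07:14 pics
scene [-0.298 -1.062  0.925] 600.1605543705291 [ 0.538  0.692 -0.48 ]
side [-0.111  1.241  0.895] 576.9075595142433 [ 0.429 -0.777 -0.461]
wrist [0.055 0.552 0.383] 401.96456072757627 [ 0.25  -0.062 -0.966]
{'time': 0.15, 'qpos': array([ 1.235,  0.088,  1.372, -0.   ,  1.684, -0.103]), 'qd': array([ 0.001, -0.001, -0.005, -0.   , -0.   ,  0.   ]), 'tau': array([  0.002, -34.064, -30.279,   0.072,   0.03 ,  -0.   ]), 'tcp_pos': array([0.127, 0.535, 0.219]), 'ee_rot': array([[-0.973,  0.231, -0.001],
       [ 0.231,  0.973, -0.002],
       [ 0.   , -0.002, -1.   ]]), 'ft_force': array([-0.271, -0.4  ,  1.117]), 'wrist_torque': array([ 0.028, -0.029,  0.073]), 'width': 0.0941563560534047} 0.014
```

View pics/scene0.png

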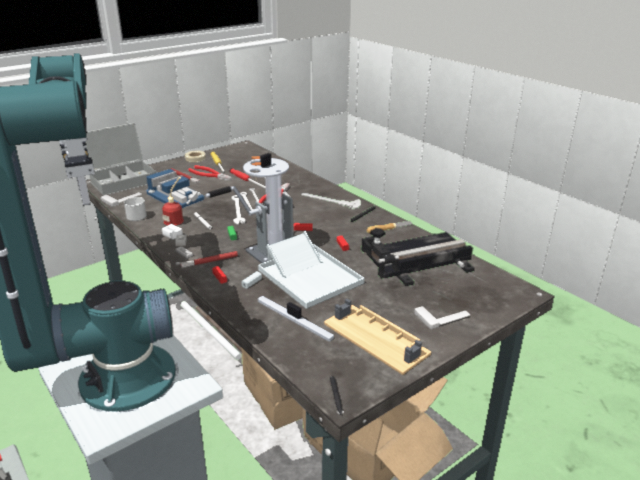

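View pics/side0.png

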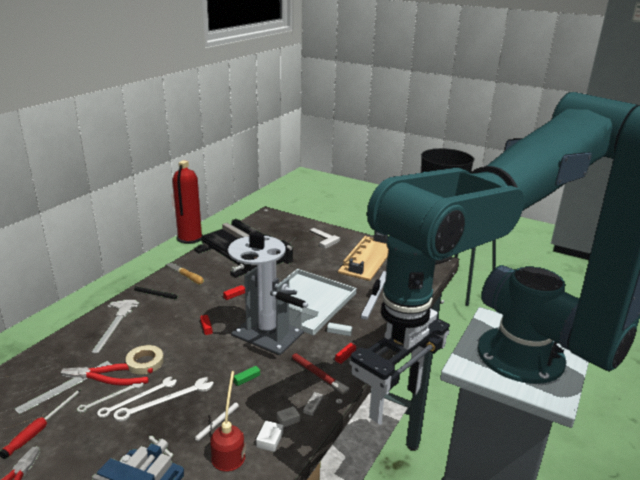

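View pics/wrist0.png

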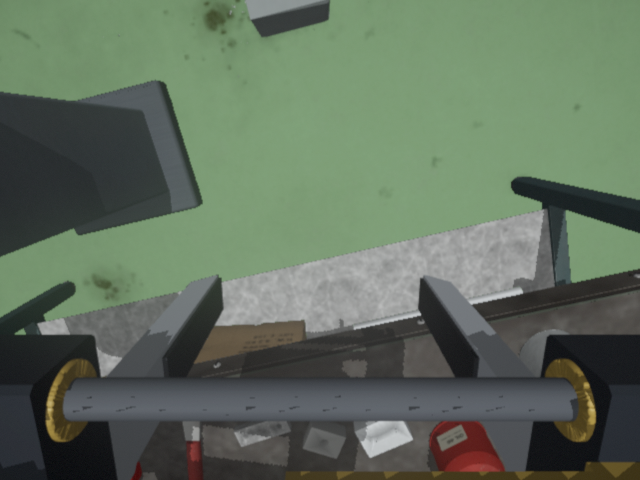

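Run:
```python
from h import *
crop('scene0',230,140,480,380,3.2,'c1'); crop('side0',180,200,420,380,3.3,'c2')
```

```text
(no output)
```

View pics/c1.png

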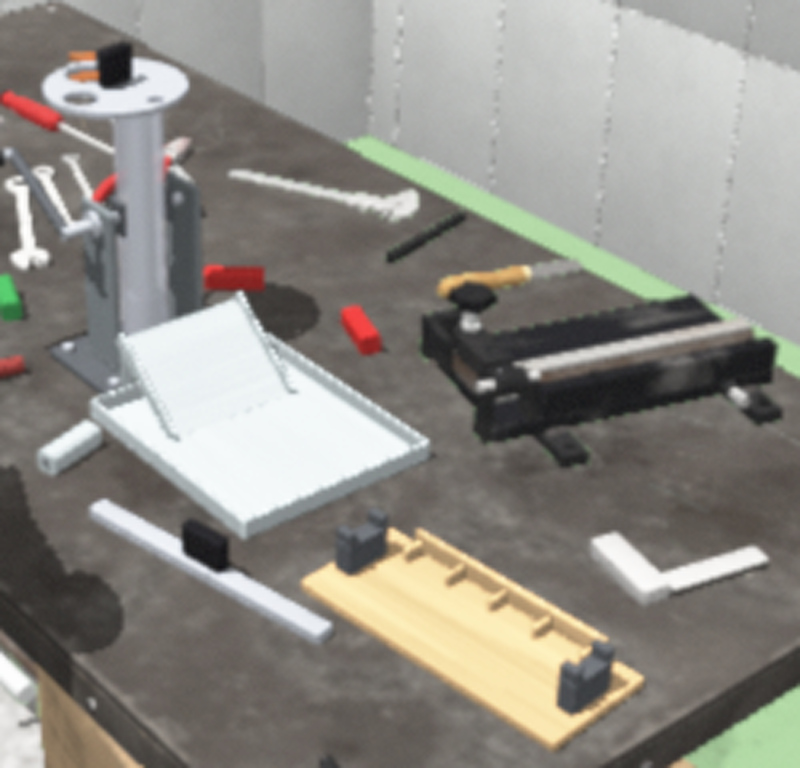

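View pics/c2.png

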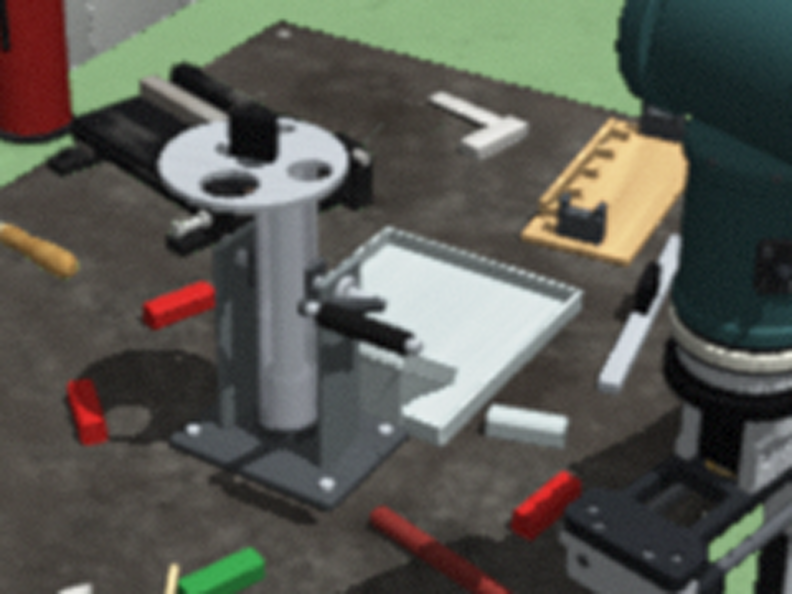

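```bash
cat >> h.py <<'E'
from scipy.optimize import least_squares
def fitpose(obs,x0,z=True):
    # obs: (params,u,v,(X,Y,Z))
    def f(q):
        c,s=np.cos(q[2]),np.sin(q[2]); r=[]
        for p,u,v,m in obs:
            m=m(q) if callable(m) else m
            w=[q[0]+c*m[0]-s*m[1],q[1]+s*m[0]+c*m[1],m[2]]
            r+=list(proj(w,p)[0]-[u,v])
        return np.array(r)
    o=least_squares(f,x0); return o.x,f(o.x)
E
python3 - <<'E'
from h import *
np.set_printoptions(precision=4,suppress=True)
S=load('scene0')[2]; D=load('side0')[2]
c1=lambda x,y:(x/3.2+230-.34,y/3.2+140-.34); c2=lambda x,y:(x/3.3+180-.35,y/3.3+200-.35)
T=lambda a,b,z:(lambda q:(a,q[3]+b,z))
o=[(S,*c1(92,403),T(-.1,.1175,.018)),(S,*c1(244,518),T(-.1,-.1175,.018)),(S,*c1(428,440),T(.1,-.1175,.018)),
(D,*c2(438,425),T(-.1,.1175,.018)),(D,*c2(581,291),T(-.1,-.1175,.018)),(D,*c2(390,229),T(.1,-.1175,.018)),
(S,*c1(117,86),(0,.036,.266)),(D,*c2(254,163),(0,.036,.266)),
(D,*c2(329,510),(-.075,.055,.005)),(D,*c2(170,438),(.075,.055,.010))]
q,r=fitpose(o,[.5,.2,0,-.175]); print('unit',q); print(r.reshape(-1,2))
o=[(S,*c1(303,580),(-.052,.128,.01)),(S,*c1(555,742),(-.052,-.128,.01)),(S,*c1(643,680),(.052,-.128,.01)),
(D,*c2(611,118),(.052,-.128,.01)) if 0 else (D,*c2(523,237),(.052,.128,.01)),(D,*c2(628,262),(-.052,.128,.01))]
q,r=fitpose(o,[.5,-.2,0]); print('rack',q); print(r.reshape(-1,2))
# bar, pillar
for a in [(103,507),(325,630)]: print('bar',ray(*c1(*a),.012,S))
for a in [(40,455),(92,425),(103,440),(56,470)]: print('p4 S',ray(*c1(*a),.02,S))
for a in [(490,408),(566,420),(566,440)]: print('p4 D',ray(*c2(*a),.02,D))
E
```

```text
unit [ 0.5771  0.2568 -0.0178 -0.1768]
[[-0.9514 -1.0037]
 [-0.2785  1.1108]
 [ 0.4529  0.4355]
 [ 0.6859  0.6734]
 [ 0.147  -0.2289]
 [-1.0014 -0.8934]
 [-0.6945 -0.3423]
 [-0.1851 -1.4217]
 [ 0.2023 -0.2266]
 [-0.7991 -0.357 ]]
rack [ 0.5288 -0.2397  0.0928]
[[-1.2068  0.2407]
 [-0.4618  0.5055]
 [ 0.5581 -0.8641]
 [-0.466  -1.4823]
 [ 0.0576 -0.979 ]]
bar [0.3979 0.0587 0.012 ]
bar [ 0.4409 -0.1788  0.012 ]
p4 S [0.392  0.1467 0.02  ]
p4 S [0.4534 0.1596 0.02  ]
p4 S [0.4477 0.1334 0.02  ]
p4 S [0.3905 0.1187 0.02  ]
p4 D [0.4544 0.1597 0.02  ]
p4 D [0.3966 0.1424 0.02  ]
p4 D [0.385  0.1653 0.02  ]
```

Add to h.py:
```python
np.set_printoptions(precision=4,suppress=True)
from scipy.spatial.transform import Rotation as Ro
def go(pos,ang=None,zoff=0):
    """needed shift (units of .05m, tool frame now) and turn (units 5deg) to have TCP at pos, pointing down, jaw angle ang"""
    s=env.get_state(); R=s['ee_rot']; d=R.T@(np.array(pos)-s['tcp_pos'])/.05
    print('t',s['time'],'tcp',s['tcp_pos'],'jaw',np.arctan2(R[1,1],R[0,1]),'q',s['qpos'],'F',s['ft_force'],'w',s['width'])
    print('shift',d)
    if ang is not None:
        y=np.array([np.cos(ang),np.sin(ang),0]); z=np.array([0,0,-1.]); T=np.stack([np.cross(y,z),y,z],1)
        rv=Ro.from_matrix(R.T@T).as_rotvec()/np.radians(5); print('turn',rv)
        print('shift after turn',T.T@(np.array(pos)-s['tcp_pos'])/.05)
U=np.array([.5771,.2568,-.0178])
def unit(x,y,z,U=U):
    c,s=np.cos(U[2]),np.sin(U[2]); return np.array([U[0]+c*x-s*y,U[1]+s*x+c*y,z])
```

```text
(no output)
```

Request:
{"fn": "move_arm", "kwargs": {"targets": [[[0,0,-0.8,0,0,0],[0,0,-0.8,0,0,0],[0,0,-0.8,0,0,0],[0,0,-0.8,0,0,0],[0,0,-0.8,0,0,0],[-0.7,-0.19,0,0,0,0],[-0.7,-0.19,0,0,0,0],[-0.7,-0.19,0,0,0,0],[-0.7,-0.19,0,0,0,0],[-0.7,-0.19,0,0,0,0],[-0.7,-0.19,0,0,0,0],[-0.7,-0.19,0,0,0,0],[-0.7,-0.19,0,0,0,0],[-0.7,-0.19,0,0,0,0],[-0.7,-0.19,0,0,0,0],[-0.7,-0.19,0,0,0,0],[-0.7,-0.19,0,0,0,0]]]}}

```text
time: 1.85
tcp_pos: [0.5105, 0.3264, 0.419]
ee_rot: [[-0.973, 0.231, -0.001], [0.231, 0.973, -0.0], [0.001, -0.0, -1.0]]
ft_force: [-0.4, 1.1, -0.4]
width: 0.094
```

Run:
```python
from h import *
im,d,p=snap('wrist','w1'); print(proj([unit(0,.036,.266),unit(0,0,.266),unit(.018,.036,.303),unit(-.018,.036,.303)],p))
go([.578,.293,.42],-1.589)
```

```text
[[300.8713 309.4288]
 [260.2398 317.6394]
 [303.8374 350.4089]
 [293.1839 308.8719]]
t 1.9 tcp [0.515  0.3233 0.4168] jaw 1.331155068087508 q [ 0.4691  0.283   0.7496 -0.0037  2.1108 -0.864 ] F [ 0.4754 -1.608  -2.6107] w 0.0941486884041397
shift [-1.3675 -0.2897 -0.0619]
turn [ 0.004   0.0621 33.4625]
shift after turn [ 1.2705  0.5827 -0.0638]
```

View pics/w1.png

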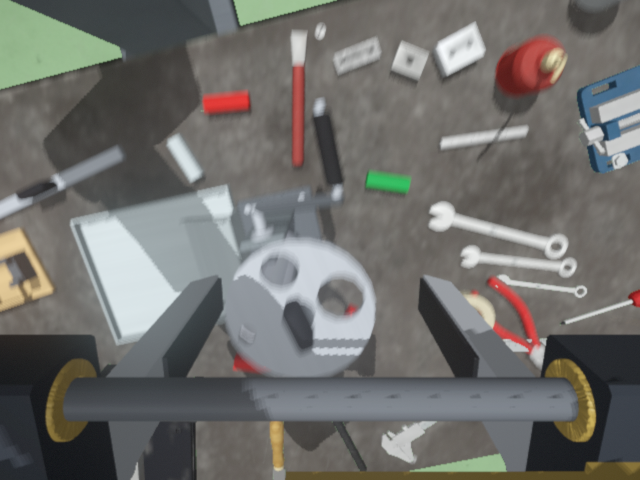

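Request:
{"fn": "move_arm", "kwargs": {"targets": [[[0,0,0,0,0,1],[0,0,0,0,0,1],[0,0,0,0,0,1],[0,0,0,0,0,1],[0,0,0,0,0,1],[0,0,0,0,0,1],[0,0,0,0,0,1],[0,0,0,0,0,1],[0,0,0,0,0,1],[0,0,0,0,0,1],[0,0,0,0,0,1],[0,0,0,0,0,1],[0,0,0,0,0,1],[0,0,0,0,0,1],[0,0,0,0,0,1],[0,0,0,0,0,1],[0,0,0,0,0,1],[0,0,0,0,0,1],[0,0,0,0,0,1],[0,0,0,0,0,1]]]}}

```text
time: 3.9
tcp_pos: [0.5091, 0.3275, 0.419]
ee_rot: [[0.399, 0.917, -0.001], [0.917, -0.399, -0.0], [-0.001, -0.001, -1.0]]
ft_force: [-0.3, -0.4, 0.7]
width: 0.0944
```

Request:
{"fn": "move_arm", "kwargs": {"targets": [[[0,0,0,0,0,1],[0,0,0,0,0,1],[0,0,0,0,0,1],[0,0,0,0,0,1],[0,0,0,0,0,1],[0,0,0,0,0,1],[0,0,0,0,0,1],[0,0,0,0,0,1],[0,0,0,0,0,1],[0,0,0,0,0,1],[0,0,0,0,0,1],[0,0,0,0,0,1],[0,0,0,0,0,1],[0,0,0,0,0,0.5],[0.42,0.19,0,0,0,0],[0.42,0.19,0,0,0,0],[0.42,0.19,0,0,0,0],[0,0,0,0,0,0],[0,0,0,0,0,0]]]}}

```text
time: 5.8
tcp_pos: [0.5717, 0.298, 0.4186]
ee_rot: [[1.0, -0.015, -0.002], [-0.015, -1.0, -0.0], [-0.002, 0.0, -1.0]]
ft_force: [-0.3, -0.7, -0.2]
width: 0.0938
```

Run:
```python
from h import *
im,d,p=snap('wrist','w2'); 
go([.578,.293,.288],-1.589)
```

```text
t 5.85 tcp [0.5713 0.2983 0.4193] jaw -1.5849441300869604 q [0.3931 0.3832 0.6135 0.0006 2.1458 1.9783] F [ 0.1553  0.5307 -0.7628] w 0.09434328639395854
shift [0.1391 0.105  2.6255]
turn [-0.0015  0.0112  0.0465]
shift after turn [0.1369 0.1041 2.6256]
```

View pics/w2.png

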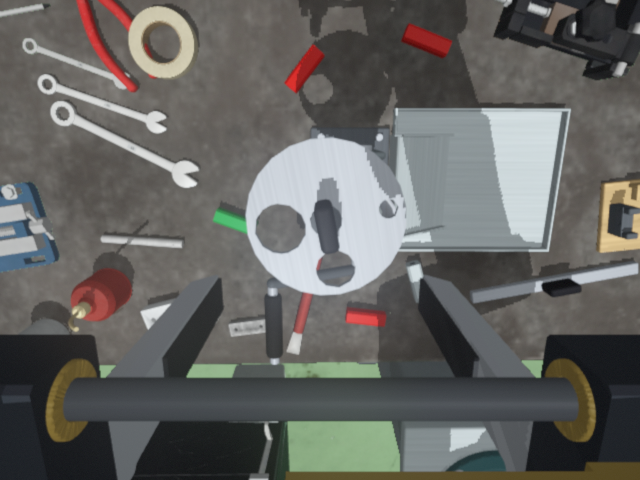

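Run:
```python
from h import *
p=load('w2')[2]; crop('w2',230,130,420,300,4,'c3')
for n,u,v in [('L',280,228),('M',335.5,269.5),('S',390,208)]:
    P=ray(u,v,.266,p); print(n,P,P-unit(0,.036,.266),np.degrees(np.arctan2(*(P-unit(0,.036,.266))[1::-1])))
print(proj(unit(0,.036,.303),p))
for u,v in [(323,201),(332,250)]: print(ray(u,v,.303,p))
```

```text
L [0.5721 0.3301 0.266 ] [-0.0056  0.0373  0.    ] 98.59922041713442
M [0.5358 0.2853 0.266 ] [-0.0419 -0.0075  0.    ] -169.86132536413453
S [0.5871 0.2414 0.266 ] [ 0.0094 -0.0514  0.    ] -79.62722746595009
[[326.6564 231.5259]]
[0.5999 0.2951 0.303 ]
[0.5639 0.2891 0.303 ]
```

View pics/c3.png

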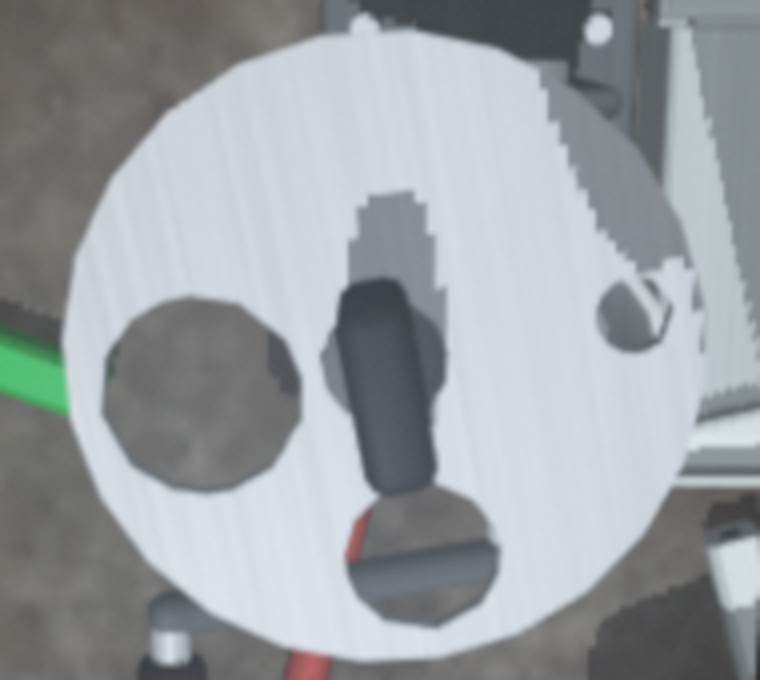

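Run:
```python
from h import *
p=load('w2')[2]; crop('w2',380,90,580,260,4,'c4')
a=ray(570.5,107,.018,p); b=ray(549,251,.018,p); c=ray(397,108,.018,p)
print(a,b,c,np.degrees(np.arctan2(*(a-b)[1::-1])),np.degrees(np.arctan2(*(c-a)[1::-1])))
print(unit(.1,-.2943,.018),unit(-.1,-.2943,.018)); print(proj([unit(.1,-.2943,.018),unit(-.1,-.2943,.018),unit(.1,-.0593,.018)],p))
go([.58,.2925,.29],-1.403)
```

```text
[ 0.6735 -0.0393  0.018 ] [ 0.4724 -0.037   0.018 ] [0.6759 0.1928 0.018 ] -0.6614719380959105 89.42368487876418
[ 0.6718 -0.0392  0.018 ] [ 0.4719 -0.0357  0.018 ]
[[570.2368 108.3297]
 [548.0345 251.3675]
 [394.8515 107.9146]]
t 5.85 tcp [0.5713 0.2983 0.4193] jaw -1.5849441300869604 q [0.3931 0.3832 0.6135 0.0006 2.1458 1.9783] F [ 0.1553  0.5307 -0.7628] w 0.09434328639395854
shift [0.1792 0.1144 2.5854]
turn [-0.0025  0.011  -2.0849]
shift after turn [0.1531 0.1441 2.5856]
```

View pics/c4.png

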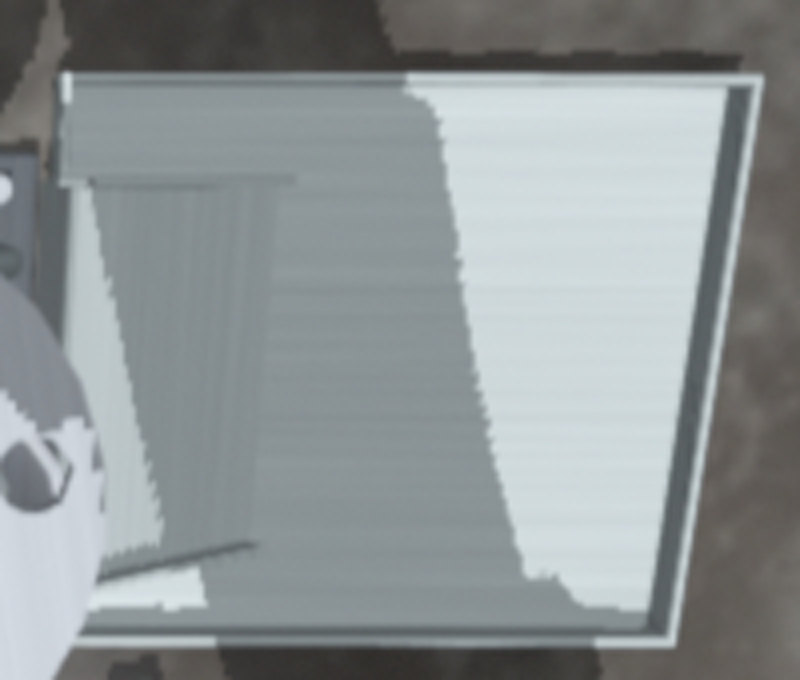

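Request:
{"fn": "move_arm", "kwargs": {"targets": [[[0,0,0,0,0,-0.7],[0,0,0,0,0,-0.7],[0,0,0,0,0,-0.7],[0.14,0.14,0,0,0,0],[0,0,0.5,0,0,0],[0,0,0.5,0,0,0],[0,0,0.5,0,0,0],[0,0,0.5,0,0,0],[0,0,0.5,0,0,0],[0,0,0.08,0,0,0],[0,0,0,0,0,0],[0,0,0,0,0,0]]]}}

```text
time: 7.05
tcp_pos: [0.5804, 0.2924, 0.2925]
ee_rot: [[0.986, 0.168, 0.003], [0.168, -0.986, 0.001], [0.003, -0.001, -1.0]]
ft_force: [0.6, 0.3, -0.2]
width: 0.094
```

Request:
{"fn": "move_arm", "kwargs": {"targets": [[[0,0,0,0,0,0],[0,0,0,0,0,0],[0,0,0,0,0,0],[0,0,0,0,0,0],[0,0,0,0,0,0],[0,0,0,0,0,0],[0,0,0,0,0,0],[0,0,0,0,0,0],[0,0,0,0,0,0],[0,0,0,0,0,0]]], "hand": -1}}

```text
time: 8.05
tcp_pos: [0.5799, 0.2922, 0.2905]
ee_rot: [[0.986, 0.168, 0.0], [0.168, -0.986, 0.0], [0.0, -0.0, -1.0]]
ft_force: [0.5, 0.0, -0.1]
width: 0.0176
```

Run:
```python
from h import *
im,d,p=snap('wrist','w3'); 
go([.579,.2925,.29],-.013)
```

```text
t 8.1 tcp [0.5797 0.2931 0.2906] jaw -1.4011526669721721 q [0.3798 0.3153 0.9627 0.0022 1.863  1.7816] F [-0.7138  0.687  -1.9614] w 0.013717619556200537
shift [-0.0155  0.0097  0.0129]
turn [ -0.0196  -0.0184 -15.9071]
shift after turn [-0.0123 -0.0135  0.0129]
```

View pics/w3.png

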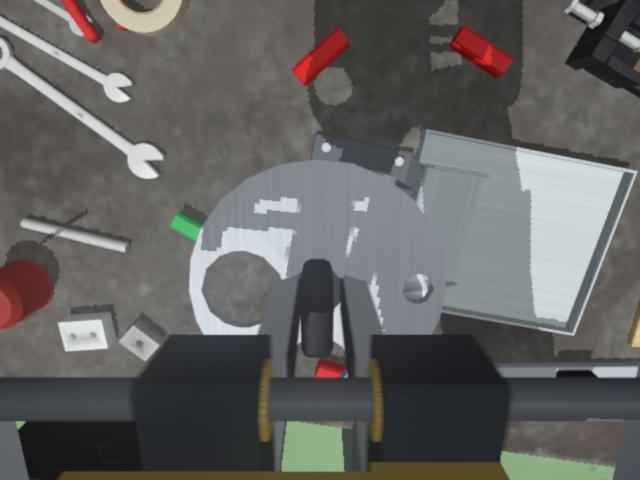

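Request:
{"fn": "move_arm", "kwargs": {"targets": [[[0,0,0,0,0,0],[0,0,0,0,0,0],[0,0,0,0,0,-0.8],[0,0,0,0,0,-0.8],[0,0,0,0,0,-0.8],[0,0,0,0,0,-0.8],[0,0,0,0,0,-0.8],[0,0,0,0,0,-0.8],[0,0,0,0,0,-0.8],[0,0,0,0,0,-0.8],[0,0,0,0,0,-0.8],[0,0,0,0,0,-0.8]]]}}

```text
time: 9.3
tcp_pos: [0.5789, 0.2942, 0.2907]
ee_rot: [[0.643, 0.765, -0.001], [0.765, -0.643, 0.004], [0.002, -0.003, -1.0]]
ft_force: [-3.3, 5.1, 0.3]
width: 0.0137
```

Request:
{"fn": "move_arm", "kwargs": {"targets": [[[0,0,0,0,0,-0.8],[0,0,0,0,0,-0.8],[0,0,0,0,0,-0.8],[0,0,0,0,0,-0.8],[0,0,0,0,0,-0.8],[0,0,0,0,0,-0.8],[0,0,0,0,0,-0.8],[0,0,0,0,0,-0.8],[0,0,0,0,0,-0.8],[0,0,0,0,0,-0.7],[0,0,0,0,0,0],[0,0,0,0,0,0],[0,0,0,0,0,0],[0,0,0,0,0,0]]]}}

```text
time: 10.7
tcp_pos: [0.5775, 0.2945, 0.2908]
ee_rot: [[0.011, 1.0, -0.004], [1.0, -0.011, 0.003], [0.003, -0.004, -1.0]]
ft_force: [-6.5, 4.3, 1.3]
width: 0.014
```

Run:
```python
from h import *
im,d,p=snap('wrist','w4'); 
go([.579,.2925,.29],-.013)
P=[unit(.0,-.2943,.018)];
```

```text
t 10.75 tcp [0.5775 0.2945 0.2907] jaw -0.010894343358144381 q [0.3817 0.3146 0.9634 0.005  1.8663 0.394 ] F [-5.9313  5.3551  1.2251] w 0.013820556525974357
shift [-0.0395  0.0311  0.0147]
turn [-0.0503 -0.0385  0.024 ]
shift after turn [-0.0394  0.0311  0.015 ]
```

View pics/w4.png

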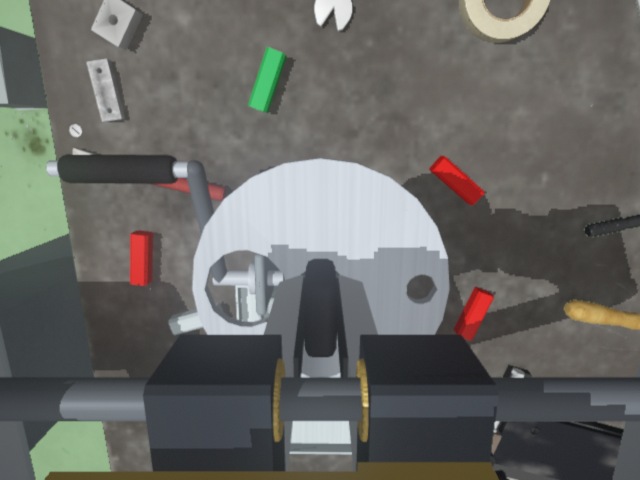

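Request:
{"fn": "move_arm", "kwargs": {"targets": [[[0,0,0,0,0,0],[0,0,0,0,0,0],[0,0,0,0,0,0],[0,0,0,0,0,0],[0,0,0,0,0,0],[0,0,-0.3,0,0,0],[0,0,-0.7,0,0,0],[0,0,-0.7,0,0,0],[0,0,-0.7,0,0,0],[0,0,0,0,0,0]]], "hand": 1}}

```text
time: 11.75
tcp_pos: [0.5805, 0.2922, 0.4173]
ee_rot: [[0.015, 1.0, 0.011], [1.0, -0.015, 0.004], [0.004, 0.011, -1.0]]
ft_force: [-1.1, -0.2, 0.1]
width: 0.0908
```

Run:
```python
from h import *
p0=load('w4')[2]
im,d,p=snap('wrist','w5'); 
for u,v in [(60,168),(172,170)]: print(ray(u,v,.2004+.0,p0))
print(unit(-.127,.0891,.2))
go(unit(-.127,.0891,.33),1.558)
crop('w5',170,150,450,400,2.8,'c5')
```

```text
[0.4146 0.3489 0.2004]
[0.485  0.3468 0.2004]
[0.4517 0.3481 0.2   ]
t 11.8 tcp [0.5805 0.2922 0.4141] jaw -0.01498594869757906 q [ 0.3792  0.3852  0.6216 -0.0001  2.1274  0.3941] F [ 0.2633  0.2681 -0.0825] w 0.09275429024715473
shift [ 1.0754 -2.6035  1.6681]
turn [  0.0861   0.0367 -18.0249]
shift after turn [2.5897 1.0857 1.6829]
```

View pics/w5.png

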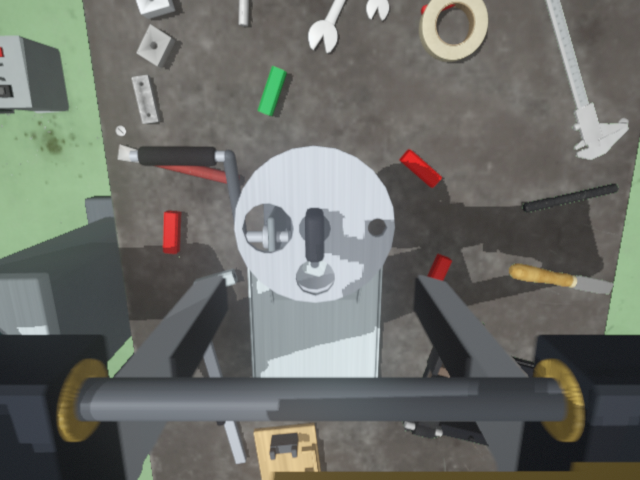

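Request:
{"fn": "move_arm", "kwargs": {"targets": [[[0,0,0,0,0,-1],[0,0,0,0,0,-1],[0,0,0,0,0,-1],[0,0,0,0,0,-1],[0,0,0,0,0,-1],[0,0,0,0,0,-1],[0,0,0,0,0,-1],[0,0,0,0,0,-1],[0,0,0,0,0,-1],[0,0,0,0,0,-1],[0,0,0,0,0,-1],[0,0,0,0,0,-1],[0,0,0,0,0,-1],[0,0,0,0,0,-1],[0,0,0,0,0,-1],[0,0,0,0,0,-1],[0,0,0,0,0,-1],[0,0,0,0,0,-1],[0,0,0,0,0,0]]], "hand": -0.15}}

```text
time: 13.7
tcp_pos: [0.5799, 0.292, 0.4081]
ee_rot: [[-1.0, 0.015, -0.003], [0.015, 1.0, -0.001], [0.003, -0.001, -1.0]]
ft_force: [1.0, 0.5, 0.3]
width: 0.04
```

Request:
{"fn": "move_arm", "kwargs": {"targets": [[[0.65,0.27,0,0,0,0],[0.65,0.27,0,0,0,0],[0.65,0.27,0,0,0,0],[0.65,0.27,0,0,0,0],[0,0,0,0,0,0],[0,0,0,0,0,0]]]}}

```text
time: 14.3
tcp_pos: [0.4502, 0.3482, 0.41]
ee_rot: [[-1.0, 0.015, -0.0], [0.015, 1.0, -0.0], [0.0, -0.0, -1.0]]
ft_force: [-0.0, -0.7, 0.4]
width: 0.0399
```

Run:
```python
from h import *
im,d,p=snap('wrist','w6')
U[2]=-.0145
go([.4505,.348,.195],1.5563)
```

```text
t 14.35 tcp [0.451  0.3479 0.4096] jaw 1.5550383328227204 q [ 0.5578  0.1801  0.8894 -0.0005  2.0731 -0.9975] F [-0.0672 -0.3951 -0.04  ] w 0.039872277374886314
shift [0.0076 0.0058 4.2924]
turn [-0.0101 -0.0063 -0.0145]
shift after turn [0.01   0.0021 4.2924]
```

View pics/w6.png

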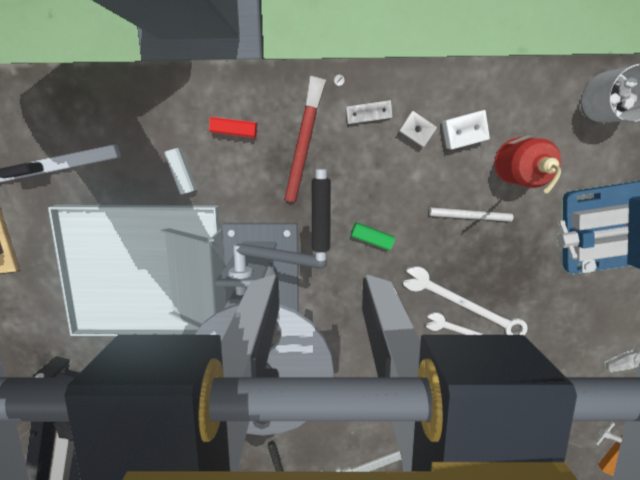

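Request:
{"fn": "move_arm", "kwargs": {"targets": [[[0,0,0.6,0,0,0],[0,0,0.6,0,0,0],[0,0,0.6,0,0,0],[0,0,0.6,0,0,0],[0,0,0.6,0,0,0],[0,0,0.6,0,0,0],[0,0,0.4,0,0,0],[0,0,0.29,0,0,0],[0,0,0,0,0,0]]]}}

```text
time: 15.25
tcp_pos: [0.4504, 0.3468, 0.1925]
ee_rot: [[-1.0, 0.016, -0.005], [0.016, 1.0, -0.003], [0.005, -0.003, -1.0]]
ft_force: [-0.0, -0.5, -0.1]
width: 0.0399
```

Request:
{"fn": "move_arm", "kwargs": {"targets": [[[0,0,0,0,0,0],[0,0,0,0,0,0],[0,0,0,0,0,0],[0,0,0,0,0,0],[0,0,0,0,0,0],[0,0,0,0,0,0]]], "hand": -1}}

```text
time: 15.85
tcp_pos: [0.4514, 0.3485, 0.1975]
ee_rot: [[-1.0, 0.015, 0.003], [0.015, 1.0, 0.002], [-0.003, 0.002, -1.0]]
ft_force: [0.9, -0.1, 4.5]
width: 0.0173
```

Run:
```python
from h import *
go(unit(-.127,.0891,.1954),1.5563)
a=.471+np.arange(0,2.21,.1); y=.1*np.cos(a);z=.1*np.sin(a)
print(np.round(np.stack([np.diff(y)/.05,-np.diff(z)/.05],1),2).tolist())
```

```text
t 15.85 tcp [0.4514 0.3485 0.1975] jaw 1.5562286553284923 q [ 0.5581  0.1352  1.3615 -0.0001  1.6417 -0.9981] F [ 0.9083 -0.0565  4.5443] w 0.01728377980716523
shift [-0.0062 -0.0074  0.0411]
turn [ 0.019   0.0316 -0.0008]
shift after turn [-0.0064 -0.0073  0.0411]
[[-0.1, -0.17], [-0.12, -0.16], [-0.13, -0.15], [-0.15, -0.14], [-0.16, -0.12], [-0.17, -0.1], [-0.18, -0.09], [-0.19, -0.07], [-0.19, -0.05], [-0.2, -0.03], [-0.2, -0.01], [-0.2, 0.01], [-0.2, 0.03], [-0.19, 0.05], [-0.19, 0.07], [-0.18, 0.09], [-0.17, 0.1], [-0.16, 0.12], [-0.15, 0.14], [-0.13, 0.15], [-0.12, 0.16], [-0.1, 0.17]]
```

Request:
{"fn": "move_arm", "kwargs": {"targets": [[[0,0,0,0,0,0],[0,0,0,0,0,0],[0,-0.1,-0.17,0,0,0],[0,-0.12,-0.16,0,0,0],[0,-0.13,-0.15,0,0,0],[0,-0.15,-0.14,0,0,0],[0,-0.16,-0.12,0,0,0],[0,-0.17,-0.1,0,0,0],[0,-0.18,-0.09,0,0,0],[0,-0.19,-0.07,0,0,0],[0,-0.19,-0.05,0,0,0],[0,-0.2,-0.03,0,0,0],[0,-0.2,-0.01,0,0,0],[0,0,0,0,0,0],[0,0,0,0,0,0]]]}}

```text
time: 17.35
tcp_pos: [0.4495, 0.2603, 0.2525]
ee_rot: [[-1.0, 0.013, 0.002], [0.013, 1.0, 0.005], [-0.002, 0.005, -1.0]]
ft_force: [0.1, 3.4, 8.8]
width: 0.0172
```

Run:
```python
from h import *
snap('side','s1')
go(unit(-.127,0,.25),1.5563)
crop('side','180',0,0,0,0) if 0 else crop('s1',180,180,420,360,3.3,'c6')
```

```text
t 17.4 tcp [0.4495 0.2602 0.2525] jaw 1.5574287569876464 q [ 0.4134  0.0113  1.3851  0.0035  1.741  -1.1434] F [0.6562 2.2853 7.9273] w 0.01703132373940555
shift [-0.0129 -0.0237  0.0497]
turn [0.0555 0.0273 0.0129]
shift after turn [-0.013  -0.0235  0.0498]
```

View pics/c6.png

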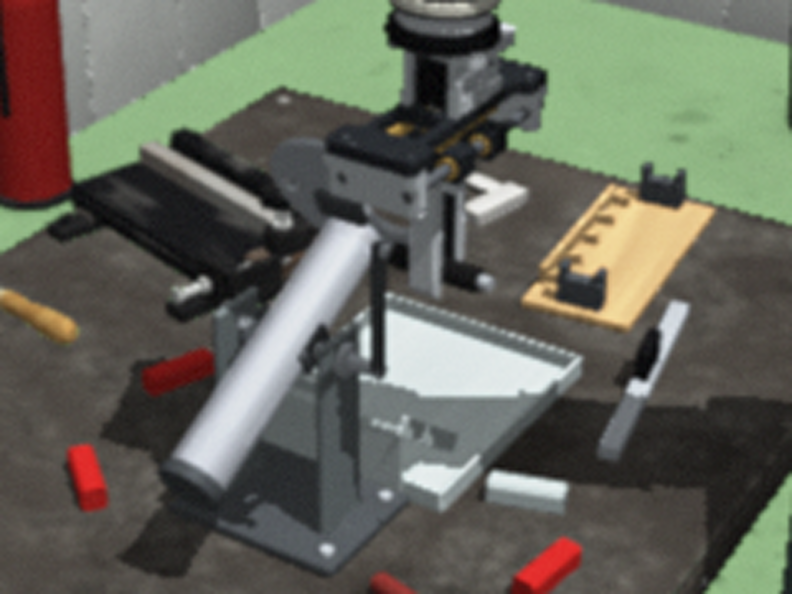

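Request:
{"fn": "move_arm", "kwargs": {"targets": [[[0,-0.2,0.01,0,0,0],[0,-0.2,0.03,0,0,0],[0,-0.19,0.05,0,0,0],[0,-0.19,0.07,0,0,0],[0,-0.18,0.09,0,0,0],[0,-0.17,0.1,0,0,0],[0,-0.16,0.12,0,0,0],[0,-0.15,0.14,0,0,0],[0,-0.13,0.15,0,0,0],[0,-0.12,0.16,0,0,0],[0,-0.1,0.17,0,0,0],[0,0,0,0,0,0],[0,0,0,0,0,0],[0,0,0,0,0,0],[0,0,0,0,0,0],[0,0,0,0,0,0],[0,0,0,0,0,0]]]}}

```text
time: 19.1
tcp_pos: [0.4467, 0.1706, 0.1942]
ee_rot: [[-1.0, 0.013, -0.004], [0.013, 1.0, 0.003], [0.004, 0.003, -1.0]]
ft_force: [-0.4, 6.1, -0.9]
width: 0.0173
```

Run:
```python
from h import *
snap('side','s2');snap('scene','s3')
go(unit(-.127,-.0891,.1954),1.5563)
crop('s2',180,180,420,360,3.3,'c7'); crop('s3',230,140,430,320,4,'c8')
```

```text
t 19.2 tcp [0.4467 0.1706 0.1942] jaw 1.5576273362650774 q [ 0.2432 -0.0652  1.5746  0.0042  1.6357 -1.3142] F [-0.0877  6.5112 -1.6745] w 0.017243185641179402
shift [-0.0373 -0.012  -0.0244]
turn [ 0.0366 -0.0504  0.0153]
shift after turn [-0.0374 -0.012  -0.0242]
```

View pics/c7.png

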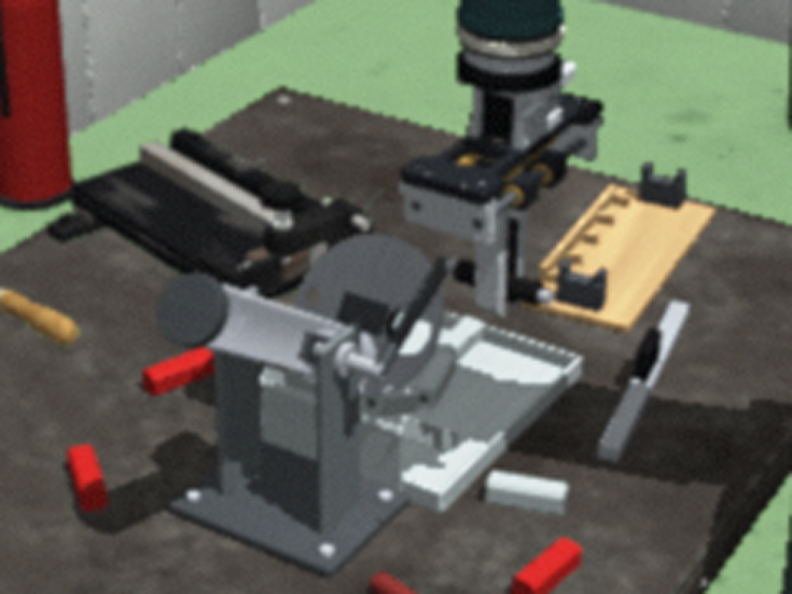

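View pics/c8.png

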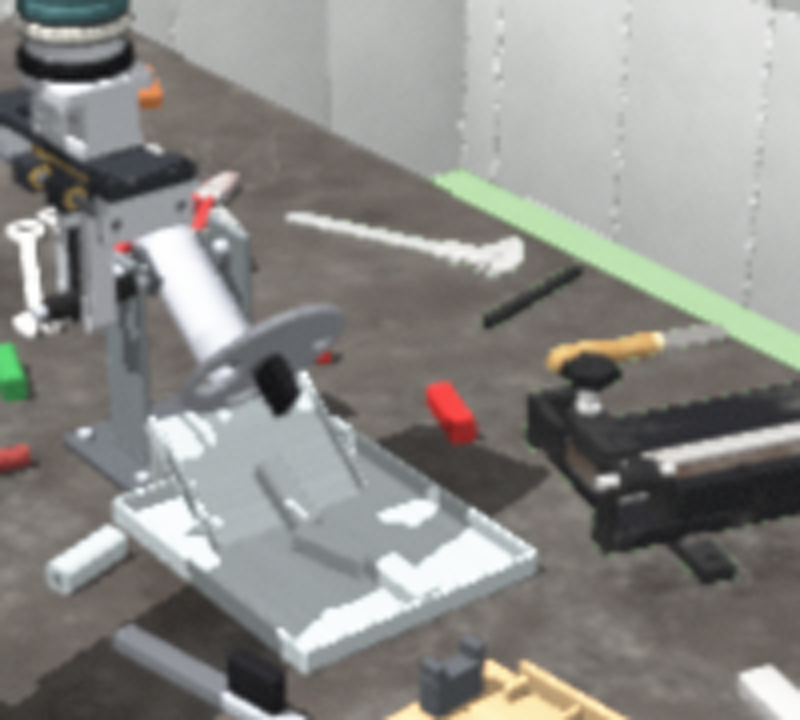

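Request:
{"fn": "move_arm", "kwargs": {"targets": [[[0,0,0,0,0,0],[0,0,0,0,0,0],[0,0,0,0,0,0],[0,0,0,0,0,0],[0,0,0,0,0,0],[0,0,0,0,0,0],[0,0,0,0,0,0],[0,0,0,0,0,0],[0,0,0,0,0,0],[0,0,0,0,0,0]]]}}

```text
time: 20.2
tcp_pos: [0.4467, 0.1706, 0.1942]
ee_rot: [[-1.0, 0.013, -0.004], [0.013, 1.0, 0.003], [0.004, 0.003, -1.0]]
ft_force: [-0.4, 6.1, -0.9]
width: 0.017
```

Run:
```python
from h import *
snap('side','s4');snap('scene','s5')
crop('s4',270,200,400,330,6,'c9'); crop('s5',250,200,380,320,6,'c10')
```

```text
(no output)
```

View pics/c9.png

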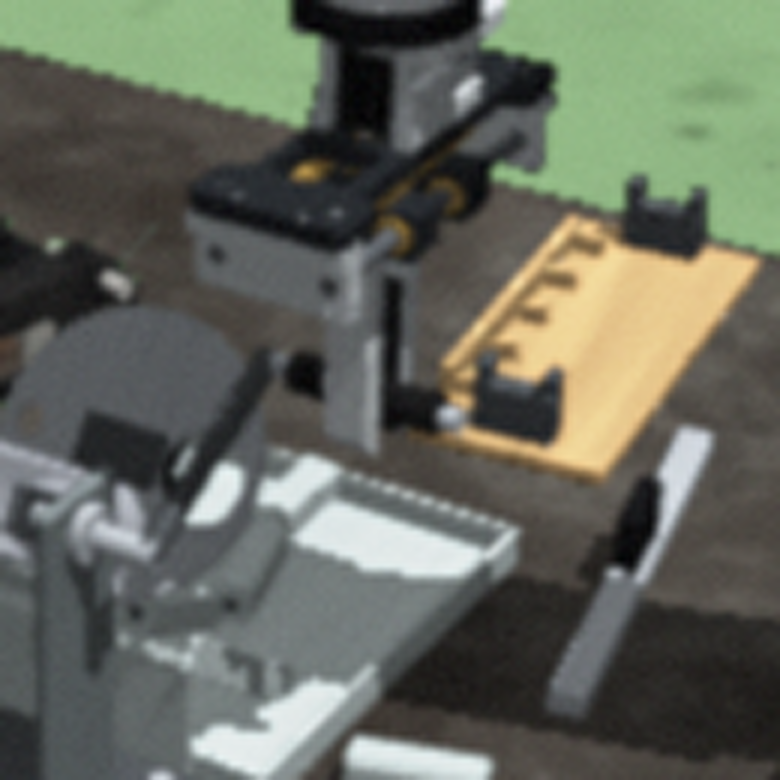

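View pics/c10.png

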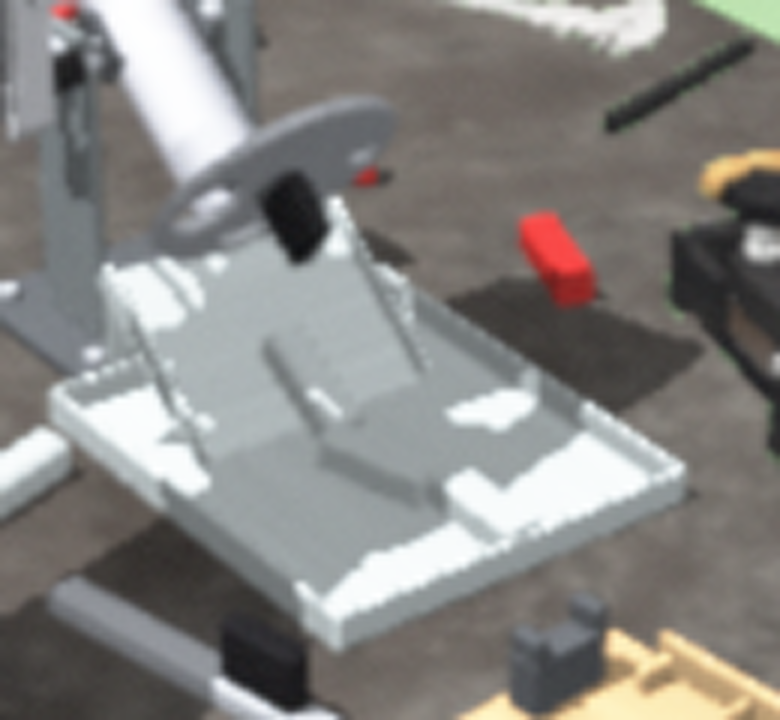

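Run:
```python
from h import *
tot=np.zeros((300,300),np.float32)
for f in ['s4','s5']:
    im,d,p=load(f); X=cloud(d,p)[d>0]; c,s=np.cos(U[2]),np.sin(-.0145)
    Y=X-[U[0],U[1],0]; x=c*Y[:,0]+s*Y[:,1]; y=-s*Y[:,0]+c*Y[:,1]
    i=((x+.15)*1000).astype(int); j=((y+.33)*1000).astype(int); m=(i>=0)&(i<300)&(j>=0)&(j<300)&(X[:,2]<.09)
    for a,b,z in zip(i[m],j[m],X[m,2]): tot[a,b]=max(tot[a,b],z)
t=cv2.dilate(tot,np.ones((3,3))); o=cv2.applyColorMap(np.clip(t/.08*255,0,255).astype(np.uint8),cv2.COLORMAP_JET)
cv2.imwrite('pics/h1.png',cv2.resize(o,None,fx=2,fy=2))
```

```text
(no output)
```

View pics/h1.png

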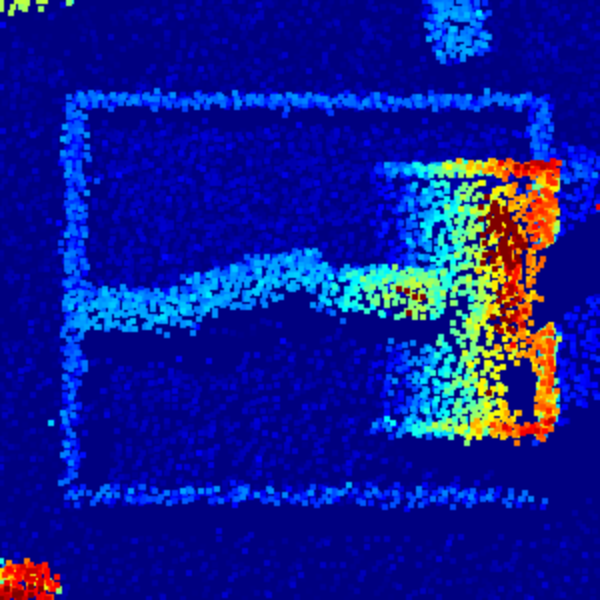

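Request:
{"fn": "move_arm", "kwargs": {"targets": [[[0,0.1,-0.17,0,0,0],[0,0.12,-0.16,0,0,0],[0,0.13,-0.15,0,0,0],[0,0.15,-0.14,0,0,0],[0,0.16,-0.12,0,0,0],[0,0.17,-0.1,0,0,0],[0,0.18,-0.09,0,0,0],[0,0.19,-0.07,0,0,0],[0,0.19,-0.05,0,0,0],[0,0.2,-0.03,0,0,0],[0,0.2,-0.01,0,0,0]]]}}

```text
time: 21.4
tcp_pos: [0.4501, 0.2564, 0.2556]
ee_rot: [[-1.0, 0.017, 0.006], [0.017, 1.0, -0.005], [-0.006, -0.004, -1.0]]
ft_force: [-0.7, -10.2, 4.3]
width: 0.0172
```

Request:
{"fn": "move_arm", "kwargs": {"targets": [[[0,0.2,0.01,0,0,0],[0,0.2,0.03,0,0,0],[0,0.19,0.05,0,0,0],[0,0.19,0.07,0,0,0],[0,0.18,0.09,0,0,0],[0,0.17,0.1,0,0,0],[0,0.16,0.12,0,0,0],[0,0.15,0.14,0,0,0],[0,0.13,0.15,0,0,0],[0,0.12,0.16,0,0,0],[0,0.1,0.17,0,0,0],[0,0,0,0,0,0],[0,0,0,0,0,0]]]}}

```text
time: 22.7
tcp_pos: [0.4524, 0.3481, 0.1987]
ee_rot: [[-1.0, 0.015, 0.005], [0.016, 1.0, 0.0], [-0.005, 0.001, -1.0]]
ft_force: [3.7, -3.4, -1.7]
width: 0.017
```

Run:
```python
from h import *
go(unit(-.127,.0891,.1954),1.5563)
```

```text
t 22.7 tcp [0.4524 0.3481 0.1987] jaw 1.5552981394747398 q [ 0.558   0.1351  1.3591 -0.0025  1.6426 -0.9975] F [ 3.7113 -3.4048 -1.7151] w 0.01700033086739523
shift [0.0151 0.0003 0.0667]
turn [ 0.0059  0.0617 -0.0115]
shift after turn [0.0147 0.0004 0.0668]
```

Request:
{"fn": "move_arm", "kwargs": {"targets": [[[0,0.03,0.05,0,0,0],[0,0.03,0.05,0,0,0],[0,0.02,0.04,0,0,0],[0,0,0,0,0,0],[0,0,0,0,0,0]]]}}

```text
time: 23.2
tcp_pos: [0.4525, 0.349, 0.1972]
ee_rot: [[-1.0, 0.017, 0.008], [0.017, 1.0, -0.004], [-0.008, -0.004, -1.0]]
ft_force: [-2.7, -14.8, 16.8]
width: 0.0168
```

Run:
```python
from h import *
go(unit(-.127,.0891,.1954),1.5563)
snap('side','s6');crop('s6',180,180,420,360,3.3,'c11')
```

```text
t 23.2 tcp [0.4525 0.349  0.1972] jaw 1.5535274783959474 q [ 0.5623  0.1372  1.3598 -0.0076  1.6398 -0.9918] F [ -2.677  -14.849   16.7579] w 0.016806857931317132
shift [ 0.016  -0.0172  0.0357]
turn [-0.0427  0.0941 -0.0316]
shift after turn [ 0.0157 -0.0173  0.0358]
```

View pics/c11.png

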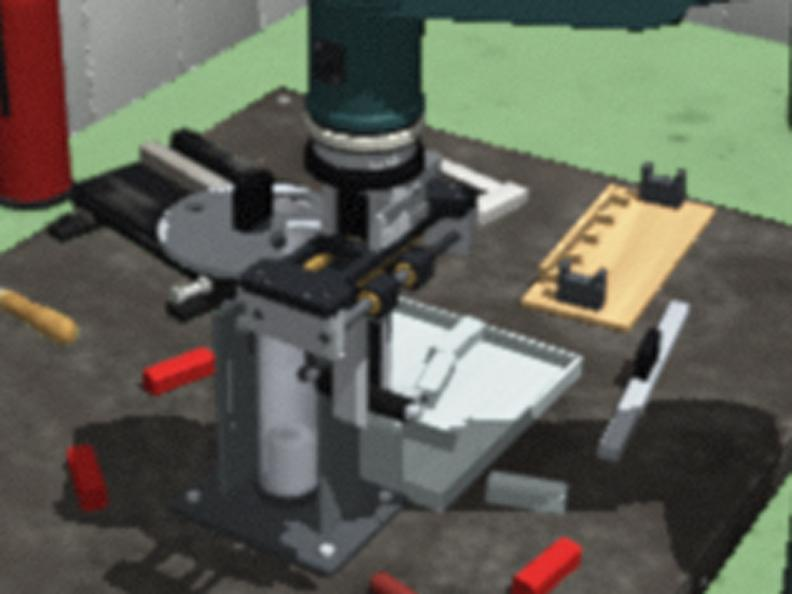

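Request:
{"fn": "move_arm", "kwargs": {"targets": [[[0,0,0,0,0,0],[0,0,0,0,0,0],[0,0,0,0,0,0],[0,0,0,0,0,0],[0,0,-0.3,0,0,0],[0,0,-0.7,0,0,0],[0,0,-0.7,0,0,0],[0,0,-0.7,0,0,0],[0,0,-0.7,0,0,0],[0,0,-0.7,0,0,0],[0,0,0,0,0,0]]], "hand": -0.15}}

```text
time: 24.35
tcp_pos: [0.4514, 0.3529, 0.3866]
ee_rot: [[-1.0, 0.014, 0.01], [0.014, 1.0, 0.007], [-0.01, 0.007, -1.0]]
ft_force: [0.1, 0.4, 1.1]
width: 0.0399
```

Run:
```python
from h import *
go([.5777,.294,.38],-.0145)
snap('side','s7');crop('s7',180,180,420,360,3.3,'c11')
```

```text
t 24.35 tcp [0.4514 0.3529 0.3866] jaw 1.5567346018210617 q [ 0.5644  0.1619  0.9574  0.0005  2.0099 -0.9921] F [0.1335 0.3552 1.1283] w 0.039946092452178866
shift [-2.5404 -1.144   0.149 ]
turn [ 0.1553  0.027  18.0044]
shift after turn [-1.142   2.5423  0.1314]
```

View pics/c11.png

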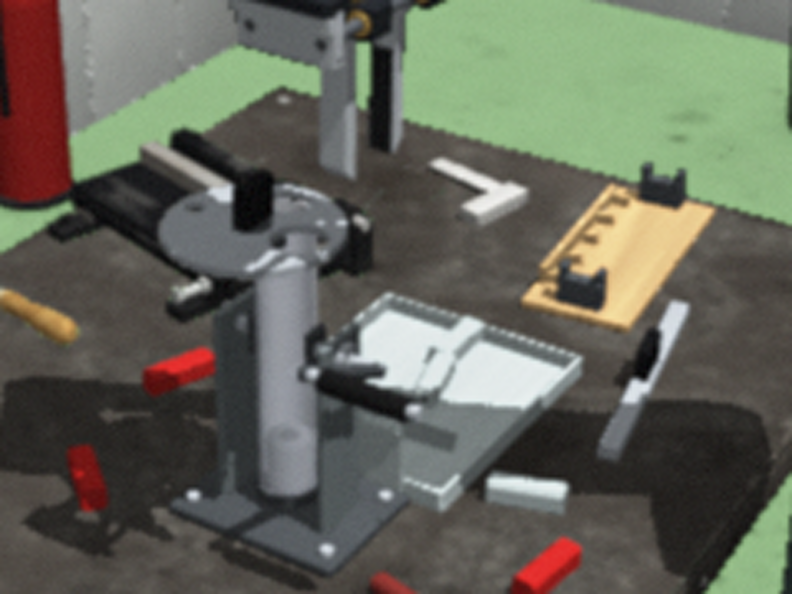

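Request:
{"fn": "move_arm", "kwargs": {"targets": [[[-0.635,-0.285,0,0,0,0],[-0.635,-0.285,0,0,0,0],[-0.635,-0.285,0,0,0,0],[-0.635,-0.285,0,0,0,0],[0,0,0,0,0,1],[0,0,0,0,0,1],[0,0,0,0,0,1],[0,0,0,0,0,1],[0,0,0,0,0,1],[0,0,0,0,0,1],[0,0,0,0,0,1],[0,0,0,0,0,1],[0,0,0,0,0,1],[0,0,0,0,0,1],[0,0,0,0,0,1],[0,0,0,0,0,1],[0,0,0,0,0,1],[0,0,0,0,0,1],[0,0,0,0,0,1]]]}}

```text
time: 26.3
tcp_pos: [0.5766, 0.2934, 0.377]
ee_rot: [[-0.241, 0.97, -0.003], [0.97, 0.241, -0.001], [-0.0, -0.004, -1.0]]
ft_force: [0.1, -0.8, 1.1]
width: 0.0399
```

Request:
{"fn": "move_arm", "kwargs": {"targets": [[[0,0,0,0,0,1],[0,0,0,0,0,1],[0,0,0,0,0,1],[0,0,0,0,0,0],[0,0,0,0,0,0]]]}}

```text
time: 26.8
tcp_pos: [0.5767, 0.2933, 0.3777]
ee_rot: [[0.013, 1.0, -0.002], [1.0, -0.013, -0.001], [-0.001, -0.002, -1.0]]
ft_force: [0.4, -0.4, -0.2]
width: 0.0399
```

Run:
```python
from h import *
go([.5777,.294,.29],-.0145)
snap('wrist','w7')
```

```text
t 26.8 tcp [0.5767 0.2933 0.3777] jaw -0.01262935570331008 q [0.3828 0.3529 0.7401 0.0002 2.0509 0.3955] F [ 0.3734 -0.3847 -0.1889] w 0.03992426154255858
shift [0.0152 0.023  1.754 ]
turn [-0.0251  0.0078  0.0214]
shift after turn [0.014  0.0191 1.7541]
```

View pics/w7.png

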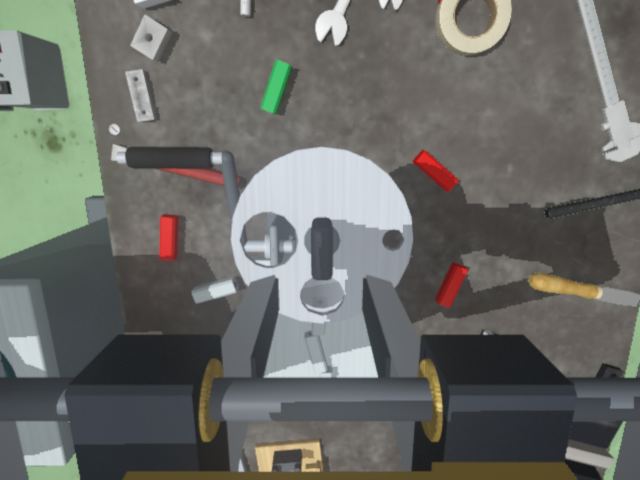

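Request:
{"fn": "move_arm", "kwargs": {"targets": [[[0.02,0.02,0.45,0,0,0],[0,0,0.45,0,0,0],[0,0,0.45,0,0,0],[0,0,0.4,0,0,0],[0,0,0,0,0,0],[0,0,0,0,0,0]]]}}

```text
time: 27.45
tcp_pos: [0.5778, 0.2942, 0.2914]
ee_rot: [[0.014, 1.0, -0.001], [1.0, -0.014, -0.0], [-0.0, -0.001, -1.0]]
ft_force: [-0.2, -0.9, -0.2]
width: 0.04
```

Request:
{"fn": "move_arm", "kwargs": {"targets": [[[0,0,0,0,0,0],[0,0,0,0,0,0],[0,0,0,0,0,0],[0,0,0,0,0,0],[0,0,0,0,0,0],[0,0,0,0,0,0],[0,0,0,0,0,0],[0,0,0,0,0,0]]], "hand": -1}}

```text
time: 28.25
tcp_pos: [0.5774, 0.2944, 0.2925]
ee_rot: [[0.014, 1.0, 0.0], [1.0, -0.014, 0.001], [0.001, 0.0, -1.0]]
ft_force: [-4.1, -0.8, 5.4]
width: 0.0136
```

Run:
```python
from h import *
go([.5777,.294,.29],-1.5855)
```

```text
t 28.25 tcp [0.5774 0.2944 0.2925] jaw -0.014204103757069318 q [0.3838 0.3126 0.9626 0.0005 1.8662 0.3981] F [-4.0884 -0.7687  5.3939] w 0.013627223006832246
shift [-0.0072  0.0058  0.0497]
turn [-0.0047 -0.0053 18.0057]
shift after turn [0.0058 0.0072 0.0497]
```

Request:
{"fn": "move_arm", "kwargs": {"targets": [[[0,0,0,0,0,0.9],[0,0,0,0,0,0.9],[0,0,0,0,0,0.9],[0,0,0,0,0,0.9],[0,0,0,0,0,0.9],[0,0,0,0,0,0.9],[0,0,0,0,0,0.9],[0,0,0,0,0,0.9],[0,0,0,0,0,0.9],[0,0,0,0,0,0.9],[0,0,0,0,0,0.9],[0,0,0,0,0,0.9],[0,0,0,0,0,0.9],[0,0,0,0,0,0.9],[0,0,0,0,0,0.9],[0,0,0,0,0,0.9],[0,0,0,0,0,0.9],[0,0,0,0,0,0.9],[0,0,0,0,0,0.9],[0,0,0,0,0,0.9]]]}}

```text
time: 30.25
tcp_pos: [0.5783, 0.2934, 0.2925]
ee_rot: [[1.0, -0.019, 0.002], [-0.019, -1.0, -0.001], [0.002, 0.001, -1.0]]
ft_force: [-2.2, -3.3, 5.4]
width: 0.0137
```

Request:
{"fn": "move_arm", "kwargs": {"targets": [[[0,0,0,0,0,0],[0,0,0,0,0,0],[0,0,0,0,0,0],[0,0,0,0,0,0]]]}}

```text
time: 30.65
tcp_pos: [0.5783, 0.2934, 0.2925]
ee_rot: [[1.0, -0.016, 0.002], [-0.016, -1.0, -0.001], [0.002, 0.001, -1.0]]
ft_force: [-2.5, -2.8, 5.1]
width: 0.0139
```

Run:
```python
from h import *
go([.5777,.294,.29],-1.5855)
```

```text
t 30.65 tcp [0.5783 0.2934 0.2925] jaw -1.587007496045611 q [ 0.3828  0.3128  0.9624 -0.0014  1.8651  1.9694] F [-2.5299 -2.826   5.107 ] w 0.01394761085872842
shift [-0.0127 -0.0118  0.0498]
turn [ 0.0082 -0.0202 -0.0173]
shift after turn [-0.0126 -0.0118  0.0499]
```

Request:
{"fn": "move_arm", "kwargs": {"targets": [[[0,0,0,0,0,0],[0,0,0,0,0,0],[0,0,0,0,0,0],[0,0,0,0,0,0],[0,0,-0.3,0,0,0],[0,0,-0.7,0,0,0],[0,0,-0.7,0,0,0],[0,0,-0.5,0,0,0],[0,0,0,0,0,0]]], "hand": -0.15}}

```text
time: 31.55
tcp_pos: [0.5786, 0.2945, 0.4063]
ee_rot: [[1.0, -0.015, 0.009], [-0.015, -1.0, 0.003], [0.009, -0.004, -1.0]]
ft_force: [0.1, -0.4, 0.2]
width: 0.0399
```

Run:
```python
from h import *
go(unit(0.1,-.17,.40),-1.5855)
snap('wrist','w8')
snap('scene','s8');crop('s8',230,140,480,380,3.2,'c12')
```

```text
t 31.55 tcp [0.5786 0.2945 0.4063] jaw -1.5853972937571144 q [0.3835 0.3735 0.6537 0.     2.105  1.969 ] F [ 0.0912 -0.3759  0.2066] w 0.03991234651660907
shift [1.9683 4.1619 0.1279]
turn [-0.0415 -0.098   0.001 ]
shift after turn [1.9697 4.1613 0.1261]
```

View pics/w8.png

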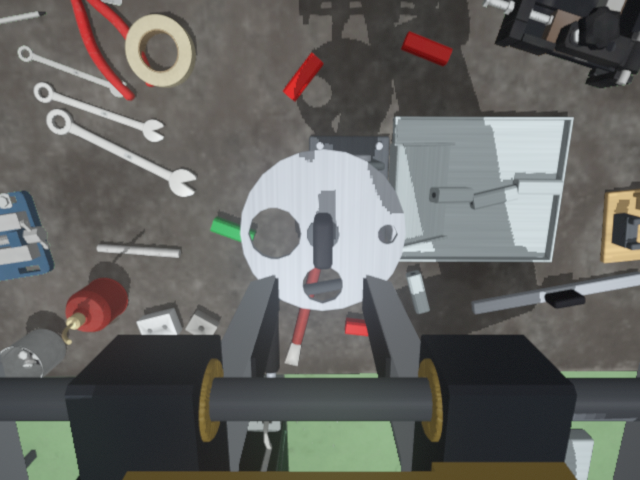

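View pics/c12.png

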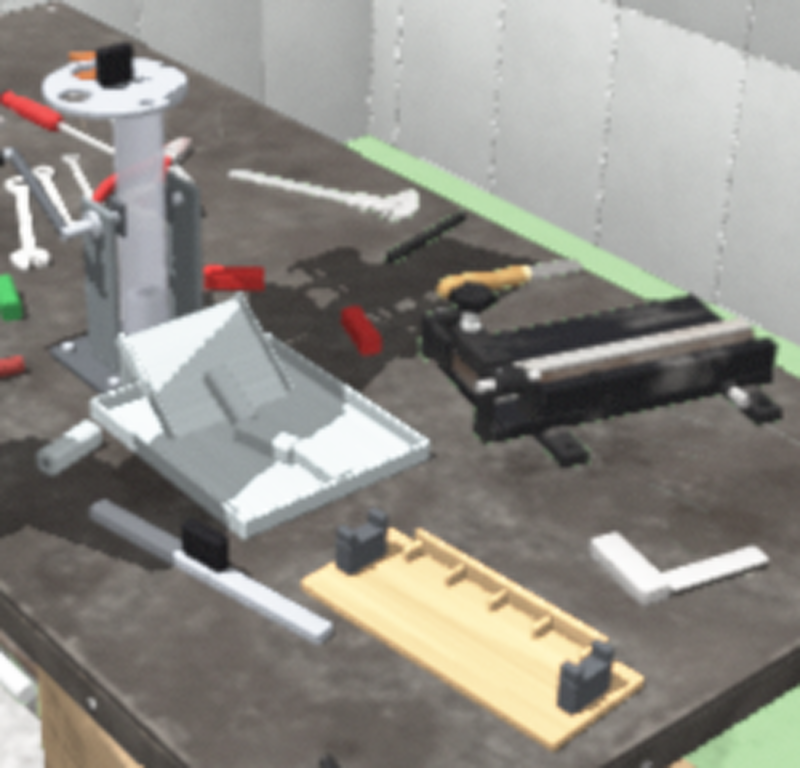

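Run:
```python
from h import *
go([.421,.14,.2],-1.364)
p=load('w8')[2]; crop('w8',370,100,640,330,2.9,'c13')
```

```text
t 31.65 tcp [0.5782 0.2944 0.401 ] jaw -1.5854000918045088 q [0.3835 0.3753 0.6624 0.0001 2.1034 1.969 ] F [ 0.5792 -0.5453 -0.0865] w 0.040212519348210504
shift [-3.1006  3.1343  4.0174]
turn [-0.0022 -0.0047 -2.5371]
shift after turn [-3.7115  2.3763  4.0193]
```

View pics/c13.png

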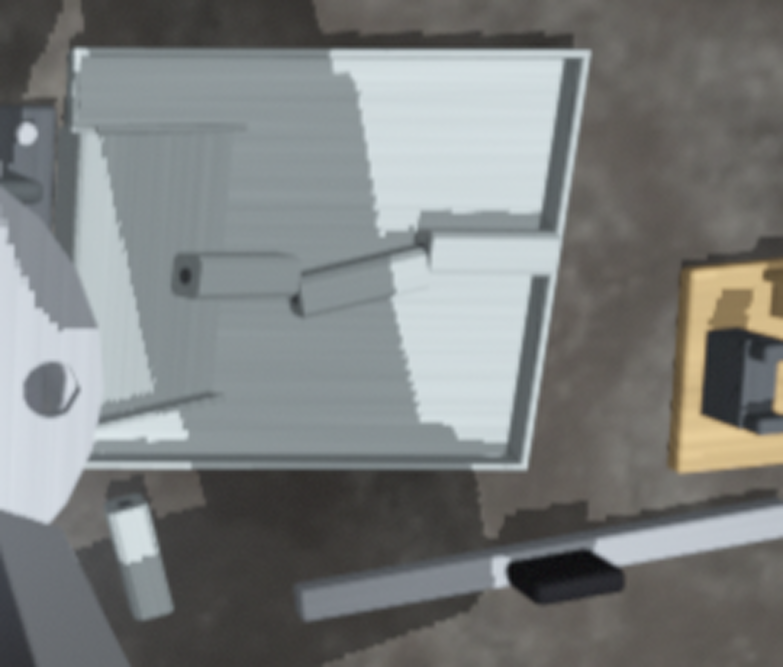

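Request:
{"fn": "move_arm", "kwargs": {"targets": [[[0,0,0,0,0,-0.85],[0,0,0,0,0,-0.85],[0,0,0,0,0,-0.85],[-0.62,0.4,0,0,0,0],[-0.62,0.4,0,0,0,0],[-0.62,0.4,0,0,0,0],[-0.62,0.4,0,0,0,0],[-0.62,0.4,0,0,0,0],[-0.62,0.4,0,0,0,0],[0,0,0.7,0,0,0],[0,0,0.7,0,0,0],[0,0,0.7,0,0,0],[0,0,0.7,0,0,0],[0,0,0.7,0,0,0],[0,0,0.5,0,0,0],[0,0,0,0,0,0],[0,0,0,0,0,0]]], "hand": 0}}

```text
time: 33.35
tcp_pos: [0.4197, 0.1382, 0.2]
ee_rot: [[0.978, 0.206, -0.003], [0.206, -0.978, -0.001], [-0.003, -0.0, -1.0]]
ft_force: [0.3, -0.2, 0.5]
width: 0.047
```

Run:
```python
from h import *
go([.421,.14,.017],-1.364)
snap('wrist','w9'); crop('w9',220,120,440,320,3.6,'c14')
```

```text
t 33.35 tcp [0.4197 0.1382 0.2   ] jaw -1.3629099046898345 q [ 0.1897 -0.1498  1.6396  0.      1.655   1.5526] F [ 0.3165 -0.2166  0.4522] w 0.047020602034249466
shift [ 0.0448 -0.0287  3.6597]
turn [-0.0012  0.037   0.0125]
shift after turn [ 0.033  -0.0291  3.6598]
```

View pics/c14.png

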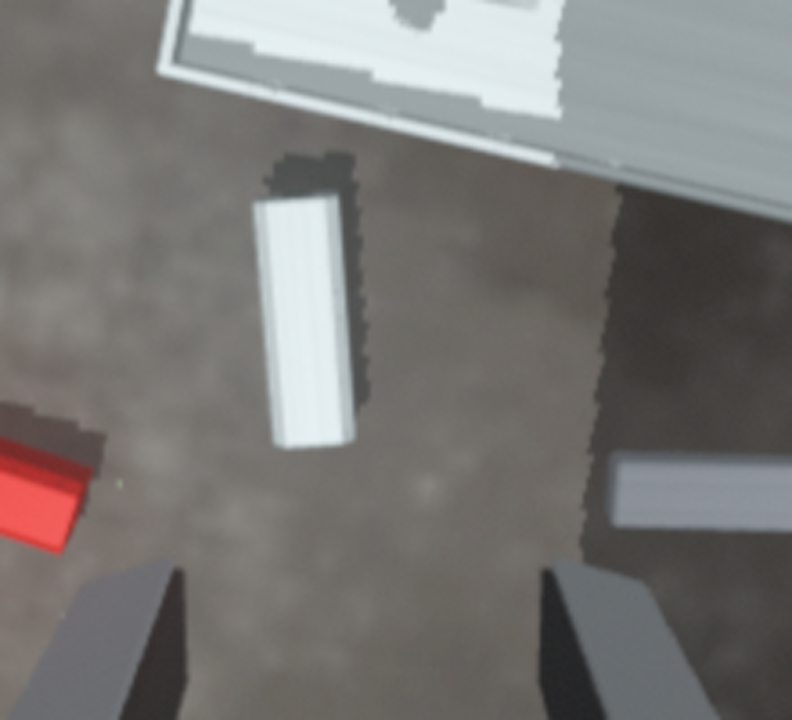

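```bash
cat >> h.py <<'E'
def pil(f,cs,x0,y0,s,z):
    p=load(f)[2]; P=np.array([ray(u/s+x0-.5+.5/s,v/s+y0-.5+.5/s,z,p) for u,v in cs]); c=P.mean(0)
    ax=(P[0]+P[1]-P[2]-P[3])/2; print('c',c,'len',np.linalg.norm(ax),'w',np.linalg.norm(P[0]-P[1]),np.linalg.norm(P[2]-P[3]),'ang',np.arctan2(ax[1],ax[0])); return c,np.arctan2(ax[1],ax[0])
E
python3 - <<'E'
from h import *
c,a=pil('w9',[(255,203),(338,196),(355,440),(275,447)],220,120,3.6,.018)
go([c[0],c[1],.017],a-np.pi/2)
E
```

```text
c [0.4257 0.1528 0.018 ] len 0.06035207063837828 w 0.019819698242980896 0.019980447846700097 ang 0.2717052425013407
t 33.4 tcp [0.4207 0.1385 0.2016] jaw -1.362860125005612 q [ 0.1897 -0.1505  1.637   0.0001  1.655   1.5526] F [-0.086   0.18   -0.1333] w 0.04727814223492154
shift [ 0.1584 -0.2593  3.6926]
turn [-0.0012 -0.0008 -0.7307]
shift after turn [ 0.1749 -0.249   3.6926]
```

Request:
{"fn": "move_arm", "kwargs": {"targets": [[[0,0,0,0,0,-0.73],[0.175,-0.25,0,0,0,0],[0,0,0.7,0,0,0],[0,0,0.7,0,0,0],[0,0,0.7,0,0,0],[0,0,0.7,0,0,0],[0,0,0.5,0,0,0],[0,0,0.37,0,0,0],[0,0,0,0,0,0],[0,0,0,0,0,0]]]}}

```text
time: 34.4
tcp_pos: [0.4269, 0.1537, 0.019]
ee_rot: [[0.963, 0.268, 0.002], [0.268, -0.963, 0.001], [0.002, -0.0, -1.0]]
ft_force: [-0.0, 0.2, -0.4]
width: 0.0474
```

Request:
{"fn": "move_arm", "kwargs": {"targets": [[[0,0,0,0,0,0],[0,0,0,0,0,0],[0,0,0,0,0,0],[0,0,0,0,0,0],[0,0,0,0,0,0],[0,0,0,0,0,0],[0,0,0,0,0,0]]], "hand": -1}}

```text
time: 35.1
tcp_pos: [0.4263, 0.153, 0.0187]
ee_rot: [[0.963, 0.268, 0.001], [0.268, -0.963, 0.0], [0.001, -0.0, -1.0]]
ft_force: [-0.8, 0.7, 5.3]
width: 0.0197
```

Request:
{"fn": "move_arm", "kwargs": {"targets": [[[0,0,-0.4,0,0,0],[0,0,-0.7,0,0,0],[0,0,-0.7,0,0,0],[0,0,-0.7,0,0,0],[0,0,-0.7,0,0,0],[0,0,0,0,0,0],[0,0,0,0,0,0]]]}}

```text
time: 35.8
tcp_pos: [0.4258, 0.1528, 0.1777]
ee_rot: [[0.963, 0.268, 0.0], [0.268, -0.963, 0.0], [0.0, 0.0, -1.0]]
ft_force: [-0.3, -0.6, -0.6]
width: 0.0196
```

Run:
```python
from h import *
go([.4257,.1528,.18],.2717-np.pi/2)
snap('wrist','w10')
```

```text
t 35.8 tcp [0.4258 0.1528 0.1777] jaw -1.2992391407889776 q [ 0.2191 -0.1209  1.6584 -0.      1.6038  1.5183] F [-0.3357 -0.5896 -0.5994] w 0.019640141142437503
shift [-0.0016 -0.0012 -0.0465]
turn [ 0.0007 -0.0033 -0.0016]
shift after turn [-0.0016 -0.0012 -0.0465]
```

View pics/w10.png

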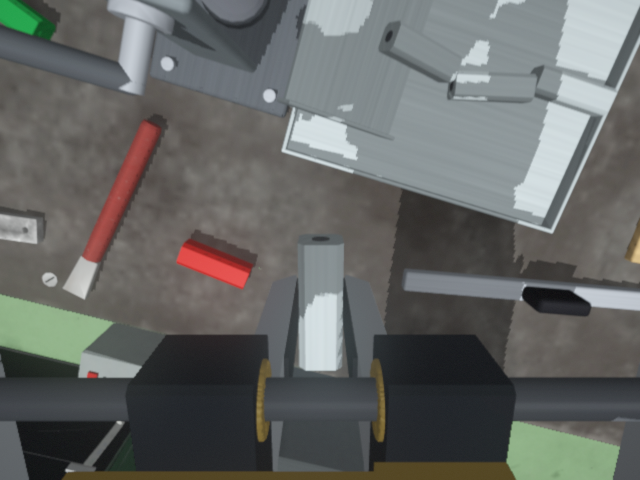

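Run:
```python
from h import *
go([.455,-.24,.24],.093-np.pi/2)
```

```text
t 35.85 tcp [0.425  0.1526 0.1763] jaw -1.299243053114649 q [ 0.219  -0.12    1.6604  0.      1.6039  1.5183] F [ 0.2899 -0.3441 -0.8083] w 0.019946094990897823
shift [-1.5312  7.7251 -1.2715]
turn [0.0006 0.0306 2.0461]
shift after turn [-0.1315  7.8738 -1.2741]
```

Request:
{"fn": "move_arm", "kwargs": {"targets": [[[0,0,-0.42,0,0,0.68],[0,0,-0.42,0,0,0.68],[0,0,-0.42,0,0,0.68],[0,0.56,0,0,0,0],[0,0.56,0,0,0,0],[0,0.56,0,0,0,0],[0,0.56,0,0,0,0],[0,0.56,0,0,0,0],[0,0.56,0,0,0,0],[0,0.56,0,0,0,0],[0,0.56,0,0,0,0],[0,0.56,0,0,0,0],[0,0.56,0,0,0,0],[0,0.56,0,0,0,0],[0,0.56,0,0,0,0],[-0.13,0.56,0,0,0,0],[0,0.56,0,0,0,0],[0,0,0,0,0,0],[0,0,0,0,0,0]]]}}

```text
time: 37.75
tcp_pos: [0.4551, -0.2377, 0.2382]
ee_rot: [[0.996, 0.092, -0.004], [0.092, -0.996, 0.004], [-0.004, -0.004, -1.0]]
ft_force: [0.4, -0.4, -0.6]
width: 0.0196
```

Run:
```python
from h import *
go([.455,-.24,.24],.093-np.pi/2)
snap('wrist','w11')
```

```text
t 37.75 tcp [ 0.4551 -0.2377  0.2382] jaw -1.4782875311152228 q [-0.5922  0.0066  1.4179  0.0006  1.7225  0.8862] F [ 0.3506 -0.4451 -0.5549] w 0.019564088057795283
shift [-0.0066  0.0455 -0.0362]
turn [-0.0444  0.0437 -0.0055]
shift after turn [-0.0064  0.0456 -0.036 ]
```

View pics/w11.png

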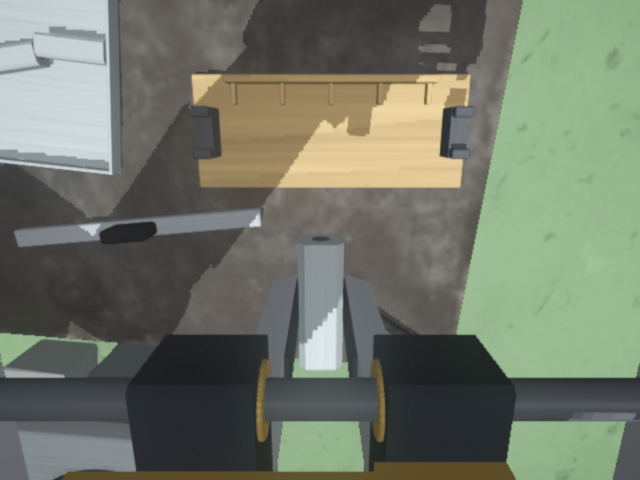

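Run:
```python
from h import *
crop('w11',180,60,340,200,5,'c15');crop('w11',330,60,490,200,5,'c16')
```

```text
(no output)
```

View pics/c15.png

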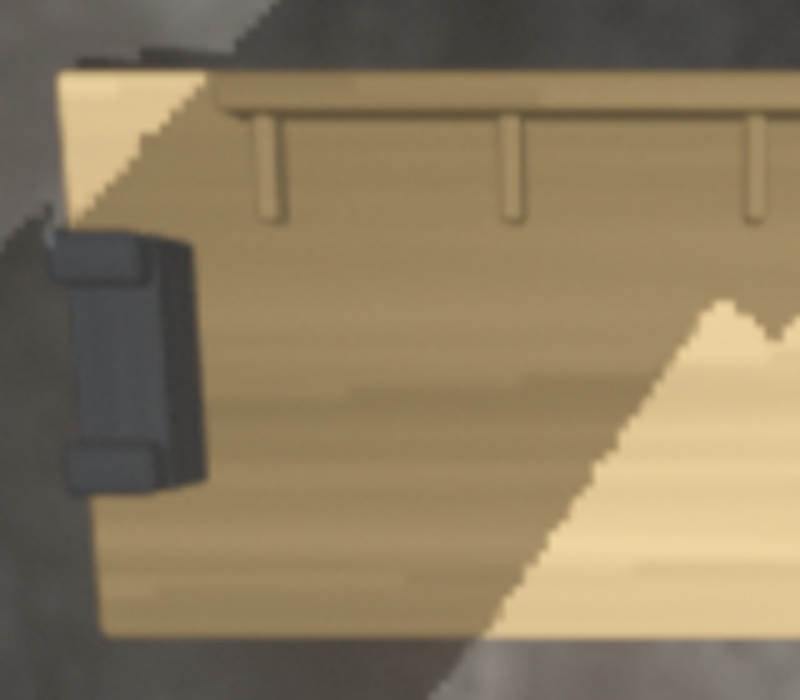

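View pics/c16.png

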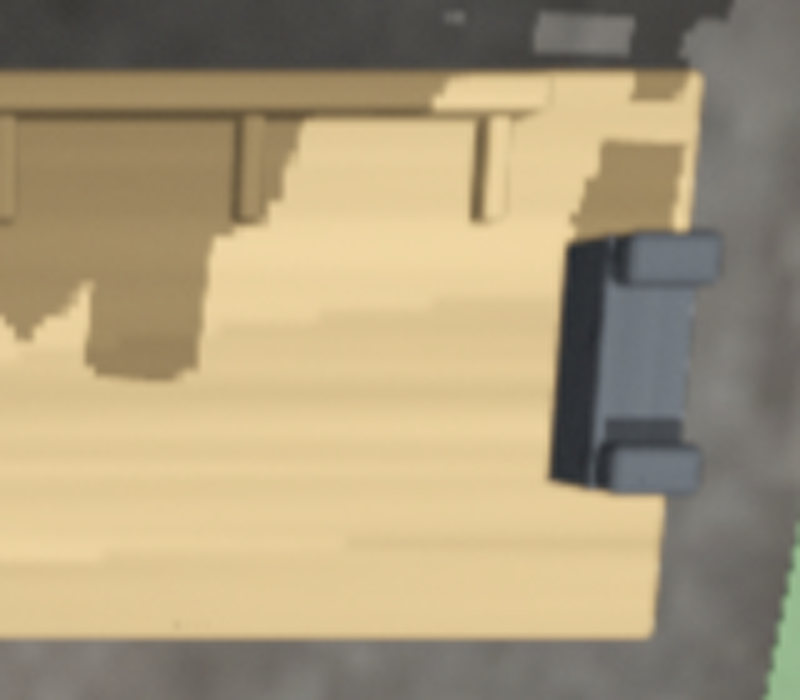

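Run:
```python
from h import *
p=load('w11')[2]
a=lambda x,y:(x/5+180-.4,y/5+60-.4); b=lambda x,y:(x/5+330-.4,y/5+60-.4)
o=[(p,*a(58,72),(.052,.128,.01)),(p,*a(103,636),(-.052,.128,.01)),(p,*b(703,72),(.052,-.128,.01)),(p,*b(653,638),(-.052,-.128,.01)),
(p,*a(272,220),(.025,.088,.022)),(p,*a(513,220),(.025,.044,.022)),(p,*a(756,220),(.025,0,.022)),(p,*b(249,220),(.025,-.044,.022)),(p,*b(493,220),(.025,-.088,.022))]
q,r=fitpose(o,[.53,-.24,.09]); print(q); print(r.reshape(-1,2))
# bar from this image
for u,v in [(16,240),(260,218)]: print(ray(u,v,.012,p))
```

```text
[ 0.5297 -0.2402  0.0914]
[[-0.9055 -0.6152]
 [-1.0041  0.5787]
 [ 1.3127 -0.6185]
 [ 0.84    0.4009]
 [-0.9843  0.1444]
 [-0.2945  0.155 ]
 [ 0.0313  0.1657]
 [ 0.3932  0.1763]
 [ 0.5913  0.1869]]
[0.3961 0.0656 0.012 ]
[ 0.4416 -0.1786  0.012 ]
```

```bash
cat >> h.py <<'E'
K=np.array([.5297,-.2402,.0914])
def rack(x,y,z):
    c,s=np.cos(K[2]),np.sin(K[2]); return np.array([K[0]+c*x-s*y,K[1]+s*x+c*y,z])
def heldproj(pts,p,s):
    return proj([s['tcp_pos']+s['ee_rot']@np.array(q) for q in pts],p)
E
python3 - <<'E'
from h import *
p=load('w11')[2]; s=env.get_state()
print(heldproj([(.03,-.01,.0017),(.03,.01,.0017),(.03,-.007,-.0013),(.03,.007,-.0013),(.03,0,.0087)],p,s))
crop('w11',270,210,370,300,7,'c17')
go(rack(0,.066,.16),K[2]-np.pi/2)
E
```

```text
[[294.4039 240.9706]
 [341.2381 240.8937]
 [301.1045 242.8336]
 [334.4515 242.7789]
 [317.9143 236.796 ]]
t 37.8 tcp [ 0.4553 -0.2372  0.2389] jaw -1.4772328393955532 q [-0.5912  0.0056  1.4176  0.0006  1.7226  0.8862] F [-0.801  -0.2249 -0.1455] w 0.019650446356955228
shift [ 1.4827 -1.1165  1.5768]
turn [-0.0362  0.0328  0.0248]
shift after turn [ 1.4758 -1.1247  1.5775]
```

View pics/c17.png

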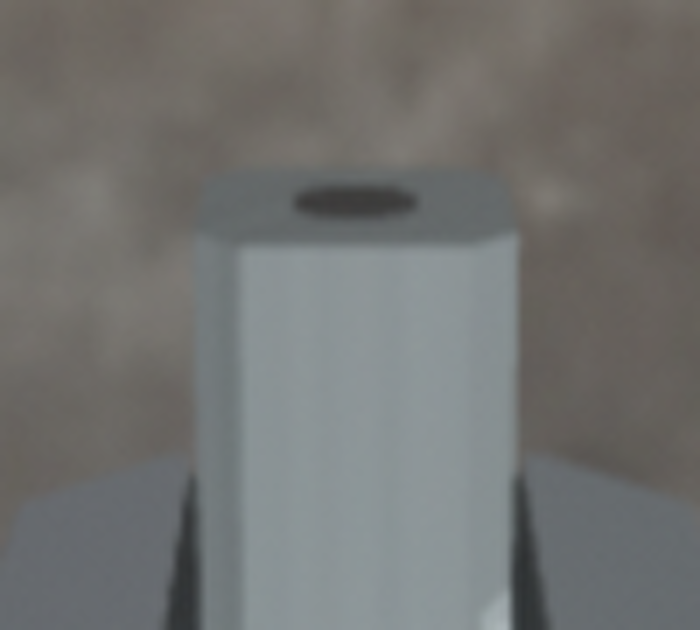

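Request:
{"fn": "move_arm", "kwargs": {"targets": [[[0.5,-0.375,0,0,0,0],[0.5,-0.375,0,0,0,0],[0.48,-0.37,0,0,0,0],[0,0,0.7,0,0,0],[0,0,0.7,0,0,0],[0,0,0.7,0,0,0],[0,0,0.7,0,0,0],[0,0,0.7,0,0,0],[0,0,0,0,0,0],[0,0,0,0,0,0]]]}}

```text
time: 38.8
tcp_pos: [0.524, -0.1742, 0.0658]
ee_rot: [[0.996, 0.095, -0.001], [0.095, -0.996, 0.001], [-0.001, -0.001, -1.0]]
ft_force: [0.1, -0.7, 0.3]
width: 0.0195
```

Run:
```python
from h import *
go(rack(0,.066,.027),K[2]-np.pi/2)
snap('wrist','w12'); s=env.get_state();p=env.camera_params('wrist')
print(heldproj([(.03,-.007,-.0013),(.03,.007,-.0013),(.03,0,.0087)],p,s))
print(proj([rack(.025,.088,.022),rack(.025,.044,.022),rack(.03,.066,.02),rack(.043,.066,.01)],p))
crop('w12',240,120,440,290,4,'c18')
```

```text
t 38.8 tcp [ 0.524  -0.1742  0.0658] jaw -1.475932815195594 q [-0.4238  0.174   1.5849  0.0003  1.3844  1.052 ] F [ 0.0906 -0.6632  0.2957] w 0.019490471796294023
shift [-0.0063  0.0051  0.7764]
turn [-0.0124  0.0151  0.0397]
shift after turn [-0.0073  0.0043  0.7764]
[[302.3936 242.9942]
 [335.6012 242.9682]
 [319.0516 237.0047]]
[[277.1421 231.6146]
 [358.8113 231.7868]
 [318.0103 221.8331]
 [318.1063 195.1405]]
```

View pics/c18.png

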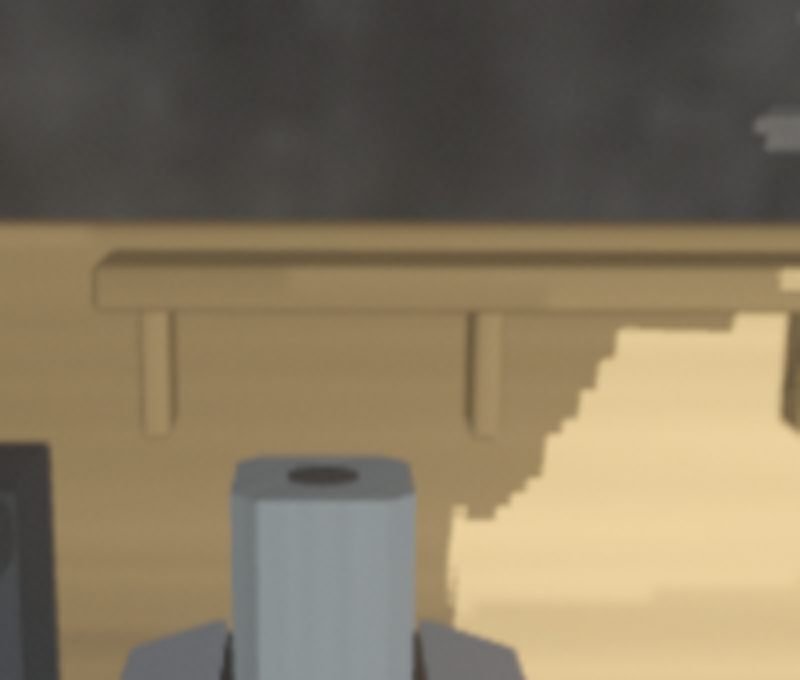

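Request:
{"fn": "move_arm", "kwargs": {"targets": [[[0.03,0.01,0.3,0,0,0],[0,0,0.3,0,0,0],[0,0,0.08,0,0,0],[0,0,0,0,0,0],[0,0,0,0,0,0]]]}}

```text
time: 39.35
tcp_pos: [0.526, -0.1758, 0.0319]
ee_rot: [[0.996, 0.093, -0.0], [0.093, -0.996, 0.0], [-0.0, -0.0, -1.0]]
ft_force: [-0.7, 0.5, -0.9]
width: 0.0195
```

Run:
```python
from h import *
go(rack(0,.066,.0275),K[2]-np.pi/2)
snap('wrist','w13'); s=env.get_state();p=env.camera_params('wrist')
print(heldproj([(.03,-.007,-.0013),(.03,.007,-.0013),(.03,0,.0087)],p,s))
print(proj([rack(.025,.088,.022),rack(.025,.044,.022),rack(.03,.066,.02),rack(.043,.066,.01)],p))
crop('w13',240,120,440,290,4,'c19')
```

```text
t 39.35 tcp [ 0.526  -0.1758  0.0319] jaw -1.4773530492905267 q [-0.4249  0.2094  1.6158  0.0001  1.3165  1.0524] F [-0.7062  0.4586 -0.8928] w 0.01952481711962006
shift [-0.0435 -0.0307  0.0885]
turn [-0.0017  0.0001  0.0234]
shift after turn [-0.0435 -0.0307  0.0885]
[[302.3146 242.9615]
 [335.5186 242.9341]
 [318.9739 236.9737]]
[[267.0072 251.8524]
 [363.854  251.9566]
 [315.4663 240.1349]
 [315.6459 208.0285]]
```

View pics/c19.png

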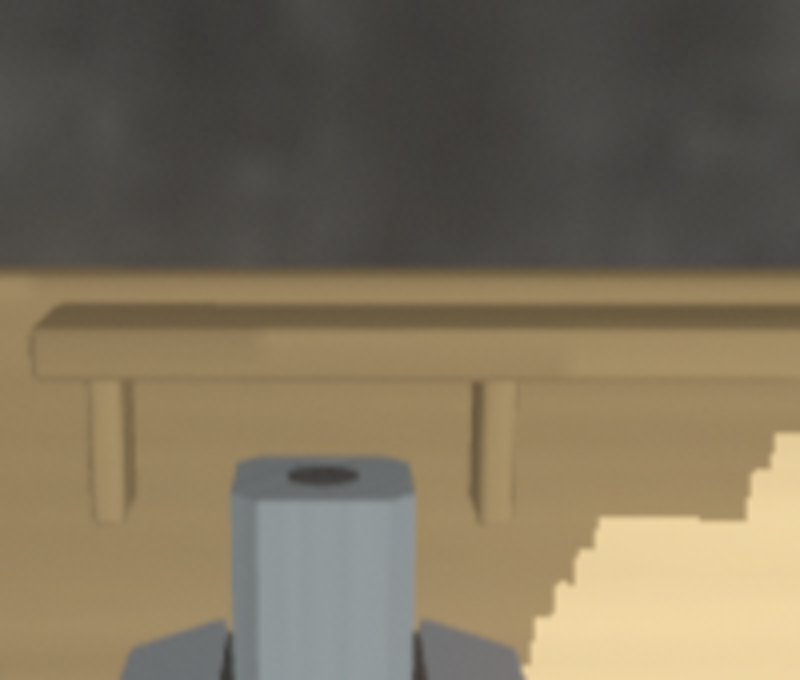

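Request:
{"fn": "move_arm", "kwargs": {"targets": [[[-0.012,-0.045,0,0,0,0],[0,0,0.03,0,0,0],[0,0,0.03,0,0,0],[0,0,0,0,0,0],[0,0,0,0,0,0]]]}}

```text
time: 39.9
tcp_pos: [0.5251, -0.1735, 0.0289]
ee_rot: [[0.996, 0.093, -0.0], [0.093, -0.996, 0.0], [-0.0, -0.0, -1.0]]
ft_force: [-0.7, 0.3, -1.6]
width: 0.0196
```

Run:
```python
from h import *
go(rack(0,.066,.0285),K[2]-np.pi/2)
snap('wrist','w14'); 
crop('w14',240,120,440,290,4,'c20')
```

```text
t 39.9 tcp [ 0.5251 -0.1735  0.0289] jaw -1.477221410060582 q [-0.4218  0.2092  1.6225  0.0001  1.3099  1.0554] F [-0.6826  0.3342 -1.5644] w 0.019646009172086948
shift [-0.0302  0.016   0.0085]
turn [-0.0014  0.0004  0.0249]
shift after turn [-0.0302  0.0161  0.0085]
```

View pics/c20.png

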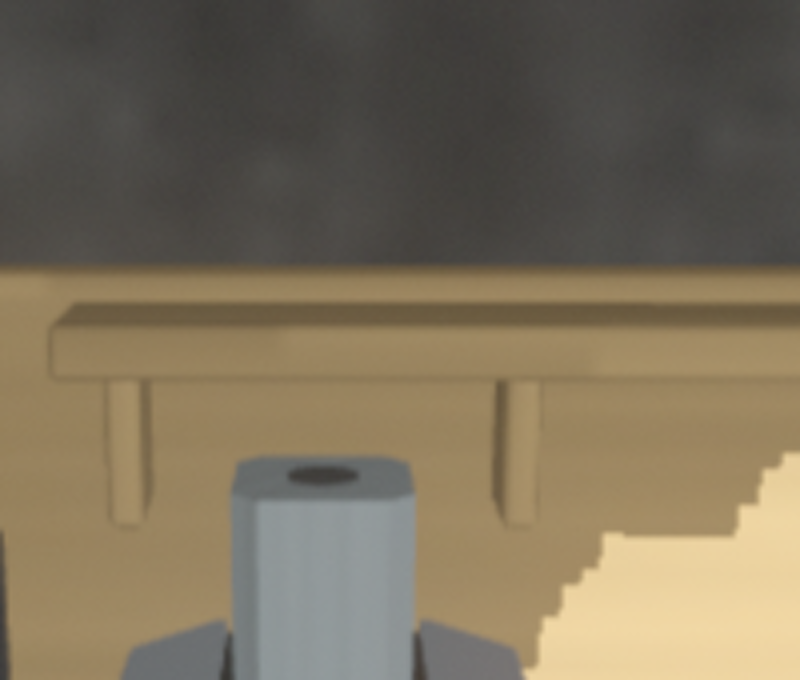

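```bash
cat >> h.py <<'E'
def inrack(P):
    c,s=np.cos(K[2]),np.sin(K[2]); d=np.asarray(P)-[K[0],K[1],0]; return np.array([c*d[0]+s*d[1],-s*d[0]+c*d[1],d[2]])
def px(x,y,x0,y0,s): return x/s+x0-.5+.5/s,y/s+y0-.5+.5/s
E
python3 - <<'E'
from h import *
p=load('w14')[2]; f=lambda x,y,z:inrack(ray(*px(x,y,240,120,4),z,p))
print(f(335,498,.03),f(323,475,.02),f(127,524,.022),f(520,524,.022),f(323,378,.022),f(323,325,.028))
E
```

```text
[0.031 0.065 0.03 ] [0.0308 0.0663 0.02  ] [0.0257 0.0881 0.022 ] [0.0257 0.0443 0.022 ] [0.0422 0.0663 0.022 ] [0.0491 0.0663 0.028 ]
```

Request:
{"fn": "move_arm", "kwargs": {"targets": [[[0,0,0,0,0,0],[0,0,0,0,0,0],[0,0,0,0,0,0],[0,0,0,0,0,0],[0,0,-0.2,0,0,0],[0,0,-0.4,0,0,0],[0,0,0,0,0,0]]], "hand": -0.36}}

```text
time: 40.65
tcp_pos: [0.5275, -0.1746, 0.0626]
ee_rot: [[0.996, 0.093, 0.006], [0.093, -0.996, -0.003], [0.006, 0.003, -1.0]]
ft_force: [0.2, -0.0, -0.0]
width: 0.0304
```

Run:
```python
from h import *
snap('wrist','w15'); 
crop('w15',220,120,440,320,3.6,'c21')
go(unit(0,-.19,.25),-.0145)
```

```text
t 40.7 tcp [ 0.5266 -0.1742  0.0611] jaw -1.4771748450680378 q [-0.4217  0.1787  1.5893  0.0001  1.3689  1.0554] F [-0.1951 -0.037   0.0342] w 0.029980425680426984
shift [ 1.4043 -4.7029 -3.782 ]
turn [  0.0553  -0.0197 -16.7609]
shift after turn [ 4.8337  0.8723 -3.7773]
```

View pics/c21.png

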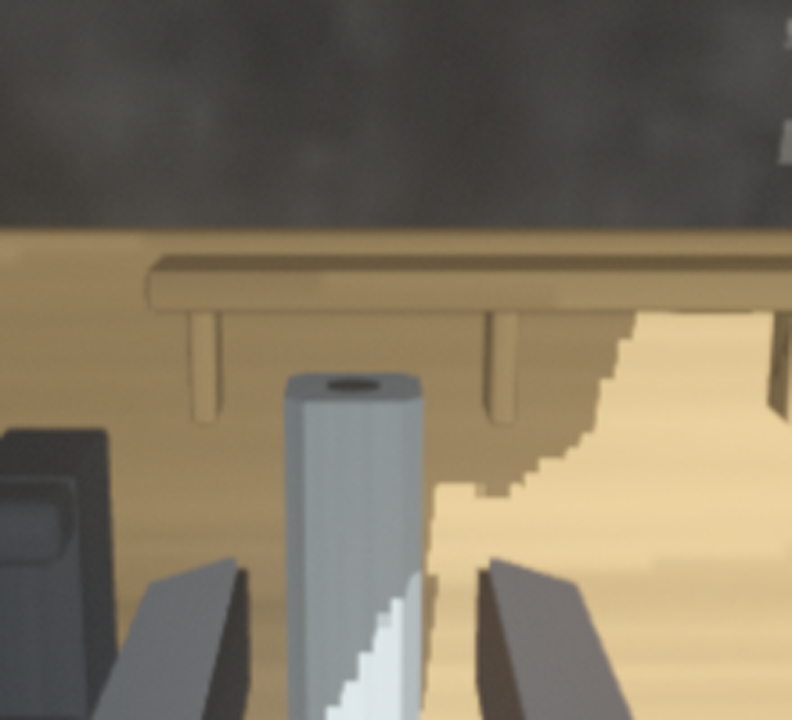

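Run:
```python
from h import *
go(unit(-.065,-.2,.25),-1.5855)
```

```text
t 40.7 tcp [ 0.5266 -0.1742  0.0611] jaw -1.4771748450680378 q [-0.4217  0.1787  1.5893  0.0001  1.3689  1.0554] F [-0.1951 -0.037   0.0342] w 0.029980425680426984
shift [ 0.0902 -4.6487 -3.7873]
turn [ 0.023  -0.0485  1.2414]
shift after turn [-0.4293 -4.6379 -3.7773]
```

Request:
{"fn": "move_arm", "kwargs": {"targets": [[[0,0,-0.75,0,0,0],[0,0,-0.75,0,0,0],[0,0,-0.75,0,0,0],[0,0,-0.75,0,0,0],[0,0,-0.75,0,0,0],[0,0,0,0,0,0.62],[0,0,0,0,0,0.62],[-0.06,-0.66,0,0,0,0],[-0.06,-0.66,0,0,0,0],[-0.06,-0.66,0,0,0,0],[-0.06,-0.66,0,0,0,0],[-0.06,-0.66,0,0,0,0],[-0.06,-0.66,0,0,0,0],[-0.06,-0.66,0,0,0,0],[0,0,0,0,0,0],[0,0,0,0,0,0]]], "hand": -0.1}}

```text
time: 42.3
tcp_pos: [0.5072, 0.058, 0.2458]
ee_rot: [[1.0, -0.013, -0.001], [-0.013, -1.0, -0.001], [-0.001, 0.001, -1.0]]
ft_force: [0.1, -0.8, 0.0]
width: 0.0425
```

Run:
```python
from h import *
snap('wrist','w16'); go([0,0,0])
```

```text
t 42.35 tcp [0.5074 0.0573 0.2459] jaw -1.5853431841768042 q [ 0.0018 -0.0038  1.4132 -0.0006  1.7331  1.5871] F [-0.1965  0.0967  0.4651] w 0.041990135905993604
shift [-10.1261   1.2909   4.9271]
```

View pics/w16.png

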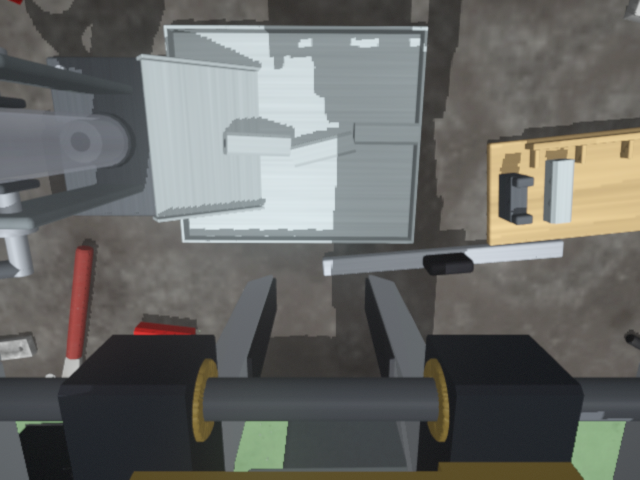

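Run:
```python
from h import *
crop('w16',200,90,430,200,3.4,'c22')
p=load('w16')[2]
print(ray(325,263,.012,p),ray(562,244,.012,p),proj(rack(-.052,.128,.01),p))
```

```text
[0.4504 0.0531 0.012 ] [ 0.4675 -0.1912  0.012 ] [[489.4752 245.6655]]
```

View pics/c22.png

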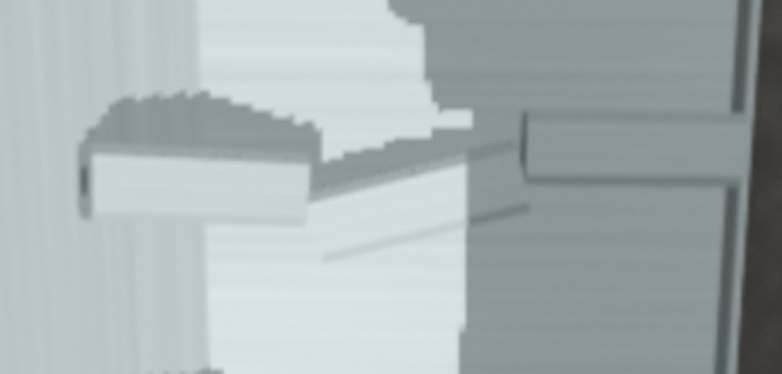

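Run:
```python
from h import *
im,d,p=load('w16'); X=cloud(d,p)
for n,pts in dict(wall=[(358,133),(370,133),(385,133),(400,133),(412,133),(417,133)],mid=[(298,148),(310,146),(325,142),(340,139),(348,137)],chute=[(229,144),(240,145),(255,145),(270,146),(285,146)],floor=[(330,200),(330,60),(400,180)]).items():
    for u,v in pts: print(n,u,v,np.median(X[v-1:v+2,u-1:u+2].reshape(-1,3),0))
```

```text
wall 358 133 [0.5811 0.0209 0.0214]
wall 370 133 [0.5809 0.0097 0.0217]
wall 385 133 [ 0.5807 -0.0044  0.0212]
wall 400 133 [ 0.5805 -0.0184  0.0213]
wall 412 133 [ 0.5804 -0.0296  0.0217]
wall 417 133 [ 0.5803 -0.0344  0.0213]
mid 298 148 [0.5681 0.0775 0.0212]
mid 310 146 [0.5698 0.0662 0.0211]
mid 325 142 [0.5733 0.0519 0.0214]
mid 340 139 [0.5758 0.0378 0.0218]
mid 348 137 [0.5776 0.0304 0.0216]
chute 229 144 [0.5732 0.1377 0.0433]
chute 240 145 [0.5722 0.1284 0.0399]
chute 255 145 [0.5718 0.1161 0.0335]
chute 270 146 [0.5706 0.103  0.0283]
chute 285 146 [0.5701 0.0897 0.0216]
floor 330 200 [0.5149 0.0472 0.0017]
floor 330 60 [0.6477 0.0462 0.0014]
floor 400 180 [ 0.5343 -0.0239  0.0017]
```

Run:
```python
from h import *
c,a=pil('w16',[(525,112),(525,182),(735,184),(740,115)],200,90,3.4,.02)
c,a=pil('w16',[(314,195),(326,260),(530,207),(513,143)],200,90,3.4,.02)
go([.5805,-.003,.2],a*0+0.0)
```

```text
c [ 0.5804 -0.0048  0.02  ] len 0.058762946608697623 w 0.01870262735906766 0.018452817838861022 ang 1.545711142135528
c [0.5669 0.0536 0.02  ] len 0.05798641080254734 w 0.018140308559005527 0.018003842890455913 ang 1.8063080594820158
t 42.35 tcp [0.5074 0.0573 0.2459] jaw -1.5853431841768042 q [ 0.0018 -0.0038  1.4132 -0.0006  1.7331  1.5871] F [-0.1965  0.0967  0.4651] w 0.041990135905993604
shift [1.4802 1.1845 0.9175]
turn [ -0.0021   0.0128 -18.1667]
shift after turn [-1.2064  1.4621  0.918 ]
```

Request:
{"fn": "move_arm", "kwargs": {"targets": [[[0.5,0.4,0.3,0,0,0],[0.5,0.4,0.3,0,0,0],[0.48,0.38,0.3,0,0,0],[0,0,0,0,0,-1],[0,0,0,0,0,-1],[0,0,0,0,0,-1],[0,0,0,0,0,-1],[0,0,0,0,0,-1],[0,0,0,0,0,-1],[0,0,0,0,0,-1],[0,0,0,0,0,-1],[0,0,0,0,0,-1],[0,0,0,0,0,-1],[0,0,0,0,0,-1],[0,0,0,0,0,-1],[0,0,0,0,0,-1],[0,0,0,0,0,-1],[0,0,0,0,0,-1],[0,0,0,0,0,-1],[0,0,0,0,0,-1]]]}}

```text
time: 44.35
tcp_pos: [0.5806, -0.0042, 0.201]
ee_rot: [[0.101, 0.995, -0.001], [0.995, -0.101, -0.0], [-0.0, -0.001, -1.0]]
ft_force: [-0.1, -0.1, -0.4]
width: 0.0422
```

Request:
{"fn": "move_arm", "kwargs": {"targets": [[[0,0,0.5,0,0,-0.87],[0,0,0.5,0,0,0],[0,0,0,0,0,0],[0,0,0,0,0,0]]]}}

```text
time: 44.75
tcp_pos: [0.5804, -0.0035, 0.1511]
ee_rot: [[0.028, 1.0, -0.002], [1.0, -0.028, 0.0], [0.0, -0.002, -1.0]]
ft_force: [0.4, -0.1, 0.6]
width: 0.0425
```

Run:
```python
from h import *
snap('wrist','w17'); go([.5805,-.0045,.0195],-.025)
p=load('w17')[2]; print(proj([[.58,.026,.02],[.58,-.034,.02]],p))
```

```text
t 44.8 tcp [ 0.5811 -0.0033  0.1524] jaw -0.02741914799609313 q [-0.1032  0.1773  1.4032 -0.0001  1.56   -0.0758] F [ 0.2766 -0.4948  0.2217] w 0.042307767678427935
shift [-0.0233 -0.0148  2.658 ]
turn [ 0.0128  0.0018 -0.0277]
shift after turn [-0.0237 -0.0119  2.658 ]
[[317.9484 194.3569]
 [320.2535 271.0383]]
```

View pics/w17.png

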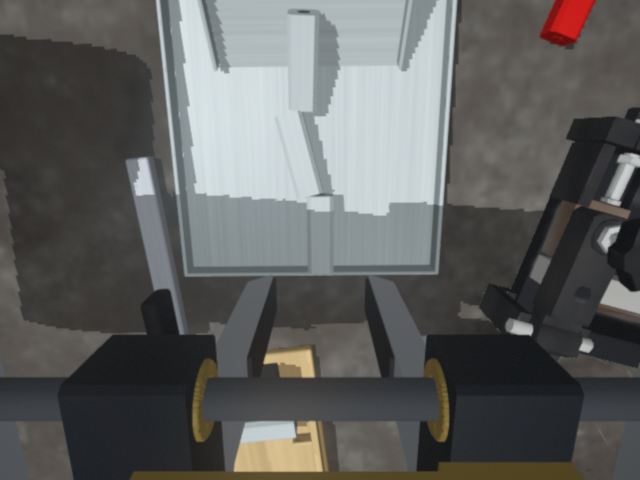

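Request:
{"fn": "move_arm", "kwargs": {"targets": [[[-0.02,-0.012,0.6,0,0,0],[0,0,0.6,0,0,0],[0,0,0.6,0,0,0],[0,0,0.5,0,0,0],[0,0,0.34,0,0,0],[0,0,0,0,0,0],[0,0,0,0,0,0]]]}}

```text
time: 45.5
tcp_pos: [0.5813, -0.0037, 0.0211]
ee_rot: [[0.026, 1.0, 0.002], [1.0, -0.026, -0.0], [-0.0, 0.002, -1.0]]
ft_force: [-0.6, -0.0, 1.0]
width: 0.0426
```

Request:
{"fn": "move_arm", "kwargs": {"targets": [[[0,0,0,0,0,0],[0,0,0,0,0,0],[0,0,0,0,0,0],[0,0,0,0,0,0],[0,0,0,0,0,0],[0,0,0,0,0,0],[0,0,0,0,0,0]]], "hand": -1}}

```text
time: 46.2
tcp_pos: [0.5807, -0.0034, 0.0207]
ee_rot: [[0.026, 1.0, 0.002], [1.0, -0.026, -0.0], [-0.0, 0.002, -1.0]]
ft_force: [-0.4, -0.9, 5.6]
width: 0.0197
```

Run:
```python
from h import *
go(rack(0,.022,.2),K[2]-np.pi/2)
```

```text
t 46.2 tcp [ 0.5807 -0.0034  0.0207] jaw -0.02593686122087308 q [-0.1035  0.2732  1.5616  0.0001  1.3048 -0.0776] F [-0.4093 -0.8534  5.5587] w 0.019736421039591952
shift [-4.3241 -0.9425 -3.5885]
turn [ 0.0185 -0.0151 16.6554]
shift after turn [-1.4489  4.183  -3.587 ]
```

Request:
{"fn": "move_arm", "kwargs": {"targets": [[[0,0,-0.2,0,0,0],[0,0,-0.5,0,0,0],[0,0,-0.7,0,0,0],[0,0,-0.7,0,0,0],[0,0,-0.7,0,0,0],[0,0,-0.7,0,0,0],[-0.62,-0.135,0,0,0,0],[-0.62,-0.135,0,0,0,0],[-0.62,-0.135,0,0,0,0],[-0.62,-0.135,0,0,0,0],[-0.62,-0.135,0,0,0,0],[-0.62,-0.135,0,0,0,0],[-0.62,-0.135,0,0,0,0]]]}}

```text
time: 47.5
tcp_pos: [0.5263, -0.22, 0.1941]
ee_rot: [[0.026, 1.0, -0.001], [1.0, -0.026, 0.001], [0.001, -0.001, -1.0]]
ft_force: [0.7, -0.1, 0.3]
width: 0.0195
```

Request:
{"fn": "move_arm", "kwargs": {"targets": [[[0,0,0,0,0,0.98],[0,0,0,0,0,0.98],[0,0,0,0,0,0.98],[0,0,0,0,0,0.98],[0,0,0,0,0,0.98],[0,0,0,0,0,0.98],[0,0,0,0,0,0.98],[0,0,0,0,0,0.98],[0,0,0,0,0,0.98],[0,0,0,0,0,0.98],[0,0,0,0,0,0.98],[0,0,0,0,0,0.98],[0,0,0,0,0,0.98],[0,0,0,0,0,0.98],[0,0,0,0,0,0.98],[0,0,0,0,0,0.98],[0,0,0,0,0,0.98],[0,0,0,0,0,0],[0,0,0,0,0,0]]]}}

```text
time: 49.4
tcp_pos: [0.5269, -0.2189, 0.1942]
ee_rot: [[0.996, 0.093, -0.001], [0.093, -0.996, 0.001], [-0.001, -0.001, -1.0]]
ft_force: [0.3, -0.9, -0.4]
width: 0.0197
```

Run:
```python
from h import *
go(rack(0,.022,.034),K[2]-np.pi/2)
snap('wrist','w18')
```

```text
t 49.4 tcp [ 0.5269 -0.2189  0.1942] jaw -1.4780175003677367 q [-0.4932  0.1398  1.3628  0.0001  1.6398  0.9849] F [ 0.2919 -0.8922 -0.4037] w 0.019688924241388614
shift [ 0.0181 -0.0089  3.2039]
turn [-0.0066  0.0069  0.0158]
shift after turn [ 0.0162 -0.0107  3.2039]
```

View pics/w18.png

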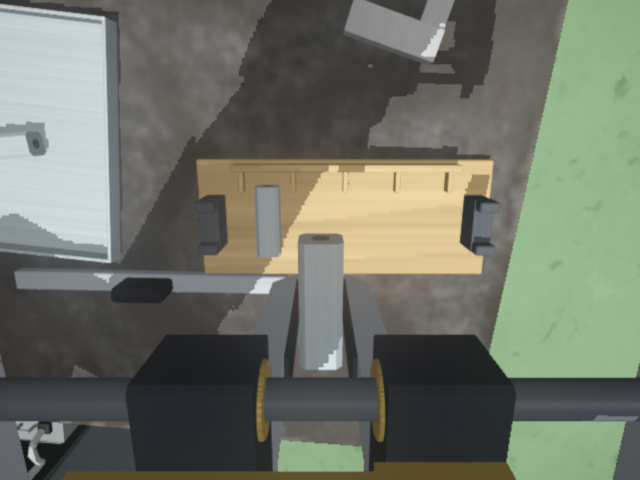

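Request:
{"fn": "move_arm", "kwargs": {"targets": [[[0.016,-0.01,0.6,0,0,0],[0,0,0.6,0,0,0],[0,0,0.6,0,0,0],[0,0,0.6,0,0,0],[0,0,0.5,0,0,0],[0,0,0.3,0,0,0],[0,0,0,0,0,0],[0,0,0,0,0,0]]]}}

```text
time: 50.25
tcp_pos: [0.5285, -0.2187, 0.0353]
ee_rot: [[0.996, 0.091, 0.001], [0.091, -0.996, -0.0], [0.001, 0.0, -1.0]]
ft_force: [0.0, 0.3, 0.8]
width: 0.0198
```

Run:
```python
from h import *
go(rack(0,.022,.0305),K[2]-np.pi/2)
snap('wrist','w19'); crop('w19',240,120,440,290,4,'c23')
```

```text
t 50.25 tcp [ 0.5285 -0.2187  0.0353] jaw -1.479512228183001 q [-0.4917  0.2412  1.5698  0.0001  1.3295  0.9878] F [0.0043 0.2971 0.7777] w 0.019793863523034885
shift [-0.0144 -0.0103  0.0954]
turn [ 0.0057 -0.0115 -0.0013]
shift after turn [-0.0143 -0.0102  0.0954]
```

View pics/c23.png

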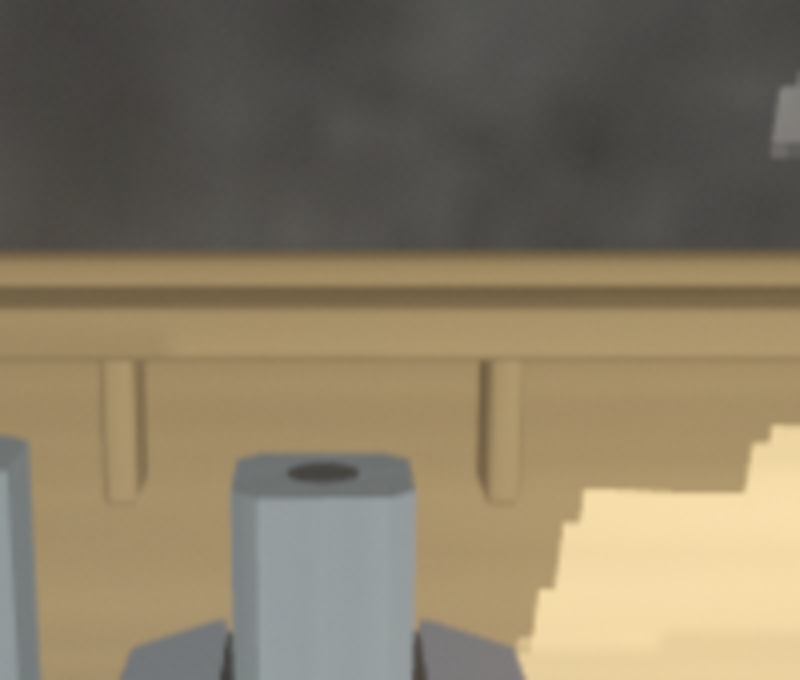

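Run:
```python
from h import *
p=load('w19')[2]; f=lambda x,y,z:inrack(ray(*px(x,y,240,120,4),z,p))
print(f(323,496,.0366),f(323,472,.0266),f(123,502,.022),f(503,502,.022))
```

```text
[0.0304 0.0209 0.0366] [0.0304 0.0209 0.0266] [0.0257 0.0439 0.022 ] [0.0256 0.0002 0.022 ]
```

Request:
{"fn": "move_arm", "kwargs": {"targets": [[[0.004,-0.022,0.05,0,0,0],[0,0,0.05,0,0,0],[0,0,0.03,0,0,0],[0,0,0,0,0,0],[0,0,0,0,0,0]]]}}

```text
time: 50.8
tcp_pos: [0.5284, -0.2175, 0.0287]
ee_rot: [[0.996, 0.091, 0.001], [0.091, -0.996, -0.0], [0.001, 0.001, -1.0]]
ft_force: [-0.3, 0.1, 1.9]
width: 0.0198
```

Run:
```python
from h import *
go(rack(0,.022,.0288),K[2]-np.pi/2)
snap('wrist','w20'); crop('w20',240,120,440,290,4,'c24')
```

```text
t 50.8 tcp [ 0.5284 -0.2175  0.0287] jaw -1.4797962304301913 q [-0.4898  0.2466  1.5775  0.0002  1.3163  0.9899] F [-0.3325  0.0525  1.9382] w 0.019769409891812202
shift [-0.016   0.0138 -0.0028]
turn [ 0.0061 -0.0124 -0.0046]
shift after turn [-0.016   0.0138 -0.0028]
```

View pics/c24.png

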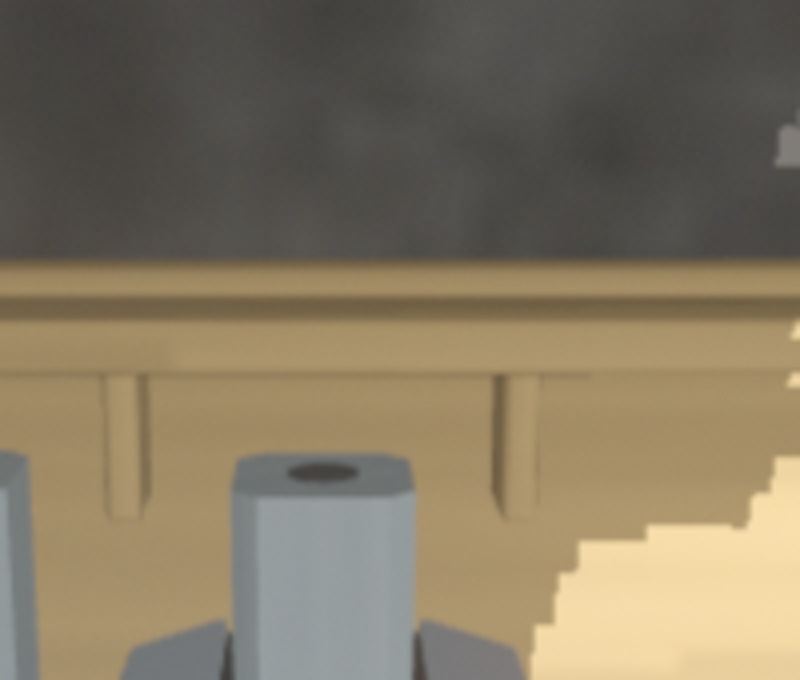

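Request:
{"fn": "move_arm", "kwargs": {"targets": [[[0,0,0,0,0,0],[0,0,0,0,0,0],[0,0,0,0,0,0],[0,0,0,0,0,0],[0,0,-0.3,0,0,0],[0,0,-0.7,0,0,0],[0,0,-0.7,0,0,0],[0,0,-0.7,0,0,0],[0,0,-0.7,0,0,0],[0,0,-0.5,0,0,0],[0,-0.65,0,0,0,0],[0,-0.65,0,0,0,0],[0,-0.65,0,0,0,0],[0,-0.65,0,0,0,0],[0,-0.65,0,0,0,0],[0,-0.65,0,0,0,0],[0,-0.65,0,0,0,0],[0,-0.65,0,0,0,0],[0,0,0,0,0,0]]], "hand": -0.36}}

```text
time: 52.75
tcp_pos: [0.504, 0.0447, 0.2095]
ee_rot: [[0.995, 0.096, 0.002], [0.096, -0.995, 0.001], [0.002, -0.001, -1.0]]
ft_force: [-0.4, 0.0, -0.4]
width: 0.0302
```

Run:
```python
from h import *
snap('wrist','w21'); go([.57,.05,.15],0.23)
```

```text
t 52.8 tcp [0.5043 0.0429 0.2093] jaw -1.4765085670500468 q [-0.0271 -0.0099  1.4913 -0.0002  1.6584  1.4494] F [-0.0543 -0.3575  1.0132] w 0.030216846069636212
shift [ 1.3196 -0.0184  1.1874]
turn [  0.0203  -0.0109 -19.5551]
shift after turn [-0.1611  1.3119  1.1851]
```

View pics/w21.png

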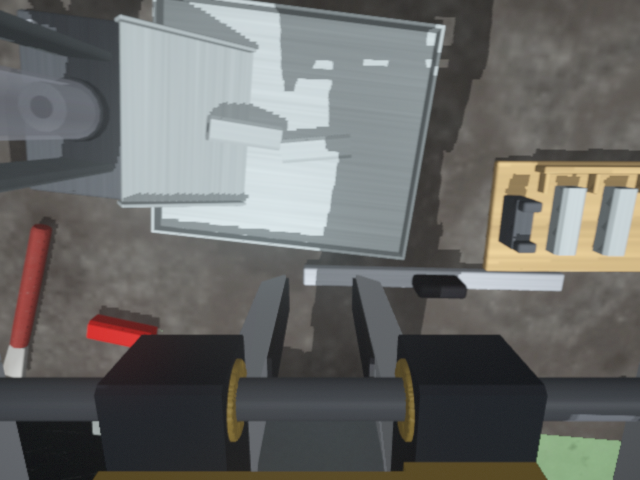

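Request:
{"fn": "move_arm", "kwargs": {"targets": [[[0.63,-0.08,0.3,0,0,0],[0.63,-0.08,0.3,0,0,0],[0,0,0.3,0,0,-1],[0,0,0.3,0,0,-1],[0,0,0,0,0,-1],[0,0,0,0,0,-1],[0,0,0,0,0,-1],[0,0,0,0,0,-1],[0,0,0,0,0,-1],[0,0,0,0,0,-1],[0,0,0,0,0,-1],[0,0,0,0,0,-1],[0,0,0,0,0,-1],[0,0,0,0,0,-1],[0,0,0,0,0,-1],[0,0,0,0,0,-1],[0,0,0,0,0,-1],[0,0,0,0,0,-1],[0,0,0,0,0,-1],[0,0,0,0,0,-1]]], "hand": -0.1}}

```text
time: 54.8
tcp_pos: [0.5668, 0.0535, 0.1486]
ee_rot: [[-0.093, 0.996, 0.001], [0.996, 0.093, -0.001], [-0.001, 0.001, -1.0]]
ft_force: [-0.1, -0.3, 0.2]
width: 0.0421
```

Request:
{"fn": "move_arm", "kwargs": {"targets": [[[0,0,0,0,0,-0.8],[0,0,0,0,0,-0.8],[0,0,0,0,0,0],[0,0,0,0,0,0]]]}}

```text
time: 55.2
tcp_pos: [0.5667, 0.0542, 0.1484]
ee_rot: [[-0.226, 0.974, 0.001], [0.974, 0.226, -0.0], [-0.0, 0.0, -1.0]]
ft_force: [-0.2, -0.7, -0.2]
width: 0.0423
```

Run:
```python
from h import *
snap('wrist','w22'); go([.567,.0536,.0205],0.235); crop('w22',230,100,430,300,3,'c25')
```

```text
t 55.25 tcp [0.5666 0.0544 0.1483] jaw 0.2283233495295189 q [-0.0038  0.1537  1.4386 -0.0002  1.5489 -0.2321] F [-0.0963 -0.9309  0.6154] w 0.04261792051981529
shift [-0.0166  0.0036  2.5552]
turn [ 0.0035  0.0034 -0.0765]
shift after turn [-0.0174  0.0042  2.5552]
```

View pics/c25.png

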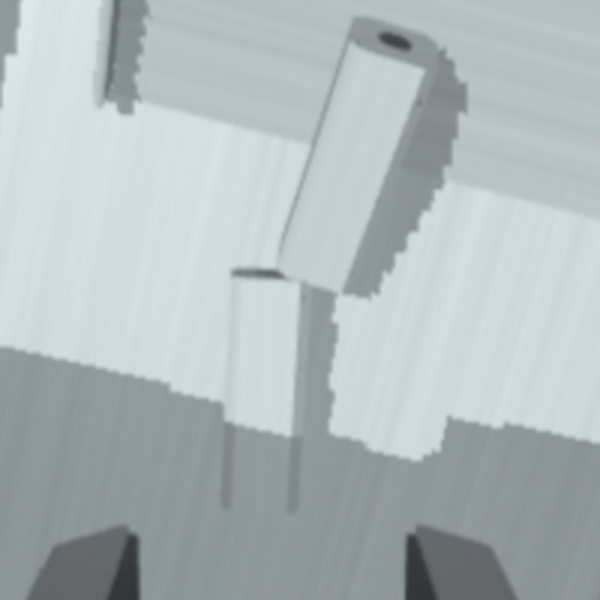

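Run:
```python
from h import *
c,a=pil('w22',[(231,274),(307,280),(298,512),(222,512)],230,100,3,.019)
go([c[0],c[1],.0207],a-np.pi/2)
```

```text
c [0.5652 0.0547 0.019 ] len 0.060842138539390425 w 0.018657048801574934 0.019588484847094724 ang 1.7591570892525088
t 55.25 tcp [0.5666 0.0544 0.1483] jaw 0.2283233495295189 q [-0.0038  0.1537  1.4386 -0.0002  1.5489 -0.2321] F [-0.0963 -0.9309  0.6154] w 0.04261792051981529
shift [ 0.0134 -0.0259  2.5511]
turn [0.0036 0.0033 0.4579]
shift after turn [ 0.0116 -0.0256  2.5512]
```

Request:
{"fn": "move_arm", "kwargs": {"targets": [[[0,0,0,0,0,0.46],[0.012,-0.03,0.6,0,0,0],[0,0,0.6,0,0,0],[0,0,0.6,0,0,0],[0,0,0.5,0,0,0],[0,0,0.25,0,0,0],[0,0,0,0,0,0],[0,0,0,0,0,0]]]}}

```text
time: 56.05
tcp_pos: [0.5656, 0.0555, 0.0215]
ee_rot: [[-0.189, 0.982, 0.001], [0.982, 0.189, 0.0], [-0.0, 0.001, -1.0]]
ft_force: [0.3, 0.1, 0.4]
width: 0.0422
```

Request:
{"fn": "move_arm", "kwargs": {"targets": [[[0,0,0,0,0,0],[0,0,0,0,0,0],[0,0,0,0,0,0],[0,0,0,0,0,0],[0,0,0,0,0,0],[0,0,0,0,0,0],[0,0,0,0,0,0]]], "hand": -1}}

```text
time: 56.75
tcp_pos: [0.5654, 0.0556, 0.0215]
ee_rot: [[-0.189, 0.982, 0.002], [0.982, 0.189, 0.0], [-0.0, 0.002, -1.0]]
ft_force: [-1.4, -0.2, 5.1]
width: 0.0196
```

Run:
```python
from h import *
go(rack(0,-.022,.2),K[2]-np.pi/2)
```

```text
t 56.75 tcp [0.5654 0.0556 0.0215] jaw 0.19050197660402737 q [-0.0019  0.2468  1.593   0.0001  1.3002 -0.1924] F [-1.3634 -0.2486  5.0507] w 0.01957108282659778
shift [-6.1119 -1.8592 -3.5723]
turn [ 0.016  -0.0129 19.1356]
shift after turn [-1.2511  6.2655 -3.5709]
```

Request:
{"fn": "move_arm", "kwargs": {"targets": [[[0,0,-0.2,0,0,0],[0,0,-0.5,0,0,0],[0,0,-0.7,0,0,0],[0,0,-0.7,0,0,0],[0,0,-0.7,0,0,0],[0,0,-0.7,0,0,0],[-0.68,-0.207,0,0,0,0],[-0.68,-0.207,0,0,0,0],[-0.68,-0.207,0,0,0,0],[-0.68,-0.207,0,0,0,0],[-0.68,-0.207,0,0,0,0],[-0.68,-0.207,0,0,0,0],[-0.68,-0.207,0,0,0,0],[-0.68,-0.207,0,0,0,0],[-0.68,-0.207,0,0,0,0]]]}}

```text
time: 58.25
tcp_pos: [0.5306, -0.2637, 0.195]
ee_rot: [[-0.189, 0.982, -0.001], [0.982, 0.189, 0.001], [0.001, -0.001, -1.0]]
ft_force: [0.3, -0.1, -0.5]
width: 0.0196
```

Request:
{"fn": "move_arm", "kwargs": {"targets": [[[0,0,0,0,0,1],[0,0,0,0,0,1],[0,0,0,0,0,1],[0,0,0,0,0,1],[0,0,0,0,0,1],[0,0,0,0,0,1],[0,0,0,0,0,1],[0,0,0,0,0,1],[0,0,0,0,0,1],[0,0,0,0,0,1],[0,0,0,0,0,1],[0,0,0,0,0,1],[0,0,0,0,0,1],[0,0,0,0,0,1],[0,0,0,0,0,1],[0,0,0,0,0,1],[0,0,0,0,0,1],[0,0,0,0,0,1],[0,0,0,0,0,1],[0,0,0,0,0,0.13]]]}}

```text
time: 60.25
tcp_pos: [0.531, -0.2623, 0.195]
ee_rot: [[0.996, 0.091, -0.001], [0.091, -0.996, 0.001], [-0.001, -0.001, -1.0]]
ft_force: [0.3, 0.6, 0.2]
width: 0.02
```

Run:
```python
from h import *
go(rack(0,-.022,.034),K[2]-np.pi/2)
```

```text
t 60.25 tcp [ 0.531  -0.2623  0.195 ] jaw -1.4793207634315084 q [-0.5547  0.1879  1.3061  0.0002  1.6489  0.9247] F [0.3455 0.5599 0.1844] w 0.01995996754903209
shift [0.0182 0.0006 3.2201]
turn [-0.0104  0.0106  0.0009]
shift after turn [ 0.0153 -0.0023  3.2201]
```

Request:
{"fn": "move_arm", "kwargs": {"targets": [[[0.03,-0.012,0.6,0,0,0],[0,0,0.6,0,0,0],[0,0,0.6,0,0,0],[0,0,0.6,0,0,0],[0,0,0.5,0,0,0],[0,0,0.3,0,0,0],[0,0,0,0,0,0],[0,0,0,0,0,0]]]}}

```text
time: 61.05
tcp_pos: [0.5331, -0.2621, 0.0362]
ee_rot: [[0.996, 0.092, 0.001], [0.092, -0.996, -0.0], [0.001, 0.0, -1.0]]
ft_force: [0.3, -0.5, -0.2]
width: 0.0196
```

Run:
```python
from h import *
go(rack(0,-.022,.0295),K[2]-np.pi/2)
snap('wrist','w23'); crop('w23',240,120,440,290,4,'c26')
```

```text
t 61.05 tcp [ 0.5331 -0.2621  0.0362] jaw -1.4784746410402918 q [-0.5523  0.2862  1.5115  0.0001  1.3431  0.9261] F [ 0.325  -0.4902 -0.2183] w 0.019591751157428373
shift [-0.0288 -0.0019  0.1333]
turn [ 0.0048 -0.0086  0.0106]
shift after turn [-0.0287 -0.0018  0.1333]
```

View pics/c26.png

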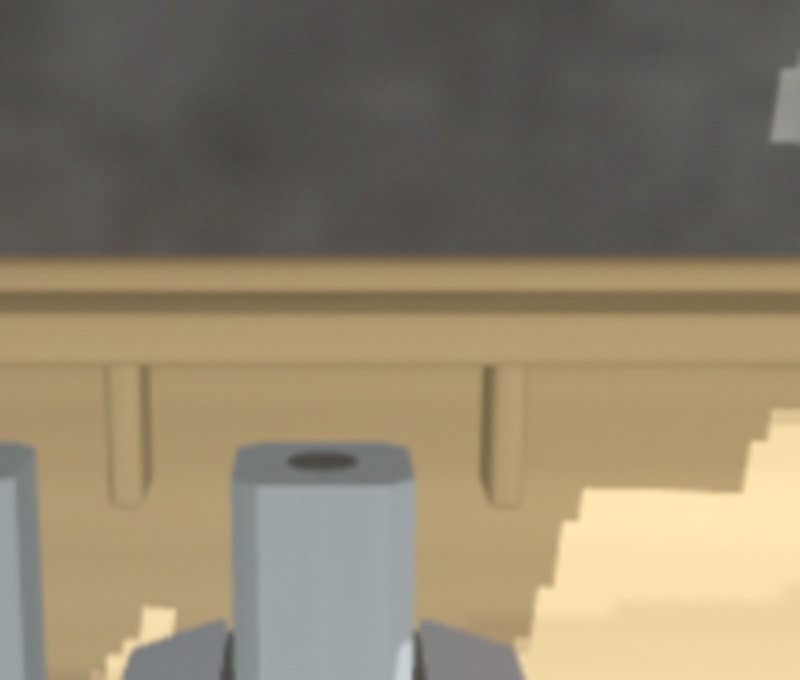

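Run:
```python
from h import *
p=load('w23')[2]; f=lambda x,y,z:inrack(ray(*px(x,y,240,120,4),z,p))
print(f(323,484,.0367),f(323,461,.0267),f(127,508,.022),f(506,508,.022))
```

```text
[ 0.0323 -0.0226  0.0367] [ 0.0322 -0.0226  0.0267] [0.0254 0.     0.022 ] [ 0.0254 -0.0438  0.022 ]
```

Request:
{"fn": "move_arm", "kwargs": {"targets": [[[-0.037,-0.014,0.05,0,0,0],[0,0,0.05,0,0,0],[0,0,0.03,0,0,0],[0,0,0,0,0,0],[0,0,0,0,0,0]]]}}

```text
time: 61.6
tcp_pos: [0.5311, -0.2615, 0.0295]
ee_rot: [[0.996, 0.092, 0.001], [0.092, -0.996, -0.0], [0.001, 0.001, -1.0]]
ft_force: [-0.2, 0.3, 1.7]
width: 0.0194
```

Run:
```python
from h import *
go(rack(0,-.022,.0295),K[2]-np.pi/2)
snap('wrist','w24'); crop('w24',240,120,440,290,4,'c27')
```

```text
t 61.6 tcp [ 0.5311 -0.2615  0.0295] jaw -1.4789144053432008 q [-0.5532  0.2881  1.5235  0.0001  1.3291  0.9257] F [-0.1534  0.2938  1.6949] w 0.019369377571218916
shift [0.0107 0.014  0.    ]
turn [ 0.0061 -0.0092  0.0055]
shift after turn [0.0107 0.014  0.    ]
```

View pics/c27.png

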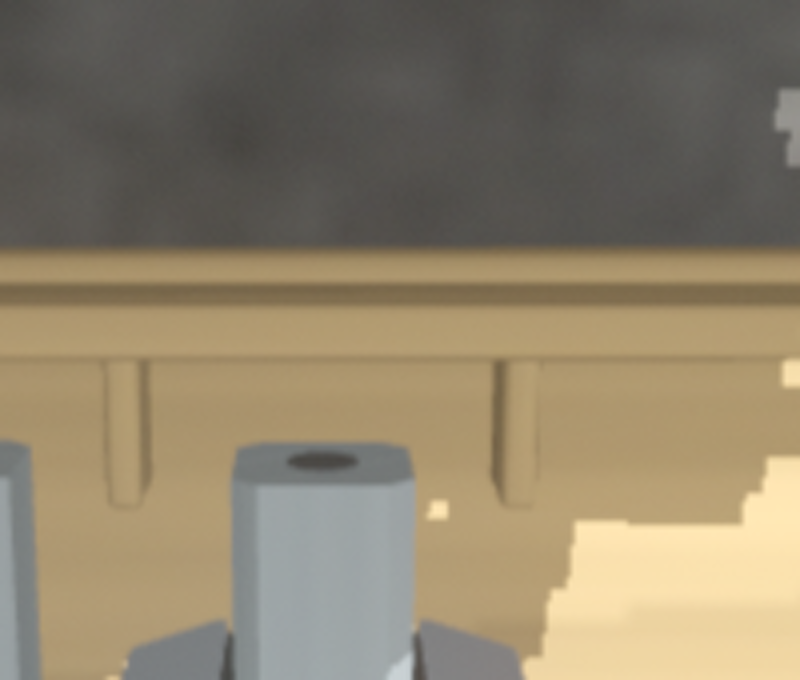

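Centred (322 vs 323) and its end is level with the neighbour's. Release and go to the tray again.

Request:
{"fn": "move_arm", "kwargs": {"targets": [[[0,0,0,0,0,0],[0,0,0,0,0,0],[0,0,0,0,0,0],[0,0,0,0,0,0],[0,0,-0.3,0,0,0],[0,0,-0.7,0,0,0],[0,0,-0.7,0,0,0],[0,0,-0.7,0,0,0],[0,0,-0.7,0,0,0],[0,0,-0.7,0,0,0],[0,-0.68,0,0,0,0],[0,-0.68,0,0,0,0],[0,-0.68,0,0,0,0],[0,-0.68,0,0,0,0],[0,-0.68,0,0,0,0],[0,-0.68,0,0,0,0],[0,-0.68,0,0,0,0],[0,-0.68,0,0,0,0],[0,-0.68,0,0,0,0],[0,0,0,0,0,0]]], "hand": -0.36}}

```text
time: 63.65
tcp_pos: [0.5023, 0.0468, 0.2206]
ee_rot: [[0.995, 0.097, 0.002], [0.097, -0.995, 0.002], [0.002, -0.001, -1.0]]
ft_force: [-0.8, -0.6, -0.2]
width: 0.0301
```

Run:
```python
from h import *
im,d,p=snap('wrist','w25'); go([.57,.1,.2],0.0)
X=cloud(d,p); m=(X[...,2]>.0)&(X[...,0]>.54)&(X[...,0]<.6)&(X[...,1]>.02)&(X[...,1]<.17)&(d>0)
crop('w25',100,0,460,270,2.2,'c28')
```

```text
t 63.7 tcp [0.5026 0.0449 0.2203] jaw -1.475456709325004 q [-0.0232 -0.0158  1.4753 -0.0001  1.6802  1.4522] F [-1.2334 -0.712  -0.4405] w 0.030518991611736396
shift [ 1.446  -0.9681  0.4094]
turn [  0.0182  -0.0149 -16.9075]
shift after turn [1.1013 1.3481 0.407 ]
```

View pics/c28.png

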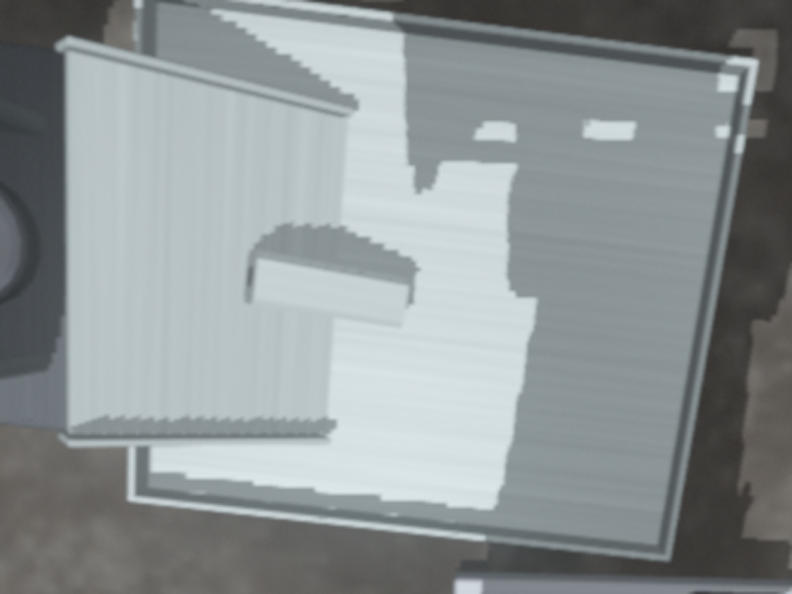

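Run:
```python
from h import *
go([.5705,.095,.15],-.05)
```

```text
t 63.7 tcp [0.5026 0.0449 0.2203] jaw -1.475456709325004 q [-0.0232 -0.0158  1.4753 -0.0001  1.6802  1.4522] F [-1.2334 -0.712  -0.4405] w 0.030518991611736396
shift [ 1.4446 -0.8679  1.4094]
turn [  0.0177  -0.0153 -16.3345]
shift after turn [1.068  1.3063 1.407 ]
```

Request:
{"fn": "move_arm", "kwargs": {"targets": [[[0.72,-0.43,0,0,0,0],[0.72,-0.43,0,0,0,0],[0,0,0,0,0,-1],[0,0,0,0,0,-1],[0,0,0,0,0,-1],[0,0,0,0,0,-1],[0,0,0,0,0,-1],[0,0,0,0,0,-1],[0,0,0,0,0,-1],[0,0,0,0,0,-1],[0,0,0,0,0,-1],[0,0,0,0,0,-1],[0,0,0.2,0,0,-1],[0,0,0.2,0,0,-1],[0,0,0.2,0,0,-1],[0,0,0.2,0,0,-1],[0,0,0.3,0,0,-1],[0,0,0.3,0,0,-1.0],[0,0,0,0,0,-0.3],[0,0,0,0,0,0]]], "hand": -0.1}}

```text
time: 65.7
tcp_pos: [0.5708, 0.0919, 0.1494]
ee_rot: [[0.059, 0.998, 0.0], [0.998, -0.059, -0.0], [-0.0, 0.0, -1.0]]
ft_force: [0.4, 0.1, -0.0]
width: 0.0426
```

Run:
```python
from h import *
snap('wrist','w26'); go([.5705,.095,.022],-.05)
im,d,p=load('w26'); X=cloud(d,p)
for v in range(100,280,12): print(v,X[v,318],X[v,330])
```

```text
t 65.75 tcp [0.5711 0.0921 0.1501] jaw -0.05878098595351026 q [ 0.062   0.1723  1.4135 -0.0001  1.5542  0.1208] F [-0.38    0.8346  0.4195] w 0.04191680998866934
shift [ 0.0567 -0.0199  2.5623]
turn [ 0.0177 -0.0004 -0.1006]
shift after turn [ 0.0569 -0.0154  2.5623]
100 [0.5756 0.1847 0.0541] [0.5829 0.1843 0.0538]
112 [0.5751 0.1779 0.0501] [0.5826 0.1774 0.0507]
124 [0.5747 0.1708 0.0439] [0.5824 0.1704 0.0439]
136 [0.5742 0.1632 0.0373] [0.5822 0.1628 0.0375]
148 [0.5737 0.1552 0.0314] [0.5819 0.1548 0.0319]
160 [0.5732 0.147  0.0298] [0.5815 0.1464 0.0285]
172 [0.5728 0.1401 0.0441] [0.5808 0.1397 0.0443]
184 [0.5723 0.1317 0.0399] [0.5804 0.1314 0.0413]
196 [0.5717 0.123  0.0368] [0.58   0.1225 0.0369]
208 [0.5712 0.1138 0.0328] [0.5797 0.1128 0.0301]
220 [0.5705 0.104  0.0276] [0.5793 0.1029 0.0251]
232 [0.5699 0.0938 0.023 ] [0.5789 0.0927 0.0204]
244 [0.5688 0.0783 0.0006] [0.5785 0.0778 0.0009]
256 [0.5682 0.0683 0.001 ] [0.578  0.0677 0.0011]
268 [0.5676 0.0582 0.0017] [0.5774 0.0577 0.002 ]
```

View pics/w26.png

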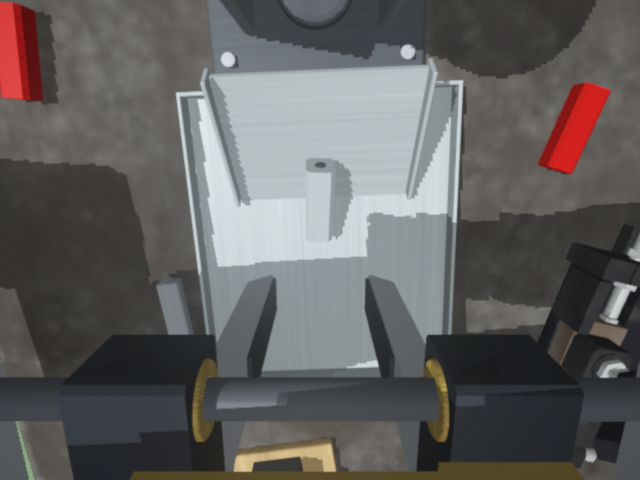

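Request:
{"fn": "move_arm", "kwargs": {"targets": [[[0.26,-0.01,0,0,0,-0.1],[0,0,0.6,0,0,0],[0,0,0.6,0,0,0],[0,0,0.6,0,0,0],[0,0,0.5,0,0,0],[0,0,0.18,0,0,0],[0,0,0,0,0,0]]]}}

```text
time: 66.45
tcp_pos: [0.5701, 0.1064, 0.0241]
ee_rot: [[0.047, 0.999, -0.002], [0.999, -0.047, 0.0], [-0.0, -0.002, -1.0]]
ft_force: [0.5, 0.8, 0.6]
width: 0.0423
```

Request:
{"fn": "move_arm", "kwargs": {"targets": [[[0,0,0,0,0,0],[0,0,0,0,0,0],[0,0,0,0,0,0],[0,0,0,0,0,0],[0,0,0,0,0,0],[0,0,0,0,0,0],[0,0,0,0,0,0]]], "hand": -1}}

```text
time: 67.15
tcp_pos: [0.5718, 0.1059, 0.0264]
ee_rot: [[0.048, 0.999, 0.003], [0.999, -0.048, 0.0], [0.0, 0.003, -1.0]]
ft_force: [0.2, -0.1, 5.3]
width: 0.02
```

Request:
{"fn": "move_arm", "kwargs": {"targets": [[[-0.1,0,0,0,0,0],[-0.3,0,0,0,0,0],[-0.3,0,0,0,0,0],[-0.3,0,0,0,0,0],[-0.3,0,0,0,0,0],[-0.3,0,0,0,0,0],[0,0,0,0,0,0],[0,0,0,0,0,0]]]}}

```text
time: 67.95
tcp_pos: [0.5678, 0.0246, 0.0262]
ee_rot: [[0.049, 0.999, 0.002], [0.999, -0.049, -0.002], [-0.002, 0.002, -1.0]]
ft_force: [0.2, -1.2, 5.0]
width: 0.0197
```

Run:
```python
from h import *
im,d,p=snap('wrist','w27'); go([.5705,.035,.022],-.05)
X=cloud(d,p)
```

```text
t 68.0 tcp [0.5678 0.0247 0.0262] jaw -0.04849281992550787 q [-0.0553  0.2419  1.5885 -0.0017  1.3087 -0.0064] F [-1.0121 -1.723   6.1824] w 0.019523385144718866
shift [0.2086 0.0431 0.0845]
turn [0.0282 0.0188 0.0172]
shift after turn [0.2085 0.043  0.0848]
```

View pics/w27.png

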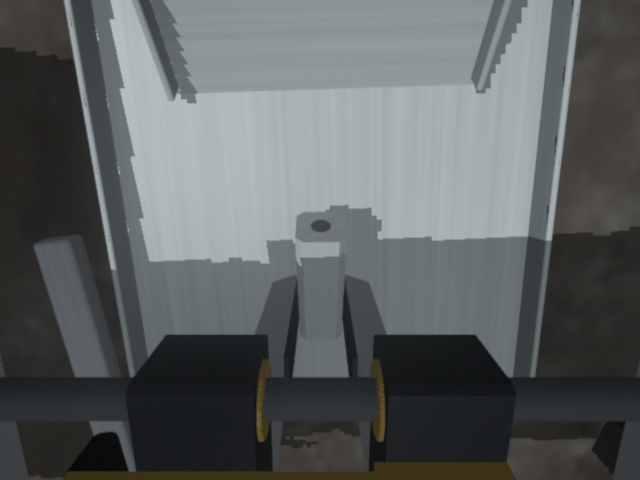

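Request:
{"fn": "move_arm", "kwargs": {"targets": [[[0,0,0,0,0,0],[0,0,0,0,0,0],[0,0,0,0,0,0],[0,0,0,0,0,0],[0,0,0,0,0,0],[0,0,-0.3,0,0,0],[0,0,-0.7,0,0,0],[0,0,-0.7,0,0,0],[0,0,-0.7,0,0,0],[0,0,0,0,0,0],[0,0,0,0,0,0]]], "hand": -0.1}}

```text
time: 69.1
tcp_pos: [0.5677, 0.026, 0.1469]
ee_rot: [[0.048, 0.999, 0.004], [0.999, -0.048, -0.0], [0.0, 0.004, -1.0]]
ft_force: [0.1, -0.2, -0.5]
width: 0.0424
```

Run:
```python
from h import *
im,d,p=snap('wrist','w28'); go([.5705,.035,.0207],-.05)
X=cloud(d,p)
for v in range(180,300,12): print(v,X[v,314],X[v,322])
crop('w28',230,130,410,290,4,'c29')
```

```text
t 69.15 tcp [0.5666 0.026  0.145 ] jaw -0.04774873073454365 q [-0.0541  0.1513  1.4479  0.0001  1.5424 -0.0064] F [-0.3813  0.7314  0.1132] w 0.04209956875661253
shift [0.1831 0.0687 2.4854]
turn [-0.0007 -0.0012  0.0258]
shift after turn [0.1835 0.0681 2.4854]
180 [0.5663 0.0666 0.0196] [0.572  0.0665 0.0211]
192 [0.5658 0.0581 0.0209] [0.5716 0.058  0.0221]
204 [0.5654 0.0492 0.0203] [0.5712 0.0493 0.0225]
216 [0.5649 0.0406 0.0222] [0.5708 0.0403 0.022 ]
228 [0.5644 0.0312 0.0207] [0.5704 0.0314 0.0226]
240 [0.564  0.0225 0.0226] [0.5699 0.0215 0.0201]
252 [0.5634 0.0125 0.0203] [0.5695 0.0127 0.0221]
264 [ 0.5624 -0.0031  0.002 ] [ 0.5689 -0.0039  0.0008]
276 [ 0.5619 -0.0136  0.0015] [ 0.5684 -0.014   0.0014]
288 [ 0.5613 -0.0245  0.0006] [ 0.5679 -0.0246  0.0012]
```

View pics/c29.png

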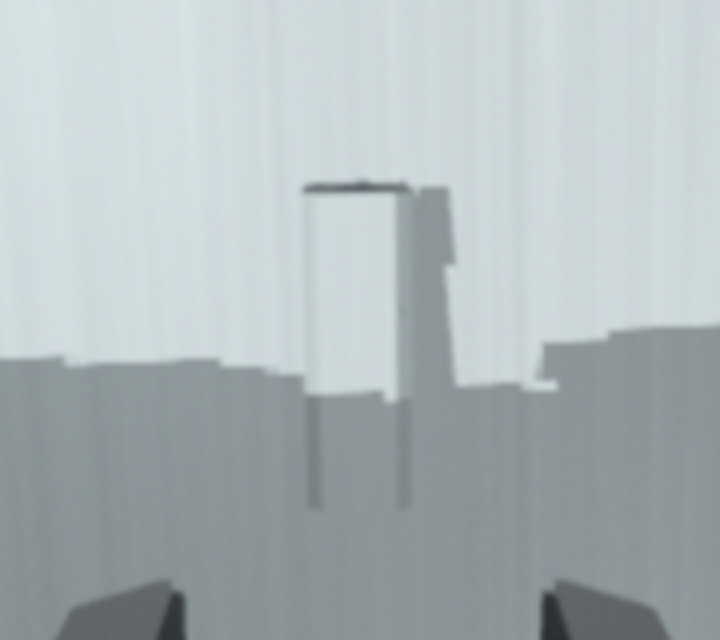

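Run:
```python
from h import *
c,a=pil('w28',[(304,191),(412,191),(411,510),(306,510)],230,130,4,.019)
go([c[0],c[1],.0207],a-np.pi/2)
```

```text
c [0.5686 0.038  0.019 ] len 0.060469207279630004 w 0.01954324987334221 0.02001763639900972 ang 1.5232736689308852
t 69.15 tcp [0.5666 0.026  0.145 ] jaw -0.04774873073454365 q [-0.0541  0.1513  1.4479  0.0001  1.5424 -0.0064] F [-0.3813  0.7314  0.1132] w 0.04209956875661253
shift [0.2417 0.0283 2.4855]
turn [-0.0007 -0.0012 -0.0026]
shift after turn [0.242  0.0282 2.4854]
```

Request:
{"fn": "move_arm", "kwargs": {"targets": [[[0.24,0.02,0,0,0,0],[0,0,0.6,0,0,0],[0,0,0.6,0,0,0],[0,0,0.6,0,0,0],[0,0,0.45,0,0,0],[0,0,0.24,0,0,0],[0,0,0,0,0,0],[0,0,0,0,0,0]]]}}

```text
time: 69.95
tcp_pos: [0.5684, 0.0384, 0.02]
ee_rot: [[0.047, 0.999, -0.001], [0.999, -0.047, 0.0], [0.0, -0.001, -1.0]]
ft_force: [-0.3, 0.0, 0.2]
width: 0.0421
```

Request:
{"fn": "move_arm", "kwargs": {"targets": [[[0,0,0,0,0,0],[0,0,0,0,0,0],[0,0,0,0,0,0],[0,0,0,0,0,0],[0,0,0,0,0,0],[0,0,0,0,0,0],[0,0,0,0,0,0]]], "hand": -1}}

```text
time: 70.65
tcp_pos: [0.5687, 0.0379, 0.0209]
ee_rot: [[0.048, 0.999, 0.001], [0.999, -0.048, 0.0], [0.0, 0.001, -1.0]]
ft_force: [-0.9, 0.7, 2.7]
width: 0.0199
```

Run:
```python
from h import *
go(rack(0,-.066,.2),K[2]-np.pi/2)
```

```text
t 70.65 tcp [0.5687 0.0379 0.0209] jaw -0.047914862351841475 q [-0.033   0.2518  1.588   0.0002  1.301   0.0148] F [-0.9321  0.7052  2.6722] w 0.019853914545688862
shift [-6.8994 -0.3276 -3.5841]
turn [ 0.0051 -0.0074 16.4036]
shift after turn [-1.285   6.7874 -3.5826]
```

Request:
{"fn": "move_arm", "kwargs": {"targets": [[[0,0,-0.2,0,0,0],[0,0,-0.5,0,0,0],[0,0,-0.7,0,0,0],[0,0,-0.7,0,0,0],[0,0,-0.7,0,0,0],[0,0,-0.7,0,0,0],[-0.69,-0.033,0,0,0,0],[-0.69,-0.033,0,0,0,0],[-0.69,-0.033,0,0,0,0],[-0.69,-0.033,0,0,0,0],[-0.69,-0.033,0,0,0,0],[-0.69,-0.033,0,0,0,0],[-0.69,-0.033,0,0,0,0],[-0.69,-0.033,0,0,0,0],[-0.69,-0.033,0,0,0,0],[-0.69,-0.033,0,0,0,0]]]}}

```text
time: 72.25
tcp_pos: [0.535, -0.3072, 0.1957]
ee_rot: [[0.048, 0.999, -0.0], [0.999, -0.048, 0.0], [0.0, -0.0, -1.0]]
ft_force: [0.4, -0.8, -0.6]
width: 0.0196
```

Request:
{"fn": "move_arm", "kwargs": {"targets": [[[0,0,0,0,0,0.97],[0,0,0,0,0,0.97],[0,0,0,0,0,0.97],[0,0,0,0,0,0.97],[0,0,0,0,0,0.97],[0,0,0,0,0,0.97],[0,0,0,0,0,0.97],[0,0,0,0,0,0.97],[0,0,0,0,0,0.97],[0,0,0,0,0,0.97],[0,0,0,0,0,0.97],[0,0,0,0,0,0.97],[0,0,0,0,0,0.97],[0,0,0,0,0,0.97],[0,0,0,0,0,0.97],[0,0,0,0,0,0.97],[0,0,0,0,0,0.88],[0,0,0,0,0,0],[0,0,0,0,0,0]]]}}

```text
time: 74.15
tcp_pos: [0.5354, -0.3059, 0.1955]
ee_rot: [[0.996, 0.093, -0.0], [0.093, -0.996, 0.0], [-0.0, -0.0, -1.0]]
ft_force: [0.2, 0.1, -0.3]
width: 0.0197
```

Run:
```python
from h import *
go(rack(0,-.066,.034),K[2]-np.pi/2)
snap('wrist','w29')
```

```text
t 74.15 tcp [ 0.5354 -0.3059  0.1955] jaw -1.4773722657545083 q [-0.611   0.2415  1.2414  0.0001  1.659   0.8664] F [ 0.1742  0.1307 -0.2929] w 0.019653077865654595
shift [0.007  0.0028 3.2306]
turn [-0.0026  0.0018  0.0232]
shift after turn [0.0065 0.0021 3.2306]
```

View pics/w29.png

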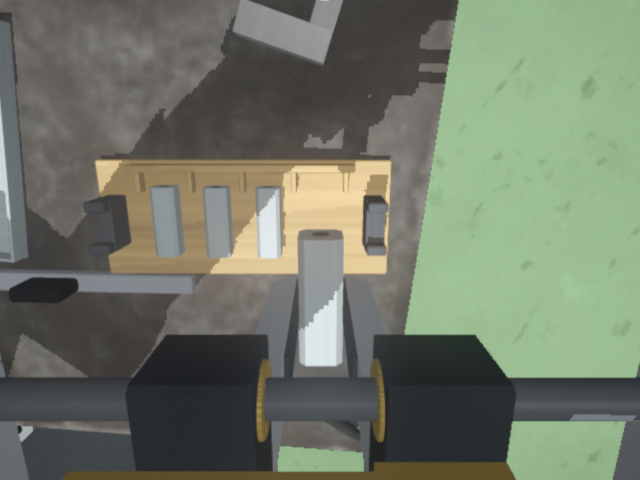

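Request:
{"fn": "move_arm", "kwargs": {"targets": [[[0.007,-0.012,0.6,0,0,0],[0,0,0.6,0,0,0],[0,0,0.6,0,0,0],[0,0,0.6,0,0,0],[0,0,0.5,0,0,0],[0,0,0.3,0,0,0],[0,0,0,0,0,0],[0,0,0,0,0,0]]]}}

```text
time: 75.0
tcp_pos: [0.5363, -0.3056, 0.0363]
ee_rot: [[0.996, 0.092, 0.001], [0.092, -0.996, -0.001], [0.001, 0.001, -1.0]]
ft_force: [0.4, 0.3, 0.7]
width: 0.0195
```

Run:
```python
from h import *
go(rack(0,-.066,.0289),K[2]-np.pi/2)
snap('wrist','w30'); crop('w30',240,120,440,290,4,'c30')
```

```text
t 75.0 tcp [ 0.5363 -0.3056  0.0363] jaw -1.4786666361943128 q [-0.6099  0.3335  1.4499  0.0001  1.357   0.8688] F [0.3643 0.3491 0.7292] w 0.01953559148085876
shift [-0.0121  0.0047  0.148 ]
turn [ 0.0076 -0.0106  0.0084]
shift after turn [-0.012   0.0048  0.148 ]
```

View pics/c30.png

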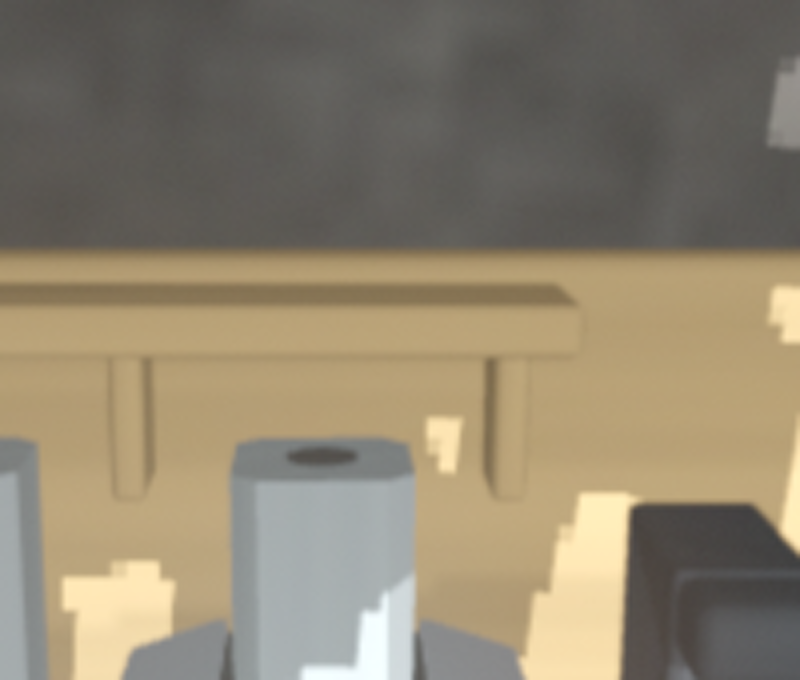

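Run:
```python
from h import *
p=load('w30')[2]; f=lambda x,y,z:inrack(ray(*px(x,y,240,120,4),z,p))
print(f(323,479,.0374),f(323,456,.0274),f(130,497,.022),f(509,497,.022))
```

```text
[ 0.0321 -0.0663  0.0374] [ 0.0321 -0.0663  0.0274] [ 0.0259 -0.0441  0.022 ] [ 0.0259 -0.0879  0.022 ]
```

Request:
{"fn": "move_arm", "kwargs": {"targets": [[[-0.024,-0.008,0.06,0,0,0],[0,0,0.06,0,0,0],[0,0,0.028,0,0,0],[0,0,0,0,0,0],[0,0,0,0,0,0]]]}}

```text
time: 75.55
tcp_pos: [0.5349, -0.3052, 0.0289]
ee_rot: [[0.996, 0.092, 0.001], [0.092, -0.996, -0.001], [0.001, 0.001, -1.0]]
ft_force: [-0.6, 0.4, 3.2]
width: 0.0196
```

Run:
```python
from h import *
go(rack(0,-.066,.0289),K[2]-np.pi/2)
snap('wrist','w31'); crop('w31',240,120,440,290,4,'c31')
```

```text
t 75.55 tcp [ 0.5349 -0.3052  0.0289] jaw -1.4789269970960242 q [-0.6106  0.3374  1.4608  0.      1.3423  0.8683] F [-0.6336  0.3542  3.2102] w 0.019630907872044783
shift [0.0156 0.0151 0.0002]
turn [ 0.0081 -0.0101  0.0054]
shift after turn [0.0156 0.0151 0.0002]
```

View pics/c31.png

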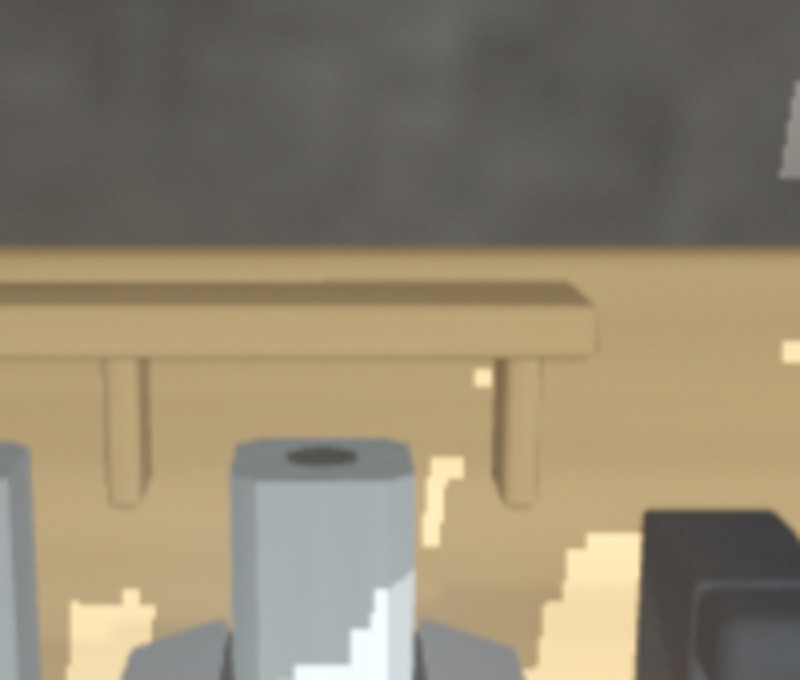

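Request:
{"fn": "move_arm", "kwargs": {"targets": [[[0,0,0,0,0,0],[0,0,0,0,0,0],[0,0,0,0,0,0],[0,0,0,0,0,0],[0,0,-0.3,0,0,0],[0,0,-0.7,0,0,0],[0,0,-0.7,0,0,0],[0,0,-0.7,0,0,0],[0,0,-0.7,0,0,0],[-0.7,-0.5,-0.3,0,0,0],[-0.7,-0.5,0,0,0,0],[0,-0.7,0,0,0,0],[0,-0.7,0,0,0,0],[0,0,0,0,0,0],[0,0,0,0,0,0]]], "hand": -0.36}}

```text
time: 77.1
tcp_pos: [0.4541, -0.1918, 0.1994]
ee_rot: [[0.996, 0.093, 0.002], [0.093, -0.996, -0.002], [0.002, 0.002, -1.0]]
ft_force: [0.5, 0.2, -0.0]
width: 0.0298
```

Run:
```python
from h import *
go([.45,-.07,.1],-1.5)
snap('wrist','w32')
```

```text
t 77.1 tcp [ 0.4541 -0.1918  0.1994] jaw -1.477683662419606 q [-0.5144 -0.0374  1.5377 -0.0005  1.6388  0.9632] F [ 0.5424  0.1793 -0.0348] w 0.029792643420702005
shift [ 0.1413 -2.4371  1.984 ]
turn [ 0.0208 -0.021   0.2557]
shift after turn [ 0.0906 -2.436   1.9882]
```

View pics/w32.png

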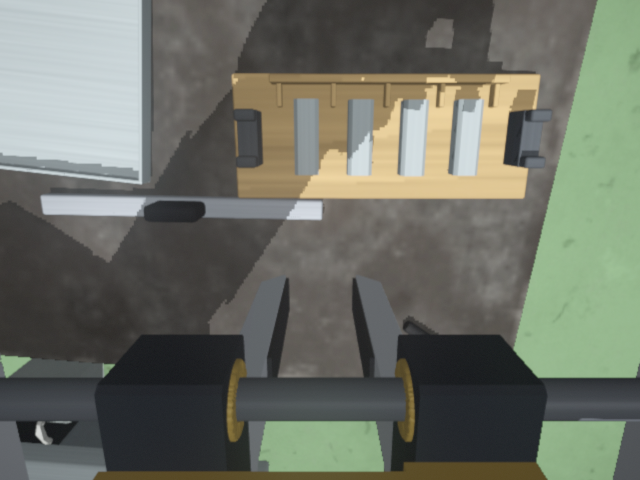

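Run:
```python
from h import *
crop('w32',30,170,340,240,2.5,'c32')
```

```text
(no output)
```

View pics/c32.png

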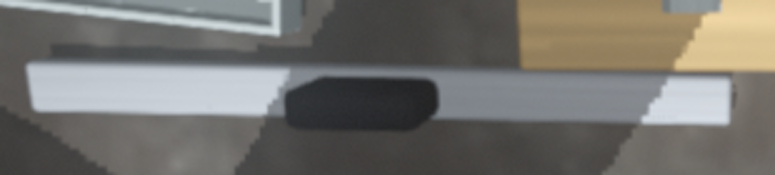

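Run:
```python
from h import *
c,a=pil('w32',[(28,64),(35,110),(729,124),(730,77)],30,170,2.5,.012)
p=load('w32')[2]
for u,v in [(288,112),(437,108)]: print(ray(*px(u,v,30,170,2.5),.044,p))
go([c[0],c[1],.15],a-np.pi/2)
```

```text
c [ 0.454  -0.0699  0.012 ] len 0.2470614108667729 w 0.01646798223113439 0.016970676766344384 ang 1.643165628019384
[ 0.452  -0.0503  0.044 ]
[ 0.4578 -0.0983  0.044 ]
t 77.15 tcp [ 0.4541 -0.1924  0.199 ] jaw -1.4787313167677825 q [-0.5154 -0.0362  1.5373 -0.0005  1.6386  0.9633] F [ 0.1965 -0.3173  0.0403] w 0.030262008878653362
shift [ 0.2211 -2.4421  0.9771]
turn [  0.0246   0.0019 -17.7743]
shift after turn [2.4445 0.1742 0.9805]
```

Request:
{"fn": "move_arm", "kwargs": {"targets": [[[0,0,0,0,0,-1],[0,0,0,0,0,-1],[0,0,0,0,0,-1],[0,0,0,0,0,-1],[0,0,0,0,0,-1],[0,0,0,0,0,-1],[0,0,0,0,0,-1],[0,0,0,0,0,-1],[0,0,0,0,0,-1],[0,0,0,0,0,-1],[0,0,0,0,0,-1],[0,0,0,0,0,-1],[0,0,0,0,0,-1],[0,0,0,0,0,-1],[0,0,0,0,0,-1],[0,0,0,0,0,-1],[0,0,0,0,0,-1],[0,0,0,0,0,-0.8]]], "hand": -0.1}}

```text
time: 78.95
tcp_pos: [0.4541, -0.1934, 0.198]
ee_rot: [[-0.076, 0.997, -0.0], [0.997, 0.076, -0.0], [-0.0, -0.0, -1.0]]
ft_force: [0.1, 0.2, -0.3]
width: 0.0423
```

Request:
{"fn": "move_arm", "kwargs": {"targets": [[[0.48,0.035,0.2,0,0,0],[0.48,0.035,0.2,0,0,0],[0.48,0.035,0.2,0,0,0],[0.48,0.035,0.2,0,0,0],[0.48,0.035,0.2,0,0,0],[0,0,0,0,0,0],[0,0,0,0,0,0]]]}}

```text
time: 79.65
tcp_pos: [0.4541, -0.0726, 0.1482]
ee_rot: [[-0.074, 0.997, -0.0], [0.997, 0.074, -0.001], [-0.001, -0.0, -1.0]]
ft_force: [-0.7, 0.0, 0.8]
width: 0.0424
```

Run:
```python
from h import *
snap('wrist','w33'); go([.454,-.07,.031],.072)
crop('w33',230,130,410,290,4,'c33')
```

```text
t 79.7 tcp [ 0.4543 -0.0729  0.1486] jaw 0.07349994210436264 q [-0.2819 -0.0902  1.6889 -0.0008  1.5421 -0.3553] F [ 0.2908 -0.3566  0.4977] w 0.042189750063870525
shift [ 0.0605 -0.0021  2.3509]
turn [0.0056 0.0116 0.0172]
shift after turn [ 0.0581 -0.0011  2.351 ]
```

View pics/w33.png

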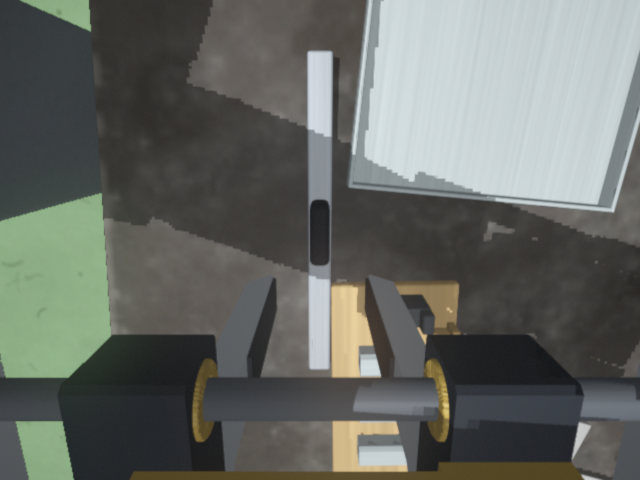

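View pics/c33.png

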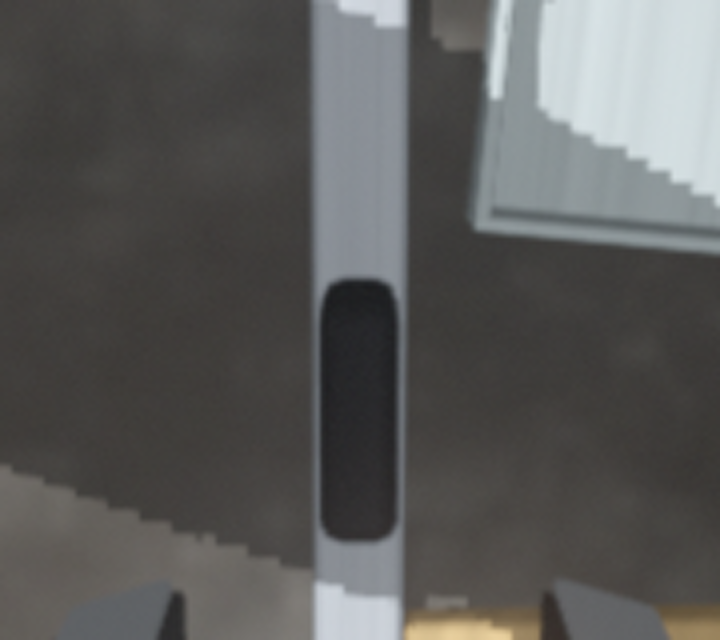

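Run:
```python
from h import *
p=load('w33')[2]
a=ray(320,51.5,.012,p);b=ray(319.5,369,.012,p); print(a,b,(a+b)/2,np.linalg.norm(a-b))
h1=ray(*px(360,280,230,130,4),.044,p);h2=ray(*px(359,541,230,130,4),.044,p); print(h1,h2,(h1+h2)/2,np.linalg.norm(h1-h2))
c=(a+b)/2
go([c[0],c[1],.031],.072)
```

```text
[0.4451 0.0546 0.012 ] [ 0.4629 -0.1926  0.012 ] [ 0.454 -0.069  0.012] 0.24779308375058048
[ 0.452  -0.0428  0.044 ] [ 0.4552 -0.089   0.044 ] [ 0.4536 -0.0659  0.044 ] 0.046361582234947324
t 79.7 tcp [ 0.4543 -0.0729  0.1486] jaw 0.07349994210436264 q [-0.2819 -0.0902  1.6889 -0.0008  1.5421 -0.3553] F [ 0.2908 -0.3566  0.4977] w 0.042189750063870525
shift [ 0.0804 -0.0012  2.3509]
turn [0.0056 0.0116 0.0172]
shift after turn [ 0.078  -0.0001  2.351 ]
```

Request:
{"fn": "move_arm", "kwargs": {"targets": [[[0.09,0,0,0,0,0],[0,0,0.6,0,0,0],[0,0,0.6,0,0,0],[0,0,0.6,0,0,0],[0,0,0.4,0,0,0],[0,0,0.15,0,0,0],[0,0,0,0,0,0],[0,0,0,0,0,0]]]}}

```text
time: 80.5
tcp_pos: [0.4544, -0.0677, 0.0319]
ee_rot: [[-0.074, 0.997, 0.002], [0.997, 0.074, -0.001], [-0.001, 0.002, -1.0]]
ft_force: [0.4, -0.3, 0.4]
width: 0.0421
```

Request:
{"fn": "move_arm", "kwargs": {"targets": [[[0,0,0,0,0,0],[0,0,0,0,0,0],[0,0,0,0,0,0],[0,0,0,0,0,0],[0,0,0,0,0,0],[0,0,0,0,0,0],[0,0,0,0,0,0],[0,0,0,0,0,0]]], "hand": -1}}

```text
time: 81.3
tcp_pos: [0.4531, -0.0672, 0.0309]
ee_rot: [[-0.074, 0.997, -0.001], [0.997, 0.074, -0.0], [-0.0, -0.001, -1.0]]
ft_force: [-2.8, -0.2, 5.9]
width: 0.0137
```

Request:
{"fn": "move_arm", "kwargs": {"targets": [[[0,0,-0.2,0,0,0],[0,0,-0.5,0,0,0],[0,0,-0.6,0,0,0],[0,0,-0.6,0,0,0],[0,0,-0.6,0,0,0],[0,0,0,0,0,0],[0,0,0,0,0,0]]]}}

```text
time: 82.0
tcp_pos: [0.4534, -0.067, 0.155]
ee_rot: [[-0.075, 0.997, 0.0], [0.997, 0.075, 0.0], [0.0, 0.0, -1.0]]
ft_force: [0.2, 0.2, -3.0]
width: 0.0137
```

Run:
```python
from h import *
snap('wrist','w34'); go(rack(.0008,.0,.18),K[2])
```

```text
t 82.05 tcp [ 0.4525 -0.0668  0.1537] jaw 0.07452035794544283 q [-0.2708 -0.0965  1.6842  0.0002  1.5564 -0.3454] F [ 0.1235  0.0052 -2.5547] w 0.014072558285992978
shift [-3.5719  1.2961 -0.5327]
turn [-0.0272 -0.0126 -0.1934]
shift after turn [-3.5939  1.2369 -0.5258]
```

View pics/w34.png

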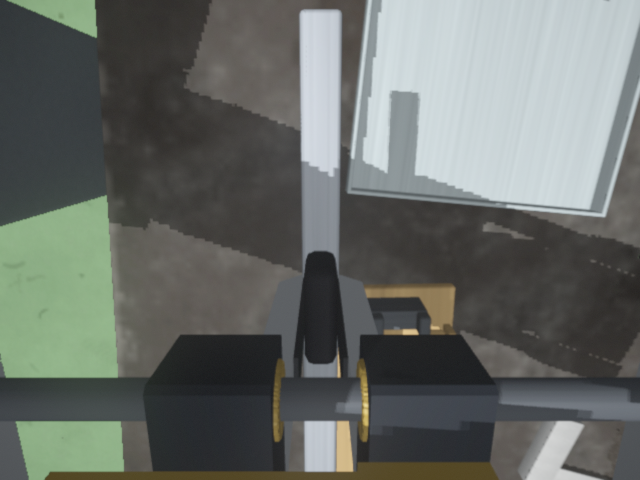

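Run:
```python
from h import *
p=load('w34')[2]; s=env.get_state(); s['tcp_pos']=np.array([.4530,-.0669,.1544])
for o in [-.003,0,.003]: print(o,heldproj([(.125+o,0,.0189),(.022+o,0,-.0131)],p,s))
```

```text
-0.003 [[317.6199  10.9908]
 [317.9624 273.6673]]
0 [[317.6032   2.8444]
 [317.9469 266.5746]]
0.003 [[317.5864  -5.379 ]
 [317.9313 259.4129]]
```

Request:
{"fn": "move_arm", "kwargs": {"targets": [[[0,0,0,0,0,-0.19],[-0.445,0.155,0,0,0,0],[-0.445,0.155,0,0,0,0],[-0.445,0.155,0,0,0,0],[-0.445,0.155,0,0,0,0],[-0.445,0.155,0,0,0,0],[-0.445,0.155,0,0,0,0],[-0.445,0.155,0,0,0,0],[-0.445,0.152,0,0,0,0],[0,0,0.4,0,0,0],[0,0,0.4,0,0,0],[0,0,0,0,0,0],[0,0,0,0,0,0]]]}}

```text
time: 83.35
tcp_pos: [0.5302, -0.2382, 0.1137]
ee_rot: [[-0.091, 0.996, -0.003], [0.996, 0.091, 0.002], [0.002, -0.003, -1.0]]
ft_force: [-0.2, 0.3, -2.0]
width: 0.0135
```

Run:
```python
from h import *
snap('wrist','w35'); go(rack(.0008,.0016,.069),K[2])
snap('side','s9'); crop('s9',320,220,460,330,5.6,'c34')
```

```text
t 83.4 tcp [ 0.531  -0.2386  0.1152] jaw 0.09135436313802914 q [-0.5198  0.201   1.4506  0.0001  1.4909 -0.6111] F [-0.2792 -0.6975 -2.3841] w 0.01360932546783345
shift [ 0.0019 -0.0119  0.924 ]
turn [-0.0078 -0.0072 -0.0005]
shift after turn [ 0.0025 -0.0125  0.924 ]
```

View pics/w35.png

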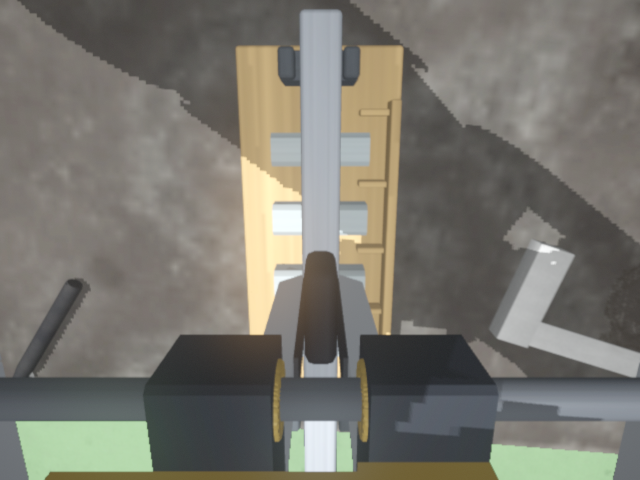

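View pics/c34.png

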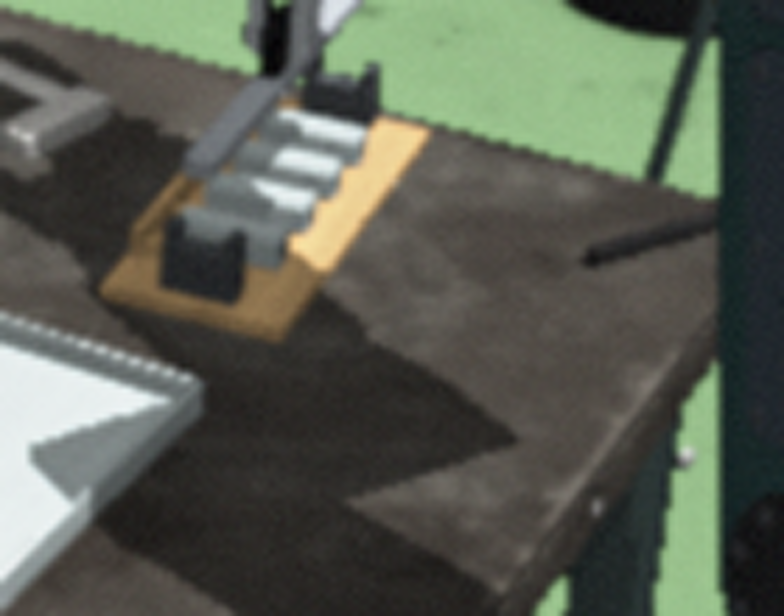

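Request:
{"fn": "move_arm", "kwargs": {"targets": [[[0,-0.012,0.3,0,0,0],[0,0,0.28,0,0,0],[0,0,0,0,0,0],[0,0,0,0,0,0]]]}}

```text
time: 83.85
tcp_pos: [0.5299, -0.2384, 0.0854]
ee_rot: [[-0.091, 0.996, -0.002], [0.996, 0.091, 0.001], [0.001, -0.002, -1.0]]
ft_force: [0.2, -0.2, -2.6]
width: 0.0141
```

Run:
```python
from h import *
snap('wrist','w36'); go(rack(.0008,.0016,.069),K[2])
crop('w36',220,0,420,170,4,'c35')
```

```text
t 83.9 tcp [ 0.5304 -0.2387  0.0863] jaw 0.09108982197957897 q [-0.5204  0.2193  1.4884  0.0001  1.4345 -0.6115] F [-0.8929 -0.2028 -2.782 ] w 0.013880751026515247
shift [ 0.0033 -0.0007  0.3456]
turn [-0.004  -0.0043 -0.0036]
shift after turn [ 0.0034 -0.0009  0.3456]
```

View pics/c35.png

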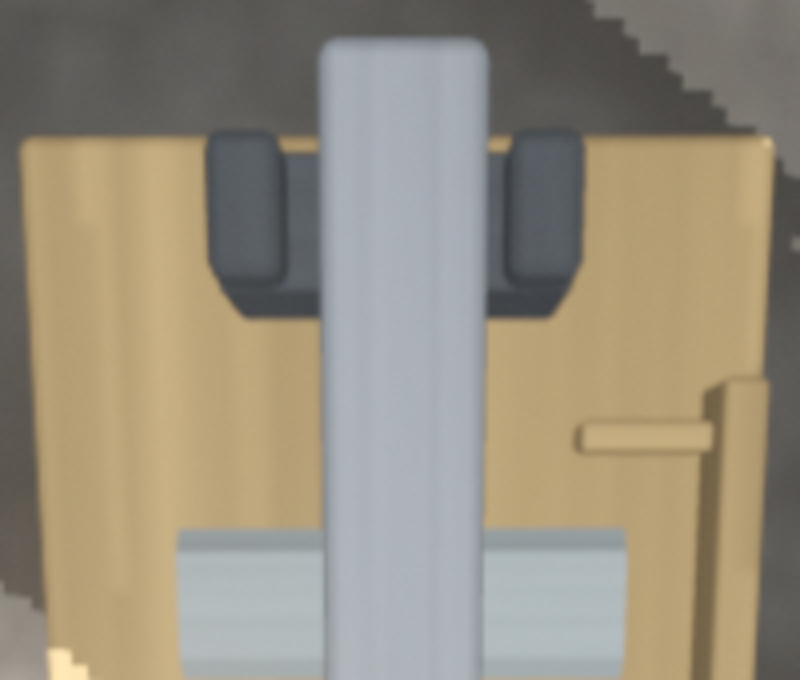

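Run:
```python
from h import *
p=load('w36')[2]; f=lambda x,y,z:inrack(ray(*px(x,y,220,0,4),z,p))
for n,a,b,v,z in [('cheek',207,584,210,.05),('cheekin',285,507,250,.05),('deck',27.5,770.5,210,.01),('deck2',45,757,600,.01),('pillar',178,627,560,.026),('bar',320,488,210,.067)]: print(n,f(a,v,z)[:2],f(b,v,z)[:2],(f(a,v,z)+f(b,v,z))[:2]/2)
print('barend',f(403,40,.067),'post outer',f(245,131,.05),f(550,131,.05),'deckend',f(100,137,.01))
```

```text
cheek [-0.0215  0.1113] [0.0218 0.1112] [0.0002 0.1112]
cheekin [-0.0126  0.107 ] [0.013 0.107] [0.0002 0.107 ]
deck [-0.0507  0.1184] [0.0515 0.1183] [0.0004 0.1183]
deck2 [-0.0513  0.066 ] [0.0526 0.0659] [0.0006 0.0659]
pillar [-0.0295  0.0719] [0.0313 0.0718] [0.0009 0.0719]
bar [-0.0077  0.1082] [0.01   0.1082] [0.0011 0.1082]
barend [0.001  0.1242 0.067 ] post outer [-0.0169  0.1195  0.05  ] [0.0177 0.1195 0.05  ] deckend [-0.0403  0.1275  0.01  ]
```

Request:
{"fn": "move_arm", "kwargs": {"targets": [[[0,-0.016,0.1,0,0,0],[0,0,0.1,0,0,0],[0,0,0.08,0,0,0],[0,0,0.05,0,0,0],[0,0,0.03,0,0,0],[0,0,0,0,0,0],[0,0,0,0,0,0]]]}}

```text
time: 84.6
tcp_pos: [0.5297, -0.2389, 0.069]
ee_rot: [[-0.091, 0.996, 0.0], [0.996, 0.091, -0.0], [-0.0, 0.0, -1.0]]
ft_force: [-1.8, 0.4, 0.9]
width: 0.0137
```

Run:
```python
from h import *
snap('wrist','w37'); go(rack(.0008,.0016,.069),K[2])
p=load('w37')[2]
crop('w37',220,0,420,170,4,'c36'); snap('scene','s10'); crop('s10',310,270,450,390,5.5,'c37')
```

```text
t 84.65 tcp [ 0.5297 -0.2389  0.069 ] jaw 0.09095433835072568 q [-0.5213  0.231   1.5103  0.      1.4001 -0.6122] F [-1.1942  1.4833  0.613 ] w 0.013471049145117979
shift [ 0.006   0.0137 -0.0004]
turn [ 0.0019  0.0007 -0.0051]
shift after turn [ 0.006   0.0137 -0.0004]
```

View pics/c36.png

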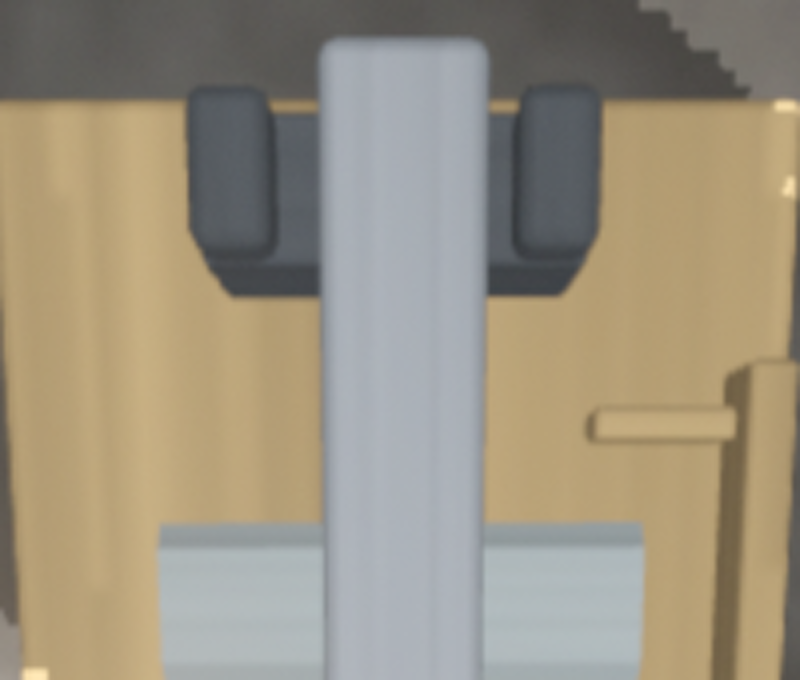

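View pics/c37.png

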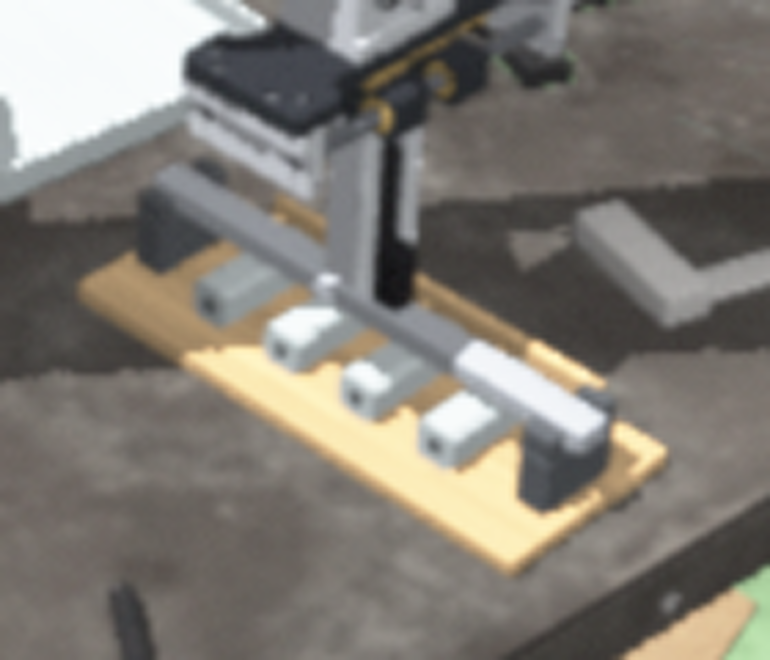

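Request:
{"fn": "move_arm", "kwargs": {"targets": [[[0,0,0,0,0,0],[0,0,0,0,0,0],[0,0,0,0,0,0],[0,0,0,0,0,0],[0,0,0,0,0,0],[0,0,-0.2,0,0,0],[0,0,-0.5,0,0,0],[0,0,-0.7,0,0,0],[0,0,-0.7,0,0,0],[0,0,-0.7,0,0,0],[-0.6,-0.6,-0.5,0,0,0],[-0.6,-0.6,0,0,0,0],[0,0,0,0,0,0],[0,0,0,0,0,0]]], "hand": -0.3}}

```text
time: 86.1
tcp_pos: [0.4751, -0.3045, 0.2342]
ee_rot: [[-0.089, 0.996, 0.001], [0.996, 0.089, 0.0], [0.0, 0.001, -1.0]]
ft_force: [-1.0, -0.4, -0.3]
width: 0.0329
```

Run:
```python
from h import *
snap('wrist','w38'); go([0,0,0])
snap('scene','s11'); crop('s11',230,130,450,390,3,'c38');snap('side','s12'); crop('s12',180,180,420,360,3.3,'c39')
```

```text
t 86.15 tcp [ 0.4755 -0.3038  0.2337] jaw 0.09055566391513152 q [-0.6696  0.1168  1.3105  0.0009  1.7143 -0.76  ] F [ 0.0344 -0.2072 -0.2068] w 0.033013066981122254
shift [ 6.9084 -8.9237  4.6736]
```

View pics/w38.png

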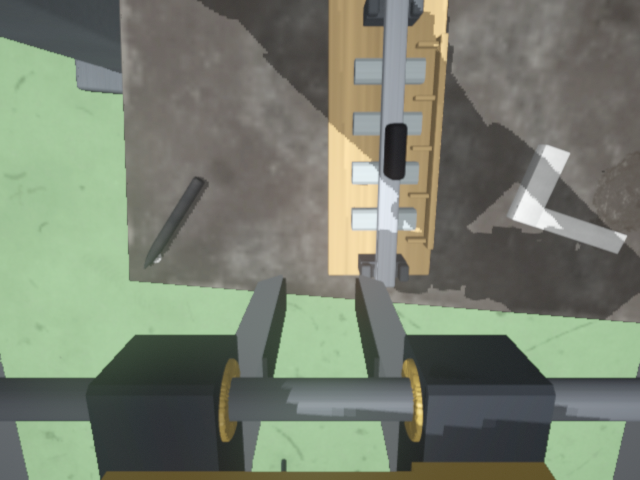

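View pics/c38.png

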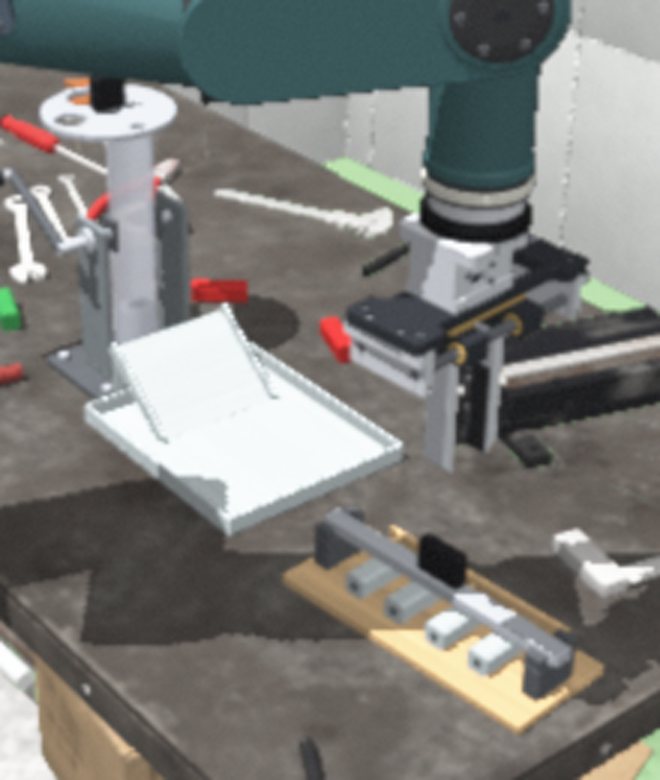

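View pics/c39.png

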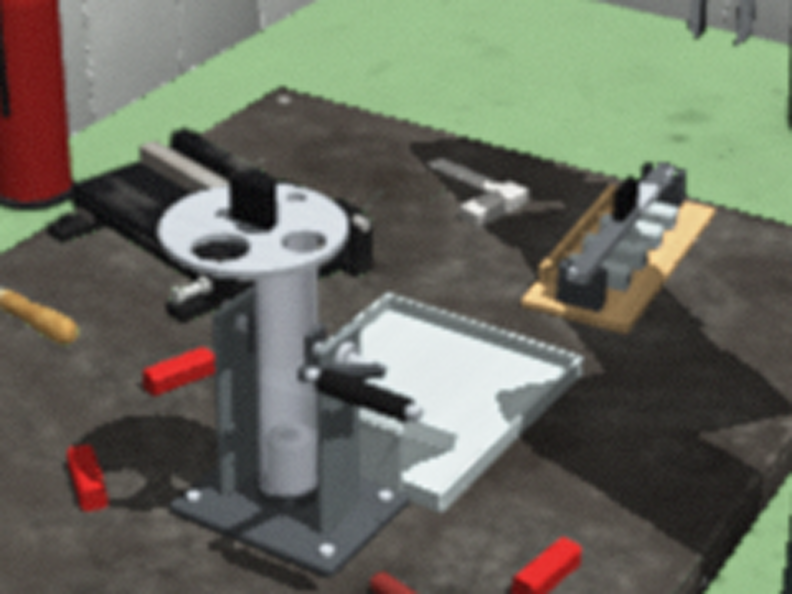

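Request:
{"fn": "move_arm", "kwargs": {"targets": [[[0.45,0.3,-0.3,0,0,0],[0.45,0.3,-0.3,0,0,0],[0.45,0.3,-0.3,0,0,0],[0.4,0,-0.3,0,0,0],[0,0,0,0,0,0],[0,0,0,0,0,0],[0,0,0,0,0,0]]]}}

```text
time: 86.95
tcp_pos: [0.5116, -0.2134, 0.2925]
ee_rot: [[-0.09, 0.996, -0.002], [0.996, 0.09, 0.0], [0.001, -0.002, -1.0]]
ft_force: [0.0, 0.3, -0.0]
width: 0.0329
```

Run:
```python
from h import *
im,d,p=snap('wrist','w39'); go([0,0,0]); crop('w39',220,60,440,300,3.3,'c40')
X=cloud(d,p); m=(d>0)
c,s=np.cos(K[2]),np.sin(K[2]); D=X-[K[0],K[1],0]; rx=c*D[...,0]+s*D[...,1]; ry=-s*D[...,0]+c*D[...,1]
b=m&(abs(rx)<.008)&(X[...,2]>.04)&(X[...,2]<.065)
for lo in np.arange(-.13,.13,.02):
    k=b&(ry>lo)&(ry<lo+.02); print(round(lo,3),k.sum(),np.median(X[...,2][k]) if k.any() else None)
```

```text
t 87.0 tcp [ 0.5116 -0.2136  0.2923] jaw 0.08968261452357354 q [-0.4976  0.0963  1.218  -0.0003  1.8294 -0.5873] F [-0.2899  0.0458 -0.412 ] w 0.03293089505072362
shift [ 5.1652 -9.7961  5.869 ]
-0.13 173 0.04931457042650791
-0.11 225 0.04953597917542097
-0.09 237 0.0494424195032452
-0.07 239 0.0494697842749111
-0.05 258 0.04939438570642715
-0.03 37 0.04930840762135344
-0.01 36 0.04892901191654798
0.01 183 0.04941980322027558
0.03 305 0.04927722849049977
0.05 319 0.04935901421247502
0.07 333 0.04927138501111362
0.09 334 0.049269943281253836
0.11 265 0.04924361593566031
```

View pics/c40.png

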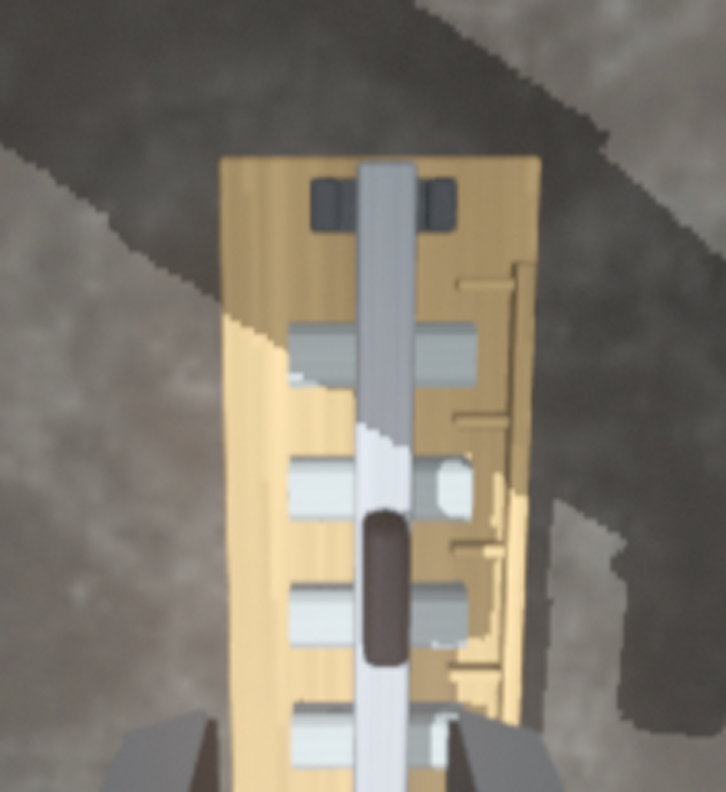

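Run:
```python
from h import *
p=load('w39')[2]; f=lambda x,y,z:inrack(ray(*px(x,y,220,60,3.3),z,p))
print('end+',f(386,163,.05),'post+',f(330,178,.05),f(330,232,.05))
for n,v in [(1,355),(2,489),(3,615),(4,735)]: print(n)
for l,r,t,b in [(290,477,325,386),(290,473,458,519),(291,468,585,647)]:
    print('pillar',(f(l,(t+b)/2,.028)+f(r,(t+b)/2,.028))/2,(f(300,t,.028)+f(300,b,.028))/2)
for v in (284,419,547,672): print('fin',f(480,v,.022))
p=load('w38')[2]; print('end-',inrack(ray(386,286.5,.05,p))); crop('w38',340,180,440,300,6,'c41')
# cap from side pic
```

```text
end+ [0.0007 0.1238 0.05  ] post+ [-0.0157  0.1196  0.05  ] [-0.0158  0.1043  0.05  ]
1
2
3
4
pillar [0.0012 0.0663 0.028 ] [-0.0255  0.0663  0.028 ]
pillar [0.0009 0.0232 0.028 ] [-0.0258  0.0232  0.028 ]
pillar [ 0.0006 -0.0203  0.028 ] [-0.0262 -0.0203  0.028 ]
fin [0.0321 0.0883 0.022 ]
fin [0.0332 0.0451 0.022 ]
fin [0.0344 0.0021 0.022 ]
fin [ 0.0356 -0.0422  0.022 ]
end- [ 0.0014 -0.1239  0.05  ]
```

View pics/c41.png

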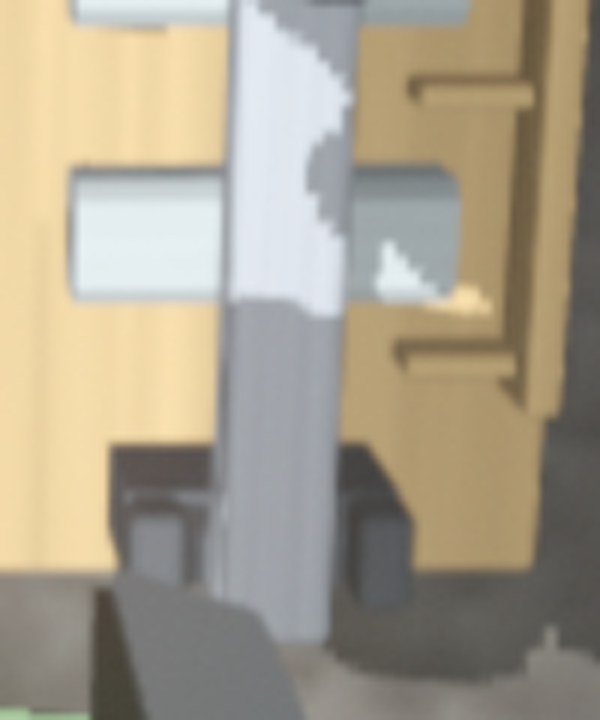

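Run:
```python
from h import *
print(env.get_state()['time']); print(env.sign_off())
```

```text
87.0
the job is handed in; nothing more can be done
None
```

The job is done and was handed in at 87 s of the 208 s allowed; the sign-off reports no verdict.

- **Magazine:** I turned the cap to the middle hole and tipped the magazine to its end stop. All three pillars slid out and the bush stayed in the tube. I then brought the magazine back against its upright stop and turned the cap to the small hole. The gripper jaw was within about 0.002 rad of the target angle when I let go.
- **Pillars:** The three from the tray and the loose one on the bench each lie in their own lane, flat and along it. One pillar had stopped leaning on the chute, so I dragged it onto the tray floor before picking it up.
- **Retaining bar:** It was found knocked a few centimetres aside, so I measured its place again before picking it up. It now lies in both notches with the handle up.

**Last checks:**
- The bar top reads about 49 mm along its whole length; 50 mm would be fully seated.
- The bar ends measure +124 and −124 mm from the rack's middle, so it is centred lengthwise. It sits about 1 mm off in x, well inside the notch.
- Three of the pillars measured within 0.5 mm of mid-lane. Their middles read 0.6 to 1.2 mm off the line of the posts, which is within the camera calibration. The fourth was partly hidden in the last picture, but it was within about 0.3 mm of mid-lane at placing.
- No check failed. The one disagreement was that placing by the fin tips put the pillars within about 0.3 mm along the lane, slightly better than the last picture suggests.
- I did not touch the chisel, the try square or the red and green look-alikes.

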